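Pry the port caps off and take them away for washing

TASK

Use the pry lever to pop every snap cap off the port block (do not pull at a cap with the gripper while it is still snapped in), and collect all the caps in the steel pot while it stands on the stirrer. Then lift the pot off the stirrer and set it down upright in the middle of the white drip mat, and leave the pry lever lying flat within the edges of its grey rubber pad. Leave the other things on the bench where they are.

Things in the scene. Friction and masses are not known exactly. Their poses are not given: they have to be found in the camera images.
- block: Fixed aluminium port block 100 (x) x 310 (y) x 75 (z) mm; origin under its centre. Four ports in a row along y, 80 mm apart, in its flat top. Its front long top edge (x = -50 mm) is a fulcrum for the lever. In each port a sprung pin at +y and -y snaps over the cap's bead: 15 N straight up, or tilting the cap 0.3 rad or more about its far edge, frees it.
- seat0 (a point): Centre of port 0's mouth on the block's top face (block frame y = -120 mm).
- seat1 (a point): Centre of port 1's mouth on the block's top face (block frame y = -40 mm).
- seat2 (a point): Centre of port 2's mouth on the block's top face (block frame y = 40 mm).
- seat3 (a point): Centre of port 3's mouth on the block's top face (block frame y = 120 mm).
- cap0: White snap cap of port 0, or None if absent. Origin under its centre, z up its axis, 20.5 mm tall: stem with bead (radius 9) to z 9.5 mm, collar radius 15 to 14.5, flange radius 23 to 20.5. Snapped in, the collar stands on the block (origin 9.5 mm below the mouth); under the flange is a gap 5 mm high, 8 mm deep for the blade. Popped, it sits loose, 5 mm higher, leaning about 0.35 rad.
- cap1: White snap cap of port 1, or None if absent. Origin under its centre, z up its axis, 20.5 mm tall: stem with bead (radius 9) to z 9.5 mm, collar radius 15 to 14.5, flange radius 23 to 20.5. Snapped in, the collar stands on the block (origin 9.5 mm below the mouth); under the flange is a gap 5 mm high, 8 mm deep for the blade. Popped, it sits loose, 5 mm higher, leaning about 0.35 rad.
- cap2: White snap cap of port 2, or None if absent. Origin under its centre, z up its axis, 20.5 mm tall: stem with bead (radius 9) to z 9.5 mm, collar radius 15 to 14.5, flange radius 23 to 20.5. Snapped in, the collar stands on the block (origin 9.5 mm below the mouth); under the flange is a gap 5 mm high, 8 mm deep for the blade. Popped, it sits loose, 5 mm higher, leaning about 0.35 rad.
- cap3: White snap cap of port 3, or None if absent. Origin under its centre, z up its axis, 20.5 mm tall: stem with bead (radius 9) to z 9.5 mm, collar radius 15 to 14.5, flange radius 23 to 20.5. Snapped in, the collar stands on the block (origin 9.5 mm below the mouth); under the flange is a gap 5 mm high, 8 mm deep for the blade. Popped, it sits loose, 5 mm higher, leaning about 0.35 rad.
- lever: Loose pry lever, 0.12 kg: wooden handle 100 (x) x 16 (y) x 24 (z) mm, and a flat steel blade 14 mm wide, 3 mm thick, on from the handle's underside to +x. Origin under the handle's middle; handle x -50 to 50 mm, blade x 50 to 120 mm, z 0 to 3 mm. Starts lying flat on the pad.
- lever_tip (a point): Middle of the end of the lever's blade (lever frame x = 120, z = 1.5 mm).
- pad: Fixed grey rubber pad, 100 (x) x 240 (y) x 3 mm, the lever's place; origin under its centre.
- stand: Fixed white laboratory stirrer on which the pot starts; 160 (x) x 150 (y) mm, flat top at z = 55 mm; origin under its centre.
- pot: Loose round open steel pot, 0.28 kg: outer radius 52 mm at the foot, 55 at the rim, 75 tall, wall 3.5, floor 4 mm. Origin under its centre. Straight black handle: a horizontal bar 14 mm wide (y), 16 high, along the pot's -x axis from x = -52 to -127 mm, its middle line at z = 60 mm.
- mat: Fixed white drip mat, 170 x 170 x 4 mm; origin under its centre.
- dish_a: Bystander: clear dish, 58 mm across, 13 mm high; origin under its centre.
- dish_b: Bystander: clear dish, 58 mm across, 13 mm high; origin under its centre.
- dropper: Bystander: small white dropper bottle, radius 15, 70 mm tall; origin under its centre.
- flask: Bystander: amber bottle, radius 30, 110 mm tall; origin under its centre.
- vial: Bystander: small blue jar, radius 14, 50 mm tall; origin under its centre.
- slidebox: Bystander: grey slide box, 85 x 100 x 32 mm; origin under its centre.
- driver: Bystander: screwdriver lying on the bench.
Not all that is in view belongs to the job. Leave any pink or yellow look-alike of the cap1 alone.

How it is judged:
By the outcome, as a careful person would: the job done as asked, in the order asked, and still so for the second after the job is handed in, with the robot touching nothing.
Of cap0, cap1, cap2, cap3 only 3 to 4 are there at a start; the rules pass over those that are not, and their reading is None.
At some moment in a run one of lever, pot may be knocked a few centimetres aside while the robot is not near it.
It also fails if it takes over 210 s, if anything falls off the work surface, if the arm or the gripper's body presses on something with over 40 N, if the wrist force passes 120 N, or if a joint passes its speed limit or range.

ROBOT

A 6-joint arm with a two-finger parallel gripper is mounted at the origin on the work surface. World frame = base frame: x ahead of the robot, y to its left, z up, the work surface at z = 0. Lengths are in m, angles in rad, forces in N, time in s.
With the tool pointing down it reaches from about 0.425 to 0.925 m from the base axis. Payload 12.5 kg.
Tool frame: the origin (TCP) lies at the very end of the fingers, on their centre line; the grasp point (between the pads) lies 19 mm behind it; z points along the fingers, y is the direction in which the jaws open and shut (so a half turn about z gives the same grasp; the last joint's range is limited). The gripper opens to 85 mm and grips with 20 to 120 N. Pads are 22 mm wide; open, the fingers measure 114 mm over their backs; the gripper's body (76 mm by 85 mm) begins 54 mm behind the grasp point. The pads swing forward as they close: fully open they stand 13 mm farther back than shut.
Start: joints at [1.207, 0.491, 1.559, -0, 1.092, -0.106], TCP at [0.159, 0.604, 0.231] pointing down, gripper open.
Joint ranges: [-3.1, 3.1], [-0.84, 2.19], [0.05, 2.79], [-1.13, 4.28], [0.06, 2.93], [-2.69, 2.69]. Speed limits (rad/s): [2.22, 2.22, 2.79, 3.14, 3.14, 3.14].

INTERFACE

Orientations are given as a rotation vector (axis times angle).
In Python, from station import status, snapshot, finish_job gives the robot as it stands.
- The arm moves only by the tool drive_tool, never from a script. Its argument "deltas" is a list that holds one entry, the list of rows, each a list of 4 numbers: the shift along the tool's x, y, z in mm, then the turn about the tool's z in rad. In form: [[[dx, dy, dz, spin], ...]]. A call has 1 to 8 rows; each row shifts and turns the pose as measured when the row begins, along the tool's axes as they then stand; what a row does not reach is not made up. A row lasts 1/10 s, in which the tool goes at most 50 mm and 8.59 degrees, less where a joint would pass 70% of its speed; a pose out of reach is approached as far as the arm can. A call with a gripper value outside its range is refused whole. "grip" is the finger opening in mm, from 0 to 85.4, set as the call begins (left out, the last holds). The fingers move at their own pace and stop on an object; "newtons" is the grip in N (left out, the last holds). Time passes only in rows, so rows that do not move let the fingers close. It gives the time, the measured TCP pose, the force and the opening at its end, in the units of the state.
- status.read_state(): the state, without advancing time (a new reading comes with each control period).
- snapshot(name): name is "scene" or "top" or "wrist"; returns a dict with "pixels" (480x640x3 uint8, blue, green, red), "fx", "fy", "cx", "cy" (pixels), "R" (3x3) and "t" (3): a world point X has camera coordinates R X + t. Camera axes: x right, y down, z forward; pixel columns grow to the right and rows downward; lengths in m; the calibration is good to about 2 mm. A picture is of the moment at which its call begins. There is no depth.
- finish_job(): hands the job in, once; it reports no verdict.
The state is a dict: "time": time; "q": joint angles; "joint_velocities": joint speeds; "joint_efforts": joint torques, N m; "tool_pos": TCP position; "ee_rot": TCP orientation; "contact_force": force on the tool from outside, world axes, zero at the start; "moment": the same for the moment, N m; "grip_width": opening from 0.0 (shut) to 1.0 (fully open).
Only numpy, scipy, OpenCV 4.12 (cv2) and the standard library are available. Lean on these libraries where they do the work, as an engineer would, in place of code of your own. Each camera call takes 0.05 s, during which the arm holds its last target.

## Working session

There is one attempt and no reset: what is moved stays moved. The work goes in short steps, Python scripts to look and compute and a tool call to move; the robot and the scene stay as the last step left them, time stands still between calls to the robot, and variables do not carry over. Pictures are saved under pics/ and viewed, and the job is handed in when it is done.

Besides the shell and the picture viewer there is one more tool, called as name(argument=value, ...), one argument or row to a line, values as JSON. drive_tool: Moves the arm, as the interface text tells. Its arguments: {"type":"object","properties":{"deltas":{"type":"array"},"grip":{"type":"number"},"newtons":{"type":"number"}},"required":["deltas"]}

```bash
mkdir -p pics; ls; python3 - <<'E'
from station import status, snapshot
import cv2,numpy as np
print(status.read_state())
for n in ("scene","top","wrist"):
    s=snapshot(n); cv2.imwrite(f"pics/{n}0.png",s["pixels"])
    print(n,s["fx"],s["fy"],s["cx"],s["cy"],np.round(s["R"],4).tolist(),np.round(s["t"],4).tolist())
E
```

```text
pics
{'time': 0.0, 'q': array([ 1.20741399e+00,  4.91559534e-01,  1.55945270e+00, -4.19300065e-06,
        1.09172124e+00, -1.05583422e-01]), 'joint_velocities': array([-0.00050843, -0.00079366,  0.00084678,  0.00087558,  0.00019442,
       -0.00115491]), 'joint_efforts': array([-1.61681357e-03, -6.18434215e+01, -2.61600798e+01, -7.58044712e-05,
        4.03969665e-03, -9.98149829e-06]), 'tool_pos': array([0.15923131, 0.6041355 , 0.23072664]), 'ee_rot': array([-4.03792458e-01, -3.11527052e+00,  1.74418217e-03]), 'contact_force': array([-0.20655131,  0.45331202, -0.95311024]), 'moment': array([ 0.00092863, -0.037514  , -0.02027677]), 'grip_width': 0.9973621747947904}
scene 548.7818672318684 548.7818672318684 316.48584476522495 239.99823807200846 [[-0.3891, 0.9212, -0.0076], [0.674, 0.2791, -0.684], [-0.628, -0.2713, -0.7294]] [0.2208, -0.3534, 1.5506]
top 586.7526816075558 586.7526816075558 320.1386562001104 235.90714914112604 [[-0.015, -0.9999, -0.0059], [-0.9807, 0.0159, -0.1949], [0.195, 0.0029, -0.9808]] [0.0448, 0.6014, 1.2151]
wrist 370.2953926772364 370.2953926772364 317.57724405401046 238.11723930520034 [[0.2552, 0.9669, -0.0008], [0.9147, -0.2412, 0.3242], [0.3133, -0.0835, -0.946]] [-0.6249, -0.0427, 0.3811]
```

View pics/scene0.png

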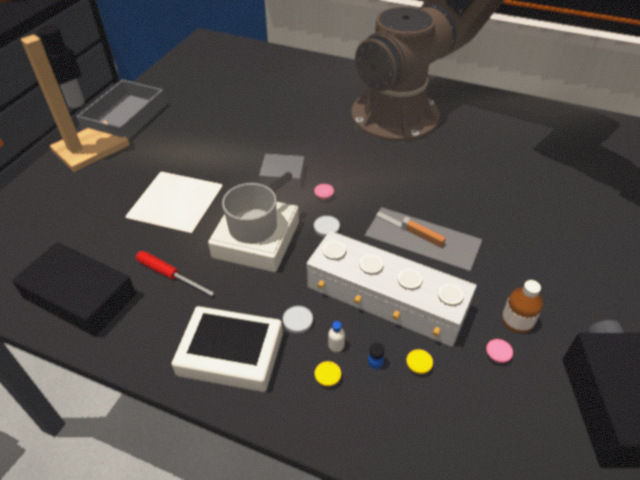

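View pics/top0.png

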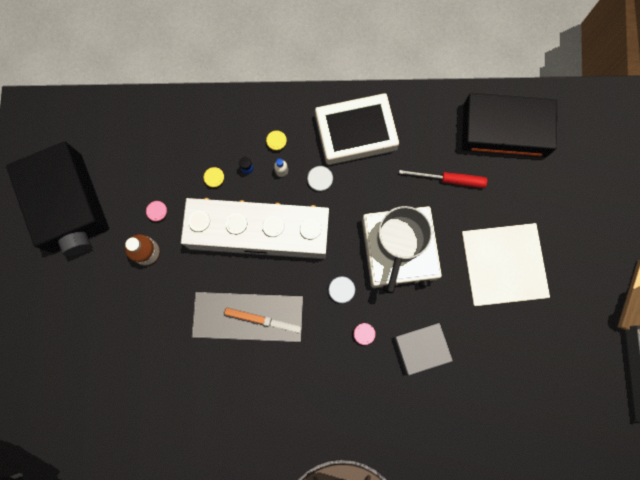

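View pics/wrist0.png

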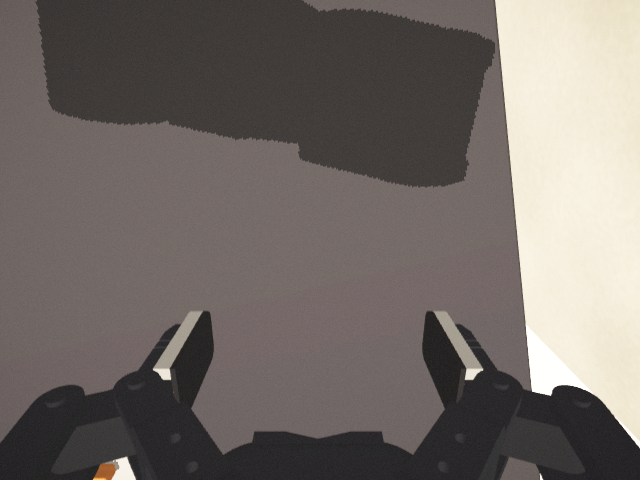

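The caps are white flanges on the block: top view (199,220), (236,223), (273,226), (310,229). Possible look-alikes are pink (156,211) and (364,334), yellow (214,177) and (276,140), and clear dishes (320,178) and (342,289). For the lever, orange handle and blade at (262,321), the look-alike is the red screwdriver (445,179). The pot's at (404,237). I'll check these in a close crop and then measure.

```bash
cat > h.py <<'E'
from station import status, snapshot
import cv2,numpy as np
from scipy.spatial.transform import Rotation as Ro
def ray(s,u,v,z):
    R=np.array(s["R"]);t=np.array(s["t"]);d=R.T@np.array([(u-s["cx"])/s["fx"],(v-s["cy"])/s["fy"],1.]);c=-R.T@t
    return c+d*(z-c[2])/d[2]
def proj(s,X):
    p=np.array(s["R"])@np.array(X)+np.array(s["t"]);return np.array([s["fx"]*p[0]/p[2]+s["cx"],s["fy"]*p[1]/p[2]+s["cy"]])
def st():
    x=status.read_state();R=Ro.from_rotvec(x["ee_rot"]).as_matrix();return x,R
def to(target,yaw=None):
    # yaw: world angle of tool x axis. prints remaining tool-frame delta mm & spin
    x,R=st();d=R.T@(np.array(target)-x["tool_pos"])*1000
    y0=np.arctan2(R[1,0],R[0,0])
    sp=0 if yaw is None else -((yaw-y0+np.pi)%(2*np.pi)-np.pi)
    print("t",round(x["time"],2),"tcp",np.round(x["tool_pos"],4),"yaw",round(y0,3),"delta",np.round(d,1),"spin",round(sp,3),"q6",round(x["q"][5],2))
E
python3 - <<'E'
from h import *
to([.16,.6,.23],0);print(Ro.from_rotvec(status.read_state()["ee_rot"]).as_matrix().round(3))
s=snapshot("top");c=snapshot("scene")
cv2.imwrite("pics/cropA.png",cv2.resize(s["pixels"][180:360,170:460],None,fx=2.7,fy=2.7,interpolation=cv2.INTER_CUBIC))
for u,v in [(199,220),(236,223),(273,226),(310,229)]:
    X=ray(s,u,v,.086);print(u,v,X.round(4))
hsv=cv2.cvtColor(s["pixels"],cv2.COLOR_BGR2HSV)
m=cv2.inRange(hsv,(0,0,90),(180,80,255))
m[:95]=0
n,l,stt,ce=cv2.connectedComponentsWithStats(m)
for i in range(1,n):
    if stt[i,4]>150:
        r=cv2.minAreaRect(np.argwhere(l==i)[:,::-1].astype(np.float32));print(stt[i],ce[i].round(1),np.round(r[0],1),np.round(r[1],1),round(r[2],1),cv2.boxPoints(r).round(1).tolist())
E
```

```text
t 0.15 tcp [0.1593 0.6042 0.2309] yaw 2.884 delta [-1.8 -3.9  0.9] spin 2.884 q6 -0.11
[[-0.967  0.255 -0.   ]
 [ 0.255  0.967 -0.001]
 [ 0.    -0.001 -1.   ]]
199 220 [0.6357 0.294  0.086 ]
236 223 [0.6278 0.2147 0.086 ]
273 226 [0.6199 0.1356 0.086 ]
310 229 [0.6121 0.0567 0.086 ]
[ 315   95   85   69 2311] [356.2 128. ] [357.  127.4] [58.4 76.1] 77.8 [[313.6000061035156, 106.9000015258789], [388.0, 90.80000305175781], [400.29998779296875, 147.8000030517578], [325.8999938964844, 163.89999389648438]]
[307 166  26  25 524] [319.7 177.8] [319.5 178. ] [24. 25.] 90.0 [[307.0, 166.0], [332.0, 166.0], [332.0, 190.0], [307.0, 190.0]]
[ 180  198  149   57 6902] [255.1 225.7] [254.5 225.5] [146.3  47.9] 3.9 [[179.8000030517578, 244.39999389648438], [183.10000610351562, 196.60000610351562], [329.1000061035156, 206.6999969482422], [325.79998779296875, 254.39999389648438]]
[ 363  206   79   81 4400] [400.6 247.1] [401.5 244.6] [77.3 70.9] 82.1 [[361.1000061035156, 211.3000030517578], [431.29998779296875, 201.5], [442.0, 278.0], [371.70001220703125, 287.79998779296875]]
[ 462  223   88   83 588
[... 470 characters left out ...]
292  111   50 4659] [247.6 316.6] [247.1 316.4] [109.2  46. ] 2.4 [[191.60000610351562, 337.1000061035156], [193.5, 291.1000061035156], [302.6000061035156, 295.70001220703125], [300.6000061035156, 341.70001220703125]]
[355 323  21  22 339] [364.7 333.4] [365.  333.5] [20. 21.] 0.0 [[355.0, 344.0], [355.0, 323.0], [375.0, 323.0], [375.0, 344.0]]
[ 396  323   57   52 1916] [423.7 348.6] [423.9 348.5] [41.1 47.1] 72.2 [[395.1000061035156, 336.1000061035156], [440.0, 321.70001220703125], [452.6000061035156, 360.8999938964844], [407.70001220703125, 375.29998779296875]]
[298 460  88  20 269] [342.2 467.2] [341.5 469.5] [87. 19.] -0.0 [[298.0, 479.0], [298.0, 460.0], [385.0, 460.0], [385.0, 479.0]]
```

View pics/cropA.png

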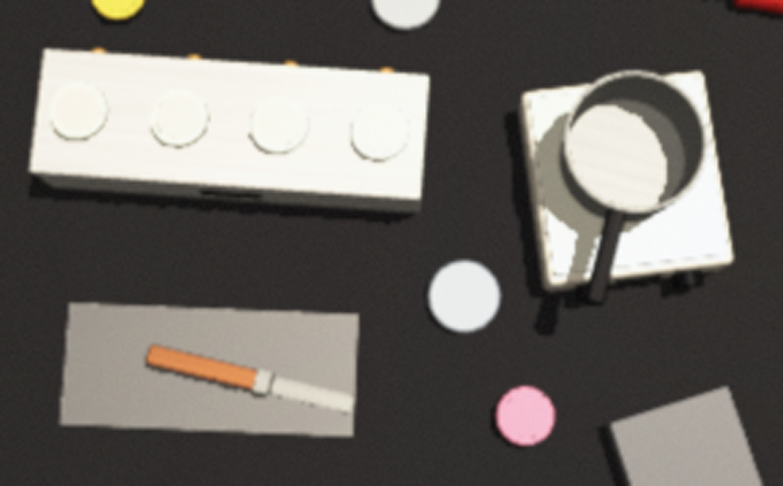

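```bash
cat > lev.py <<'E'
from h import *
s=snapshot("top")
hsv=cv2.cvtColor(s["pixels"],cv2.COLOR_BGR2HSV)
def lever():
    m=cv2.inRange(hsv,(3,110,100),(18,255,255)); m[:285]=0; m[400:]=0; m[:,:180]=0;m[:,480:]=0
    p=np.argwhere(m>0)[:,::-1].astype(np.float32); r=cv2.minAreaRect(p);print("orange px",len(p),r)
    W=np.array([ray(s,u,v,.020)[:2] for u,v in p]);c=W.mean(0);w,V=np.linalg.eigh(np.cov((W-c).T));d=V[:,1]
    if d[1]>0:d=-d
    a=(W-c)@d;print("c",c.round(4),"dir",d.round(3),"yaw",np.arctan2(d[1],d[0]).round(3),"ext",a.min().round(4),a.max().round(4))
lever()
print("tip",ray(s,300,330,.0045).round(4))
print("pad",[ray(s,*p,.003)[:2].round(4).tolist() for p in [(191.6,337),(193.5,291),(302.6,295.7),(300.6,341.7)]])
print("mat",[ray(s,*p,.004)[:2].round(4).tolist() for p in [(461.3,230.4),(540.8,221.1),(549.8,297.7),(470.4,307),(505.5,264.1)]])
cv2.imwrite("pics/lev.png",cv2.resize(s["pixels"][285:345,185:310],None,fx=6,fy=6,interpolation=cv2.INTER_CUBIC))
cv2.imwrite("pics/pot.png",cv2.resize(s["pixels"][195:300,350:450],None,fx=6,fy=5.5,interpolation=cv2.INTER_CUBIC))
E
python3 lev.py
```

```text
orange px 303 ((243.88204956054688, 315.4888000488281), (40.291133880615234, 7.5084967613220215), 13.5704345703125)
c [0.4354 0.2045] dir [-0.249 -0.968] yaw -1.823 ext -0.0444 0.044
tip [0.4029 0.083  0.0045]
pad [[0.3914, 0.3214], [0.4925, 0.32], [0.4783, 0.0766], [0.3776, 0.0819]]
mat [[0.6206, -0.2849], [0.6393, -0.4668], [0.4652, -0.4713], [0.4474, -0.2943], [0.5419, -0.3791]]
```

View pics/lev.png

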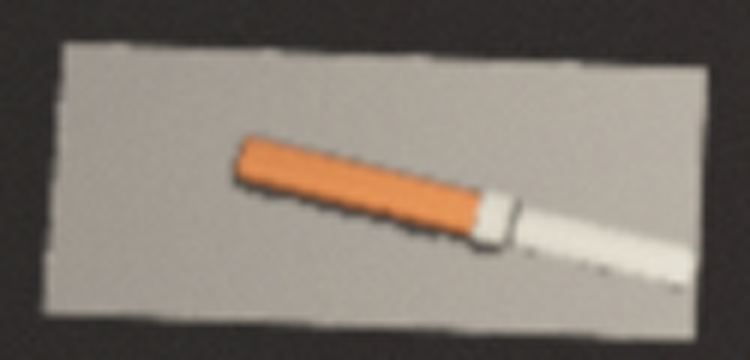

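View pics/pot.png

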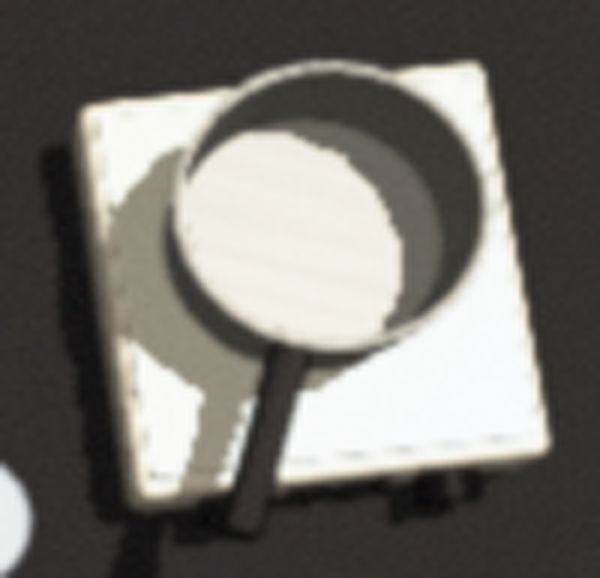

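```bash
cat >> h.py <<'E'
def plan(target,yaw=None,step=48,n=None):
    x,R=st();p=x["tool_pos"];D=(np.array(target)-p)*1000
    y0=np.arctan2(R[1,0],R[0,0])
    sp=0 if yaw is None else -((yaw-y0+np.pi)%(2*np.pi)-np.pi)
    n=n or max(1,int(np.ceil(np.linalg.norm(D)/step)),int(np.ceil(abs(sp)/.145)))
    rows=[]
    for i in range(n):
        Ri=R@Ro.from_rotvec([0,0,sp*i/n]).as_matrix()
        d=Ri.T@(D/n);rows.append([round(float(v),1) for v in d]+[round(sp/n,3)])
    print("t",round(x["time"],2),"tcp",np.round(x["tool_pos"],4),"yaw",round(y0,3),"q",np.round(x["q"],2),"F",np.round(x["contact_force"],1),"g",round(x["grip_width"]*85.4,1))
    print(n,str(rows).replace(" ",""))
E
python3 -c "
from h import *
plan([.4365,.2094,.12],1.318)"
```

```text
t 0.3 tcp [0.1593 0.6043 0.2311] yaw 2.884 q [ 1.21  0.49  1.56  0.    1.09 -0.11] F [ 0.3 -0.6  0.2] g 85.3
11 [[-33.5,-28.3,10.1,np.float64(0.142)],[-37.2,-23.2,10.1,np.float64(0.142)],[-40.1,-17.7,10.1,np.float64(0.142)],[-42.2,-11.9,10.1,np.float64(0.142)],[-43.5,-5.7,10.1,np.float64(0.142)],[-43.9,0.5,10.1,np.float64(0.142)],[-43.3,6.7,10.1,np.float64(0.142)],[-42.0,12.8,10.1,np.float64(0.142)],[-39.7,18.6,10.1,np.float64(0.142)],[-36.7,24.0,10.1,np.float64(0.142)],[-32.9,29.0,10.1,np.float64(0.142)]]
```

drive_tool(
  deltas=[
    [[-33,-28,10,0.142],[-37,-23,10,0.142],[-40,-18,10,0.142],[-42,-12,10,0.142],[-43,-6,10,0.142],[-44,0,10,0.142],[-43,7,10,0.142],[-42,13,10,0.142]],
  ],
  grip=45,
)

```text
time: 1.1
tool_pos: [0.3593, 0.3096, 0.1489]
ee_rot: [-2.057, -2.374, -0.009]
contact_force: [1.1, 1.4, 0.8]
grip_width: 0.526
```

```bash
sed -i 's/round(sp\/n,3)/float(round(sp\/n,3))/' h.py; python3 -c "
from h import *
plan([.4365,.2094,.12],1.318)"
```

```text
t 1.1 tcp [0.3593 0.3096 0.1489] yaw 1.714 q [0.57 0.39 2.01 0.   0.73 0.43] F [1.1 1.4 0.8] g 44.9
3 [[-36.8,20.7,9.6,0.132],[-33.7,25.3,9.6,0.132],[-30.1,29.5,9.6,0.132]]
```

drive_tool(
  deltas=[
    [[-37,21,9.6,0.132],[-34,25,9.6,0.132],[-30,29,9.6,0.132],[0,0,0,0]],
  ],
)

```text
time: 1.5
tool_pos: [0.4402, 0.2006, 0.1183]
ee_rot: [-2.508, -1.889, -0.01]
contact_force: [0.4, 0.5, -0.2]
grip_width: 0.528
```

```bash
python3 lev.py; python3 - <<'E'
from h import *
s=snapshot("wrist");cv2.imwrite("pics/w1.png",s["pixels"])
plan([.4365,.2094,.006],1.318)
for f in(.0,.02):
  print(proj(s,[.434+(-.249*.05),.1997-.968*.05,.027-f]))
E
```

```text
orange px 0 ((0.0, 0.0), (0.0, 0.0), 0.0)
t 1.6 tcp [0.4382 0.2031 0.1191] yaw 1.299 q [0.3  0.45 2.02 0.01 0.66 0.56] F [-0.5 -0.2  0. ] g 45.3
3 [[1.6,-1.2,37.7,-0.006],[1.7,-1.2,37.7,-0.006],[1.7,-1.2,37.7,-0.006]]
[312.22554213 313.83345936]
[312.51922809 300.54391448]lev.py:7: RuntimeWarning: Mean of empty slice.
  W=np.array([ray(s,u,v,.020)[:2] for u,v in p]);c=W.mean(0);w,V=np.linalg.eigh(np.cov((W-c).T));d=V[:,1]
  ret = ret.dtype.type(ret / rcount)
  avg = a.mean(axis, **keepdims_kw)
  ret = um.true_divide(
lev.py:7: RuntimeWarning: Degrees of freedom <= 0 for slice
  W=np.array([ray(s,u,v,.020)[:2] for u,v in p]);c=W.mean(0);w,V=np.linalg.eigh(np.cov((W-c).T));d=V[:,1]
  c *= np.true_divide(1, fact)
  c *= np.true_divide(1, fact)
Traceback (most recent call last):
ValueError: not enough values to unpack (expected 2, got 0)

During handling of the above exception, another exception occurred:

Traceback (most recent call last):
  File "lev.py", line 10, in <module>
    lever()
    ~~~~~^^
  File "lev.py", line 7, in lever
    W=np.array([ray(s,u,v,.020)[:2] for u,v in p]);c=W.mean(0);w,V=np.linalg.eigh(np.cov((W-c).T));d=V[:,1]
                                                                   ~~~~~~~~~~~~~~^^^^^^^^^^^^^^^^^
numpy.linalg.LinAlgError: 0-dimensional array given. Array must be at least two-dimensional
```

View pics/w1.png

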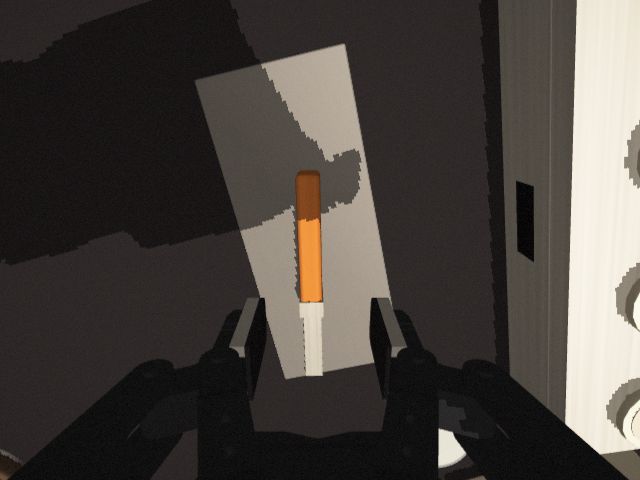

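```bash
python3 - <<'E'
from h import *
s=snapshot("wrist")
a=ray(s,309,171,.027)[:2];b=ray(s,312,314,.027)[:2];d=b-a
print(a,b,np.linalg.norm(d),np.arctan2(*d[::-1]),(a+b)/2); d/=np.linalg.norm(d)
g=(a+b)/2-.01*d
yaw=np.arctan2(*d[::-1])+np.pi
plan([*g,.006],yaw)
E
```

```text
[0.44686754 0.25124995] [0.42064746 0.15214799] 0.10251190954224587 -1.8294465717818023 [0.4337575  0.20169897]
t 1.65 tcp [0.4378 0.2039 0.1193] yaw 1.301 q [0.3  0.45 2.02 0.01 0.66 0.56] F [-0.5  0.5  0. ] g 45.0
3 [[2.0,-1.2,37.8,-0.004],[2.0,-1.2,37.8,-0.004],[2.0,-1.2,37.8,-0.004]]
```

drive_tool(
  deltas=[
    [[3,-2,30,-0.006],[3,-1,30,-0.006],[0,0,25,0],[0,0,15,0],[0,0,0,0]],
  ],
)

```text
time: 2.15
tool_pos: [0.4348, 0.2181, 0.0192]
ee_rot: [2.472, 1.938, 0.02]
contact_force: [0.3, 0.2, -0.1]
grip_width: 0.528
```

```bash
python3 - <<'E'
from h import *
plan([.4363,.2114,.006],1.312)
E
```

```text
t 2.15 tcp [0.4348 0.2181 0.0192] yaw 1.33 q [0.33 0.64 2.08 0.01 0.41 0.56] F [ 0.3  0.2 -0.1] g 45.1
1 [[-6.3,3.0,13.1,0.018]]
```

drive_tool(
  deltas=[
    [[-3,2,6,0.01],[-3,1,4,0.008],[0,0,2,0],[0,0,0,0]],
  ],
)

```text
time: 2.55
tool_pos: [0.4363, 0.2134, 0.0088]
ee_rot: [2.485, 1.92, 0.025]
contact_force: [-0.8, -0.1, -0.1]
grip_width: 0.53
```

```bash
python3 - <<'E'
from h import *
plan([.4363,.2114,.006],1.312)
s=snapshot("wrist");cv2.imwrite("pics/w2.png",s["pixels"])
E
```

```text
t 2.55 tcp [0.4363 0.2134 0.0088] yaw 1.315 q [0.32 0.66 2.09 0.01 0.38 0.56] F [-0.8 -0.1 -0.1] g 45.3
1 [[-2.0,0.5,2.8,0.003]]
```

View pics/w2.png

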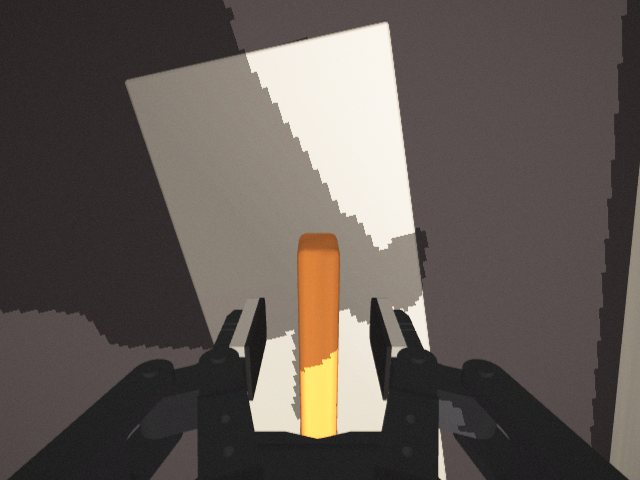

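drive_tool(
  deltas=[
    [[0,0,1.5,0],[0,0,0,0],[0,0,0,0],[0,0,0,0],[0,0,0,0]],
  ],
  grip=0,
  newtons=35,
)

```text
time: 3.1
tool_pos: [0.4367, 0.2134, 0.0082]
ee_rot: [2.485, 1.919, 0.027]
contact_force: [0.2, -0.0, -1.1]
grip_width: 0.177
```

```bash
python3 - <<'E'
from h import *
plan([.4363,.2114,.12],1.312)
s=snapshot("wrist");cv2.imwrite("pics/w3.png",s["pixels"])
E
```

```text
t 3.1 tcp [0.4367 0.2134 0.0082] yaw 1.315 q [0.32 0.66 2.09 0.01 0.37 0.56] F [ 0.2 -0.  -1.1] g 15.1
3 [[-0.2,0.5,-37.3,0.001],[-0.2,0.5,-37.3,0.001],[-0.2,0.5,-37.3,0.001]]
```

View pics/w3.png

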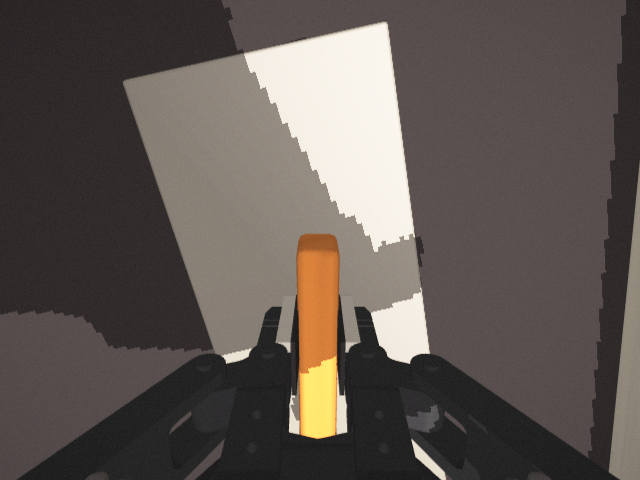

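drive_tool(
  deltas=[
    [[0,0,-20,0],[0,0,-40,0],[0,0,-40,0],[0,0,-20,0],[0,0,0,0]],
  ],
)

```text
time: 3.65
tool_pos: [0.4344, 0.2119, 0.1311]
ee_rot: [2.486, 1.92, 0.021]
contact_force: [0.2, 1.2, -2.3]
grip_width: 0.175
```

```bash
python3 - <<'E'
from h import *
plan([.4516,.3123,.12],3.042)
s=snapshot("wrist");cv2.imwrite("pics/w4.png",s["pixels"])
E
```

```text
t 3.65 tcp [0.4344 0.2119 0.1311] yaw 1.315 q [0.31 0.43 2.02 0.01 0.68 0.57] F [ 0.2  1.2 -2.3] g 14.9
12 [[8.4,-0.7,1.0,-0.144],[8.5,0.5,1.0,-0.144],[8.3,1.7,1.0,-0.144],[8.0,2.9,1.0,-0.144],[7.5,4.0,1.0,-0.144],[6.8,5.0,1.0,-0.144],[6.0,5.9,1.0,-0.144],[5.1,6.7,1.0,-0.144],[4.1,7.4,1.0,-0.144],[3.0,7.9,1.0,-0.144],[1.8,8.3,1.0,-0.144],[0.6,8.5,1.0,-0.144]]
```

View pics/w4.png

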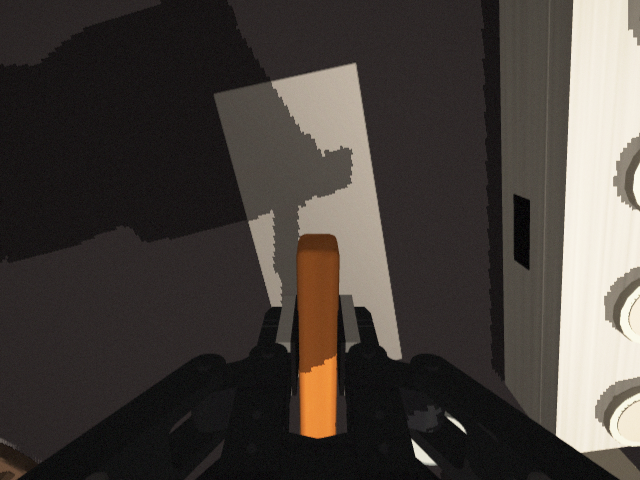

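drive_tool(
  deltas=[
    [[8.4,-0.7,1,-0.144],[8.5,0.5,1,-0.144],[8.3,1.7,1,-0.144],[8,3,1,-0.144],[7.5,4,1,-0.144],[6.8,5,1,-0.144],[6,6,1,-0.144],[5,6.7,1,-0.144]],
  ],
)

```text
time: 4.5
tool_pos: [0.4409, 0.2786, 0.1101]
ee_rot: [-0.977, -2.979, 0.002]
contact_force: [0.1, -0.2, -2.5]
grip_width: 0.175
```

drive_tool(
  deltas=[
    [[4,7.4,1,-0.144],[3,8,1,-0.144],[2,8.3,1,-0.144],[0.6,8.5,1,-0.144],[0,0,0,0],[0,0,0,0]],
  ],
)

```text
time: 5.1
tool_pos: [0.4415, 0.3123, 0.0951]
ee_rot: [-0.053, -3.121, 0.01]
contact_force: [0.0, -0.5, -1.1]
grip_width: 0.174
```

```bash
python3 - <<'E'
from h import *
plan([.4516,.3123,.0815],3.042)
for n in("top","wrist"):
  s=snapshot(n);cv2.imwrite(f"pics/{n}5.png",s["pixels"] if n=="wrist" else cv2.resize(s["pixels"][180:340,140:360],None,fx=3.6,fy=3.6,interpolation=cv2.INTER_CUBIC))
E
```

```text
t 5.1 tcp [0.4415 0.3123 0.0951] yaw 3.107 q [ 0.49  0.56  1.89  0.01  0.71 -1.05] F [ 0.  -0.5 -1.1] g 14.8
1 [[-10.4,0.4,13.4,0.065]]
```

View pics/wrist5.png

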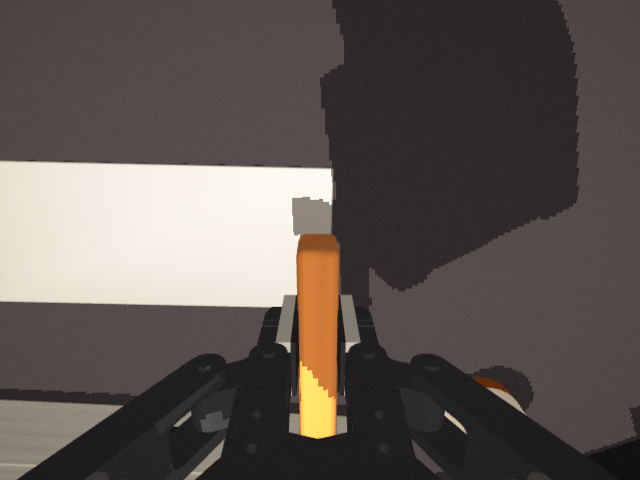

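View pics/top5.png

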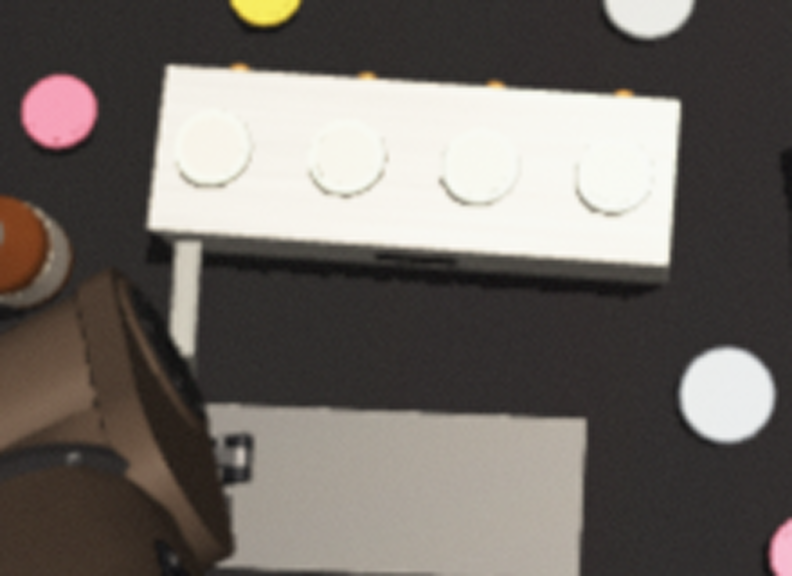

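drive_tool(
  deltas=[
    [[-5,0,5,0.03],[-3,0,4,0.02],[0,0,2,0.01],[0,0,0,0],[0,0,0,0]],
  ],
)

```text
time: 5.7
tool_pos: [0.4504, 0.3106, 0.0832]
ee_rot: [-0.166, -3.118, 0.011]
contact_force: [0.3, -0.0, -0.5]
grip_width: 0.18
```

```bash
python3 - <<'E'
from h import *
plan([.4516,.3123,.0812],3.042)
x,R=st();print(R.round(3))
E
```

```text
t 5.7 tcp [0.4504 0.3106 0.0832] yaw 3.035 q [ 0.48  0.59  1.88  0.01  0.7  -0.99] F [ 0.3 -0.  -0.5] g 15.3
1 [[-1.0,1.8,1.9,-0.007]]
[[-0.994  0.106 -0.02 ]
 [ 0.106  0.994 -0.006]
 [ 0.019 -0.008 -1.   ]]
```

```bash
cat >> h.py <<'E'
RP=Ro.from_rotvec([2.485,1.919,.027]).as_matrix()  # at pick, lever flat
PP=np.array([.4367,.2134,.0082])
_d=np.array([np.cos(-1.8294),np.sin(-1.8294),0]); _o=np.array([.43376,.2017,.003])
def lev(X):  # lever frame pt -> world now (rigid grip)
    Y=np.array([-_d[1],_d[0],0]);W=_o+_d*X[0]+Y*X[1]+np.array([0,0,X[2]])
    x,R=st();return x["tool_pos"]+R@(RP.T@(W-PP))
E
python3 - <<'E'
from h import *
print(RP.round(3));print("tip bottom",lev([.12,0,0]).round(4),"fulcrum",lev([.086,0,0]).round(4),"mid",lev([0,0,0]).round(4))
cap=np.array([.6357,.294]);bx=np.array([.9951,-.0988]);print((lev([.12,0,0])[:2]-cap)@bx,(lev([.12,0,0])[:2]-cap)@np.array([-bx[1],bx[0]]))
E
```

```text
[[ 0.253  0.967  0.015]
 [ 0.967 -0.253  0.009]
 [ 0.013  0.012 -1.   ]]
tip bottom [0.5817 0.2963 0.0772] fulcrum [0.5479 0.3    0.0774] mid [0.4624 0.3094 0.0779]
-0.05400712993969315 -0.0030451966927642917
```

drive_tool(
  deltas=[
    [[0,2.5,1,0],[0,0,0,0],[0,0,0,0]],
  ],
)

```text
time: 6.0
tool_pos: [0.4506, 0.3135, 0.0824]
ee_rot: [-0.166, -3.118, 0.011]
contact_force: [-0.8, -1.2, -0.8]
grip_width: 0.179
```

```bash
cat > tip.py <<'E'
from h import *
import sys
caps=np.array([[.6121,.0567],[.6199,.1356],[.6278,.2147],[.6357,.294]])
cap=caps[int(sys.argv[1])];bx=np.array([.9951,-.0988])
t=lev([.12,0,0]);x,R=st();print(round(x["time"],2),"tcp",x["tool_pos"].round(4),"tip z",t[2].round(4),"x",((t[:2]-cap)@bx).round(4),"y",((t[:2]-cap)@np.array([-bx[1],bx[0]])).round(4),"yaw",np.arctan2(R[1,0],R[0,0]).round(3),"F",x["contact_force"].round(1),"M",x["moment"].round(2),"g",x["grip_width"]*85.4)
E
python3 tip.py 3
```

```text
6.0 tcp [0.4506 0.3135 0.0824] tip z 0.0764 x -0.0541 y -0.0002 yaw 3.035 F [-0.8 -1.2 -0.8] M [0.01 0.04 0.  ] g 15.310127248657455
```

drive_tool(
  deltas=[
    [[-10,0,0,0],[-10,0,0,0],[-8,0,0,0],[0,0,0,0],[0,0,0,0]],
  ],
)

```text
time: 6.5
tool_pos: [0.4818, 0.3102, 0.082]
ee_rot: [-0.166, -3.119, 0.01]
contact_force: [0.0, -0.4, -2.0]
grip_width: 0.176
```

```bash
python3 tip.py 3;python3 - <<'E'
from h import *
s=snapshot("top");cv2.imwrite("pics/t6.png",cv2.resize(s["pixels"][190:270,160:260],None,fx=7,fy=7,interpolation=cv2.INTER_CUBIC))
E
```

```text
6.5 tcp [0.4818 0.3102 0.082 ] tip z 0.0761 x -0.0227 y -0.0004 yaw 3.035 F [ 0.  -0.4 -2. ] M [-0.01  0.07 -0.  ] g 15.035769203469854
```

View pics/t6.png

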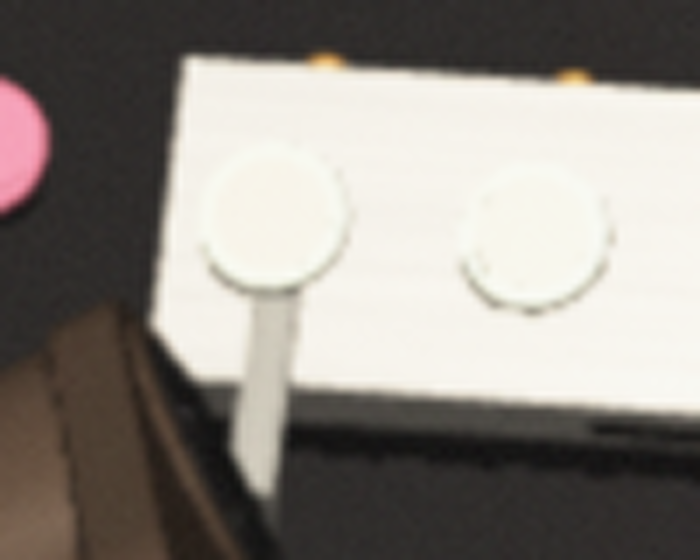

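drive_tool(
  deltas=[
    [[-3,0,0.2,0],[-2,0,0,0],[-1,0,0,0],[0,0,0,0]],
  ],
)

```text
time: 6.95
tool_pos: [0.4876, 0.3096, 0.0817]
ee_rot: [-0.165, -3.119, 0.01]
contact_force: [-0.1, -0.4, -2.0]
grip_width: 0.176
```

```bash
python3 tip.py 3
```

```text
6.95 tcp [0.4876 0.3096 0.0817] tip z 0.0757 x -0.0169 y -0.0004 yaw 3.036 F [-0.1 -0.4 -2. ] M [ 0.01  0.01 -0.01] g 15.060309040151015
```

drive_tool(
  deltas=[
    [[0,0,4,0],[0,0,4,0],[0,0,4,0],[0,0,4,0],[0,0,0,0]],
  ],
  grip=0,
  newtons=25,
)

```text
time: 7.45
tool_pos: [0.4866, 0.3098, 0.0651]
ee_rot: [-0.164, -3.119, 0.01]
contact_force: [-2.9, -0.4, 2.5]
grip_width: 0.177
```

```bash
python3 tip.py 3
```

```text
7.45 tcp [0.4866 0.3098 0.0651] tip z 0.0592 x -0.0179 y -0.0002 yaw 3.036 F [-2.9 -0.4  2.5] M [-0.03 -0.03 -0.01] g 15.075773008086438
```

drive_tool(
  deltas=[
    [[0,0,4,0],[0,0,4,0],[0,0,4,0],[0,0,4,0],[0,0,0,0]],
  ],
)

```text
time: 7.95
tool_pos: [0.4868, 0.3098, 0.0478]
ee_rot: [-0.165, -3.12, 0.009]
contact_force: [-2.8, 0.6, 2.9]
grip_width: 0.179
```

```bash
python3 tip.py 3;python3 - <<'E'
from h import *
s=snapshot("top");t=snapshot("scene")
cv2.imwrite("pics/t7.png",np.hstack([cv2.resize(s["pixels"][190:270,160:260],None,fx=4,fy=4,interpolation=cv2.INTER_CUBIC),cv2.resize(t["pixels"][230:310,380:480],None,fx=4,fy=4,interpolation=cv2.INTER_CUBIC)]))
E
```

```text
7.95 tcp [0.4868 0.3098 0.0478] tip z 0.042 x -0.0177 y -0.0002 yaw 3.036 F [-2.8  0.6  2.9] M [-0.1  -0.07 -0.05] g 15.314781468911233
```

View pics/t7.png

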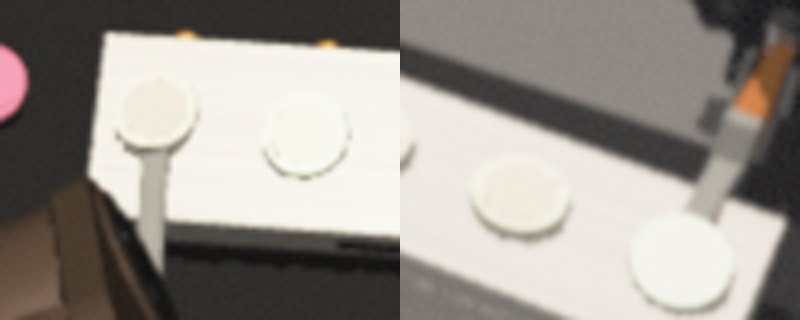

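The cap is tilting: it shows rounder in the scene panel at about (683,262). I'll press a bit further.

drive_tool(
  deltas=[
    [[0,0,4,0],[0,0,4,0],[0,0,0,0]],
  ],
)

```text
time: 8.35
tool_pos: [0.4874, 0.3098, 0.0399]
ee_rot: [-0.165, -3.122, 0.008]
contact_force: [-2.0, -0.6, 1.9]
grip_width: 0.175
```

```bash
python3 tip.py 3;python3 - <<'E'
from h import *
s=snapshot("top");t=snapshot("scene")
cv2.imwrite("pics/t8.png",np.hstack([cv2.resize(s["pixels"][190:270,160:260],None,fx=4,fy=4,interpolation=cv2.INTER_CUBIC),cv2.resize(t["pixels"][230:310,380:480],None,fx=4,fy=4,interpolation=cv2.INTER_CUBIC)]))
E
```

```text
8.35 tcp [0.4874 0.3098 0.0399] tip z 0.0344 x -0.0171 y -0.0001 yaw 3.036 F [-2.  -0.6  1.9] M [-0.09 -0.08 -0.06] g 14.905416107814085
```

View pics/t8.png

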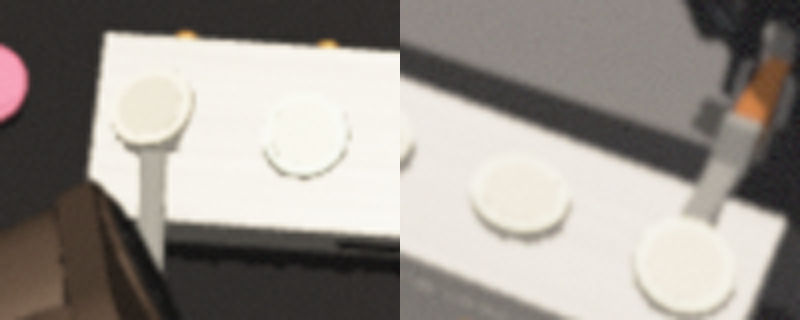

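drive_tool(
  deltas=[
    [[6,0,0,0],[10,0,0,0],[15,0,0,0],[15,0,0,0],[0,0,0,0]],
  ],
)

```text
time: 8.95
tool_pos: [0.4364, 0.3144, 0.04]
ee_rot: [-0.165, -3.118, 0.011]
contact_force: [0.2, -0.4, -2.0]
grip_width: 0.175
```

```bash
cat > pic.py <<'E'
from h import *
import sys
s=snapshot("top");t=snapshot("scene")
cv2.imwrite(f"pics/{sys.argv[1]}.png",np.hstack([cv2.resize(s["pixels"][190:290,170:350],None,fx=2.2,fy=3,interpolation=cv2.INTER_CUBIC),cv2.resize(t["pixels"][210:340,300:480],None,fx=2.2,fy=300/130,interpolation=cv2.INTER_CUBIC)]))
E
python3 tip.py 3; python3 pic.py p9
```

```text
8.95 tcp [0.4364 0.3144 0.04  ] tip z 0.034 x -0.0683 y -0.0006 yaw 3.036 F [ 0.2 -0.4 -2. ] M [-0.02  0.02  0.02] g 14.95497864008868
```

View pics/p9.png

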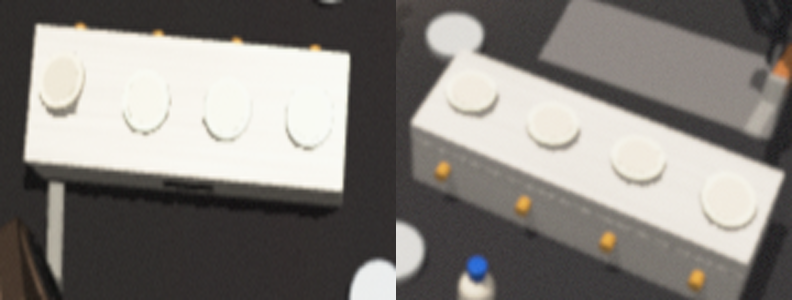

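```bash
python3 -c "
from h import *
plan([.4367,.2337,.040],3.042)"
```

```text
t 9.05 tcp [0.4385 0.3146 0.0401] yaw 3.035 q [ 0.5   0.65  1.92  0.01  0.59 -0.97] F [ 0.4  0.2 -2.4] g 15.3
2 [[-3.4,-40.3,0.3,-0.003],[-3.3,-40.3,0.3,-0.003]]
```

drive_tool(
  deltas=[
    [[-2,-20,0,-0.002],[-2,-25,0,-0.002],[-2,-25,0,0],[-1,-8,0,0],[0,0,10,0],[0,0,10,0],[0,0,5,0],[0,0,0,0]],
  ],
)

```text
time: 9.85
tool_pos: [0.4435, 0.2364, 0.0153]
ee_rot: [-0.156, -3.131, 0.004]
contact_force: [-5.5, -9.3, 20.2]
grip_width: 0.174
```

```bash
python3 -c "
from h import *
plan([.4367,.2337,.0082],3.042)"
```

```text
t 9.85 tcp [0.4435 0.2364 0.0153] yaw 3.042 q [ 0.36  0.66  2.03  0.    0.46 -1.11] F [-5.5 -9.3 20.2] g 14.9
1 [[6.5,-3.3,7.1,-0.0]]
```

drive_tool(
  deltas=[
    [[5,-2,-2,0],[0,0,0,0],[0,0,0,0],[0,0,4,0],[0,0,4,0],[0,0,1,0],[0,0,0,0]],
  ],
  grip=19,
)

```text
time: 10.55
tool_pos: [0.4384, 0.2375, 0.0049]
ee_rot: [-0.152, -3.131, 0.004]
contact_force: [0.3, -0.8, -0.3]
grip_width: 0.224
```

```bash
python3 -c "
from h import *
plan([.4367,.2337,.0082],3.042)
s=snapshot('wrist');cv2.imwrite('pics/w10.png',s['pixels'])
s=snapshot('scene');cv2.imwrite('pics/s10.png',cv2.resize(s['pixels'][190:300,330:500],None,fx=4,fy=4))"
```

```text
t 10.55 tcp [0.4384 0.2375 0.0049] yaw 3.045 q [ 0.36  0.68  2.04  0.    0.43 -1.11] F [ 0.3 -0.8 -0.3] g 19.1
1 [[1.4,-4.0,-3.3,0.003]]
```

View pics/w10.png

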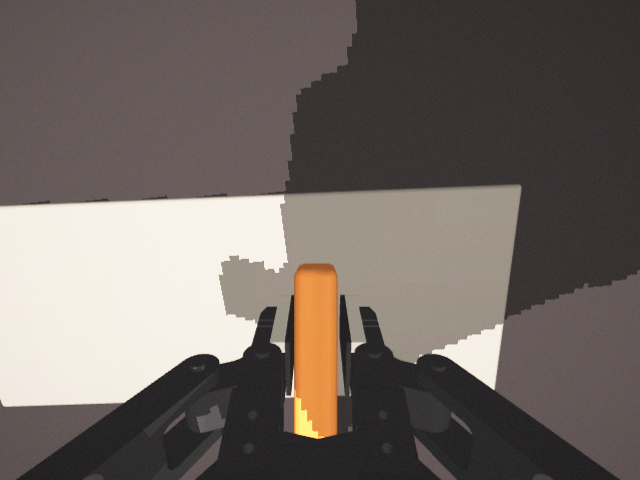

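View pics/s10.png

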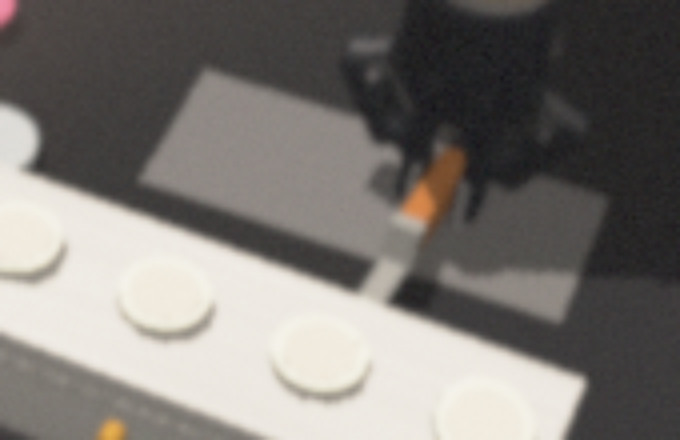

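```bash
python3 -c "
from h import *
s=snapshot('wrist');a=ray(s,316,264.5,.027);b=ray(s,317,430,.027);x,R=st()
print(a,b,x['tool_pos'],R.T@(a-x['tool_pos']),R.T@(b-x['tool_pos']))"
```

```text
[0.40731505 0.24021765 0.027     ] [0.48204789 0.23323659 0.027     ] [0.43853347 0.2374963  0.00524222] [ 0.03147994 -0.00037264 -0.02154695] [-4.35759829e-02 -7.55081336e-05 -2.20494564e-02]
```

drive_tool(
  deltas=[
    [[0,0,-3.5,0],[0,0,0,0],[0,0,0,0],[0,0,0,0],[0,0,0,0]],
  ],
  grip=0,
  newtons=35,
)

```text
time: 11.2
tool_pos: [0.4383, 0.2373, 0.0093]
ee_rot: [-0.152, -3.131, 0.004]
contact_force: [-0.1, -0.3, -1.6]
grip_width: 0.18
```

```bash
python3 -c "
from h import *
s=snapshot('wrist');cv2.imwrite('pics/w11.png',s['pixels'][200:460,180:460])
plan([.4367,.2337,.0082],3.042)
x,R=st();print(x['ee_rot'],R.round(3))"
```

```text
t 11.25 tcp [0.4383 0.2373 0.0093] yaw 3.044 q [ 0.36  0.67  2.04  0.    0.43 -1.11] F [-0.1 -0.4 -1.2] g 15.4
1 [[1.2,-3.8,1.1,0.002]]
[-0.15254819 -3.13071337  0.00360644] [[-0.995  0.097 -0.007]
 [ 0.097  0.995 -0.002]
 [ 0.007 -0.003 -1.   ]]
```

View pics/w11.png

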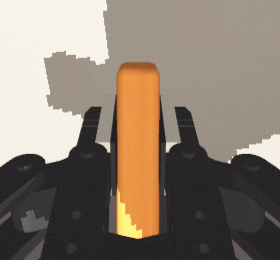

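```bash
cat >> h.py <<'E'
import json,os
def setpick(off): # off: tool-x of lever rear end (m); lever lying on pad
    x,R=st();d=-R[:,0].copy();d[2]=0;d/=np.linalg.norm(d)
    o=x["tool_pos"]+d*(.05-off);o[2]=.003
    json.dump([R.tolist(),x["tool_pos"].tolist(),d.tolist(),o.tolist()],open("pick.json","w"))
if os.path.exists("pick.json"): RP,PP,_d,_o=map(np.array,json.load(open("pick.json")))
E
python3 -c "
from h import *
setpick(.0315)"
python3 tip.py 2; python3 -c "
from h import *
plan([.6278-.195*.9951,.2147+.195*.0988,.084],3.042,step=30)"
```

```text
11.25 tcp [0.4383 0.2373 0.0093] tip z 0.003 x -0.0523 y 0.004 yaw 3.044 F [-0.1 -0.4 -1.2] M [ 0.05  0.1  -0.03] g 15.394178749290257
t 11.25 tcp [0.4383 0.2373 0.0093] yaw 3.044 q [ 0.36  0.67  2.04  0.    0.43 -1.11] F [-0.1 -0.4 -1.2] g 15.4
3 [[1.6,-1.3,-24.9,0.001],[1.6,-1.3,-24.9,0.001],[1.6,-1.3,-24.9,0.001]]
```

drive_tool(
  deltas=[
    [[5,-1,-5,0],[2,-1,-20,0],[0,-1,-25,0],[0,-1,-22,0],[0,0,-3,0],[0,0,0,0]],
  ],
)

```text
time: 11.85
tool_pos: [0.4292, 0.2337, 0.087]
ee_rot: [-0.152, -3.129, 0.005]
contact_force: [0.2, -0.2, -2.0]
grip_width: 0.181
```

```bash
python3 tip.py 2
```

```text
11.85 tcp [0.4292 0.2337 0.087 ] tip z 0.0805 x -0.0611 y -0.0005 yaw 3.044 F [ 0.2 -0.2 -2. ] M [-0.03  0.06  0.01] g 15.435271545219946
```

drive_tool(
  deltas=[
    [[0,0,3,0],[0,0,1.5,0],[0,0,0,0]],
  ],
)

```text
time: 12.15
tool_pos: [0.4281, 0.2334, 0.08]
ee_rot: [-0.152, -3.126, 0.007]
contact_force: [-0.1, -0.2, -2.0]
grip_width: 0.183
```

```bash
python3 tip.py 2
```

```text
12.15 tcp [0.4281 0.2334 0.08  ] tip z 0.0731 x -0.0621 y -0.0009 yaw 3.044 F [-0.1 -0.2 -2. ] M [-0.07  0.09  0.02] g 15.626368613009072
```

drive_tool(
  deltas=[
    [[0,0,-2,0],[0,0,0,0],[0,0,0,0]],
  ],
)

```text
time: 12.45
tool_pos: [0.4277, 0.2332, 0.0808]
ee_rot: [-0.152, -3.124, 0.008]
contact_force: [0.3, 0.5, -1.8]
grip_width: 0.179
```

```bash
python3 tip.py 2
```

```text
12.45 tcp [0.4277 0.2332 0.0808] tip z 0.0736 x -0.0625 y -0.0011 yaw 3.044 F [ 0.3  0.5 -1.8] M [ 0.08  0.03 -0.  ] g 15.298918360808832
```

drive_tool(
  deltas=[
    [[0,0,-2.5,0],[0,0,0,0],[0,0,0,0]],
  ],
)

```text
time: 12.75
tool_pos: [0.4278, 0.2332, 0.0835]
ee_rot: [-0.152, -3.124, 0.008]
contact_force: [-0.5, 0.7, -2.8]
grip_width: 0.177
```

```bash
python3 tip.py 2
```

```text
12.75 tcp [0.4278 0.2332 0.0835] tip z 0.0763 x -0.0624 y -0.0011 yaw 3.044 F [-0.5  0.7 -2.8] M [0.01 0.08 0.01] g 15.155407250186276
```

drive_tool(
  deltas=[
    [[-10,0,0,0],[-12,0,0,0],[-10,0,0,0],[-6,0,0,0],[0,0,0,0],[0,0,0,0]],
  ],
)

```text
time: 13.35
tool_pos: [0.4701, 0.229, 0.0829]
ee_rot: [-0.153, -3.125, 0.008]
contact_force: [0.2, 1.0, -0.5]
grip_width: 0.181
```

```bash
python3 tip.py 2
```

```text
13.35 tcp [0.4701 0.229  0.0829] tip z 0.0758 x -0.0199 y -0.0012 yaw 3.044 F [ 0.2  1.  -0.5] M [-0.04  0.03  0.01] g 15.498130846188575
```

Then I'll go the last 3 mm and pry 40 mm down, as before.

drive_tool(
  deltas=[
    [[-2.5,0,0,0],[-0.5,0,0,0],[0,0,0,0]],
  ],
  grip=0,
  newtons=25,
)

```text
time: 13.65
tool_pos: [0.4726, 0.2287, 0.0828]
ee_rot: [-0.153, -3.124, 0.008]
contact_force: [0.3, 0.3, -1.6]
grip_width: 0.181
```

drive_tool(
  deltas=[
    [[0,0,4,0],[0,0,4,0],[0,0,4,0],[0,0,4,0],[0,0,4,0],[0,0,4,0],[0,0,4,0],[0,0,0,0]],
  ],
)

```text
time: 14.45
tool_pos: [0.4716, 0.2286, 0.0518]
ee_rot: [-0.152, -3.123, 0.009]
contact_force: [0.0, 0.7, -1.6]
grip_width: 0.181
```

```bash
python3 tip.py 2; python3 pic.py p12
```

```text
14.45 tcp [0.4716 0.2286 0.0518] tip z 0.0445 x -0.0184 y -0.0014 yaw 3.044 F [ 0.   0.7 -1.6] M [0.   0.09 0.01] g 15.46174680238602
```

View pics/p12.png

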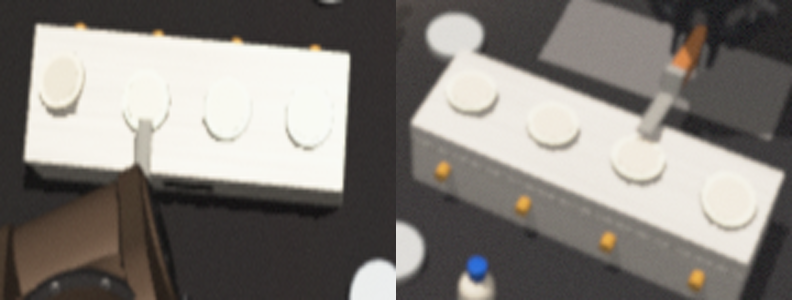

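```bash
python3 -c "
from h import *
s=snapshot('wrist');x,R=st();Rc=np.array(s['R']);c=-Rc.T@np.array(s['t'])
for v,z in((234,-.0188),(264.5,-.0218),(261,-.0177),(430,-.0177)):
  d=R.T@Rc.T@np.array([(317-s['cx'])/s['fx'],(v-s['cy'])/s['fy'],1]);o=R.T@(c-x['tool_pos']);print(v,o+d*(z-o[2])/d[2])
cv2.imwrite('pics/w13.png',s['pixels'])
"
```

```text
234 [ 4.20073497e-02 -2.44095391e-05 -1.88000000e-02]
264.5 [ 3.16124754e-02 -2.82364239e-05 -2.18000000e-02]
261 [ 3.12584167e-02 -3.45914140e-05 -1.77000000e-02]
430 [-4.8081826e-02 -9.7718992e-05 -1.7700000e-02]
```

View pics/w13.png

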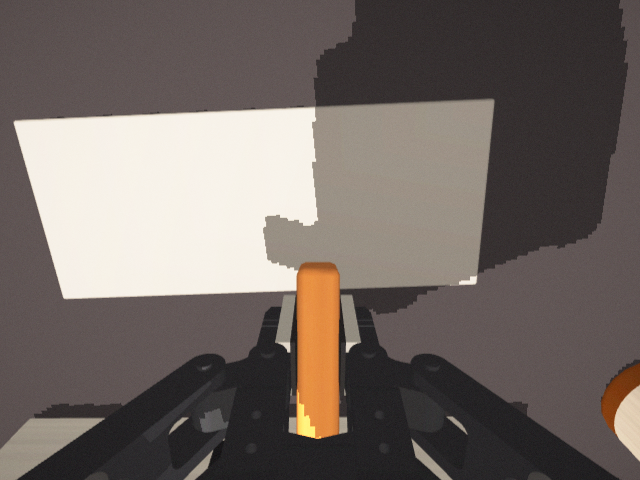

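```bash
python3 -c "
from h import *
s=snapshot('scene');cv2.imwrite('pics/s14.png',cv2.resize(s['pixels'][200:310,370:490],None,fx=6,fy=5.4,interpolation=cv2.INTER_CUBIC))
x=lev([.12,0,0]);print(x,proj(s,x),proj(s,[x[0],x[1],.08]),proj(s,[x[0],x[1],.09]),proj(s,lev([.05,0,.024])),lev([.05,0,.02]))
"
```

```text
[0.60966283 0.21521607 0.04542512] [409.01362549 284.09182098] [411.09701383 272.80121659] [411.71835902 269.43393142] [423.5522499  252.37836646] [0.54012878 0.22207235 0.06587034]
```

View pics/s14.png

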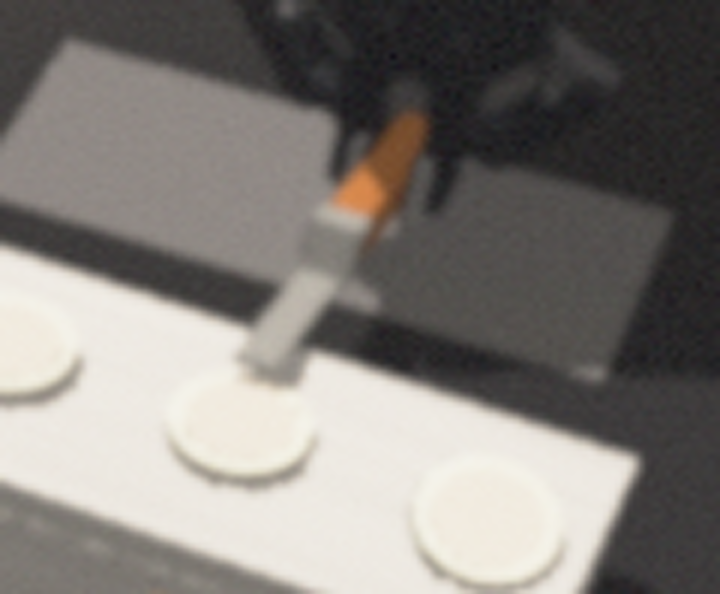

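```bash
python3 -c "
from h import *
s=snapshot('scene')
cap=np.array([.6278,.2147]);bx=np.array([.9951,-.0988]);by=np.array([.0988,.9951])
for z in(.083,.088,.093):
  for p in((415,266.5),):
    w=ray(s,*p,z)[:2]-cap;print(z,w@bx,w@by)
# caps in scene view
for p in((410,279),):
  w=ray(s,*p,.086)[:2]-cap;print('cap2 ctr scene',w@bx,w@by)
"
```

```text
0.083 -0.0338770330753668 5.8278438633363545e-05
0.088 -0.029603407778477957 0.0010905171172597504
0.093 -0.02532978248158922 0.002122755795886099
cap2 ctr scene 0.0020113830786133613 0.0038203364821485218
```

drive_tool(
  deltas=[
    [[8,0,0,0],[12,0,0,0],[14,0,0,0],[10,0,0,0],[0,0,0,0],[0,0,10,0],[0,0,8,0],[0,0,0,0]],
  ],
)

```text
time: 15.5
tool_pos: [0.4233, 0.2335, 0.0344]
ee_rot: [-0.151, -3.126, 0.007]
contact_force: [0.1, 0.3, -1.2]
grip_width: 0.18
```

```bash
python3 tip.py 2
```

```text
15.5 tcp [0.4233 0.2335 0.0344] tip z 0.0275 x -0.0669 y -0.0012 yaw 3.045 F [ 0.1  0.3 -1.2] M [-0.04  0.1  -0.  ] g 15.401483896018279
```

drive_tool(
  deltas=[
    [[-6,0,0,0],[0,0,6,0],[0,0,5,0],[0,0,0,0]],
  ],
)

```text
time: 15.9
tool_pos: [0.4305, 0.2326, 0.0217]
ee_rot: [-0.152, -3.125, 0.008]
contact_force: [-0.7, -0.4, -1.4]
grip_width: 0.179
```

drive_tool(
  deltas=[
    [[0,0,0,0],[0,0,0,0],[0,0,0,0],[0,0,5,0],[0,0,5,0],[0,0,2,0],[0,0,0,0]],
  ],
  grip=20,
)

```text
time: 16.6
tool_pos: [0.4307, 0.2327, 0.0091]
ee_rot: [-0.152, -3.126, 0.007]
contact_force: [-0.5, -0.3, -0.2]
grip_width: 0.234
```

```bash
python3 tip.py 2; python3 -c "
from h import *
s=snapshot('wrist');cv2.imwrite('pics/w15.png',s['pixels'])
s=snapshot('scene');cv2.imwrite('pics/s15.png',cv2.resize(s['pixels'][200:290,370:490],None,fx=6,fy=6,interpolation=cv2.INTER_CUBIC))"
```

```text
16.6 tcp [0.4307 0.2327 0.0091] tip z 0.0023 x -0.0594 y -0.0014 yaw 3.044 F [-0.5 -0.3 -0.2] M [ 0.   -0.   -0.03] g 20.0137315088086
```

View pics/w15.png

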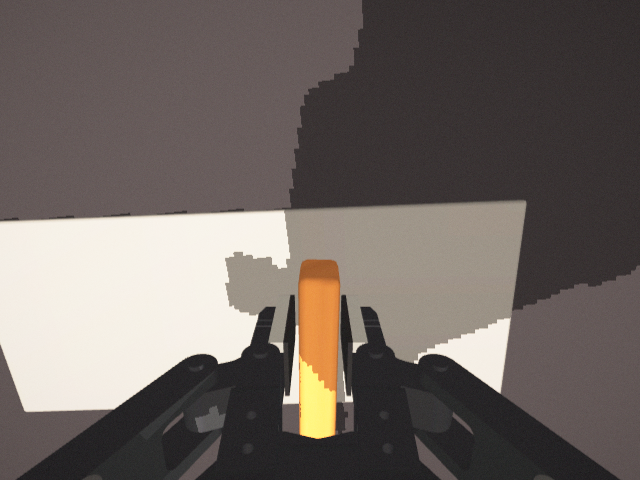

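View pics/s15.png

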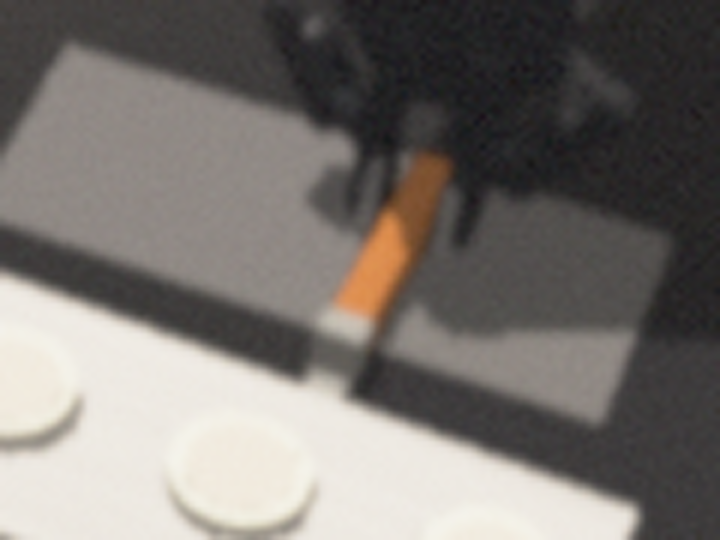

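drive_tool(
  deltas=[
    [[0,0,0,0],[0,0,0,0],[0,0,0,0],[0,0,0,0]],
  ],
  grip=0,
  newtons=35,
)

```text
time: 17.1
tool_pos: [0.4308, 0.2327, 0.0096]
ee_rot: [-0.152, -3.127, 0.006]
contact_force: [-0.1, -0.5, -0.4]
grip_width: 0.178
```

```bash
cat >> h.py <<'E'
def rear(s,u,v):
    x,R=st();Rc=np.array(s['R']);c=-Rc.T@np.array(s['t']);z=-(.027-x['tool_pos'][2])
    d=R.T@Rc.T@np.array([(u-s['cx'])/s['fx'],(v-s['cy'])/s['fy'],1]);o=R.T@(c-x['tool_pos']);return o+d*(z-o[2])/d[2]
E
python3 -c "
from h import *
s=snapshot('wrist');h=cv2.cvtColor(s['pixels'],cv2.COLOR_BGR2HSV)
m=cv2.inRange(h,(3,110,60),(20,255,255));col=m[:,310:326].mean(1);v=int(np.argmax(col>128));print('rear row',v,rear(s,318,v))
setpick(rear(s,318,v)[0]-.0035)
plan([.4305,.2327,.0845],3.042)"; python3 tip.py 2
```

```text
rear row 259 [ 0.03178846  0.00036779 -0.01737883]
t 17.15 tcp [0.4308 0.2327 0.0096] yaw 3.044 q [ 0.36  0.67  2.06  0.    0.43 -1.11] F [-0.3 -0.2 -1. ] g 15.1
2 [[0.6,-0.2,-37.4,0.001],[0.6,-0.2,-37.4,0.001]]
17.15 tcp [0.4308 0.2327 0.0096] tip z 0.003 x -0.0561 y -0.0013 yaw 3.044 F [-0.3 -0.2 -1. ] M [ 0.03  0.05 -0.04] g 15.147239775450243
```

drive_tool(
  deltas=[
    [[0,0,-20,0],[0,0,-30,0],[0,0,-20,0],[0,0,-3,0],[0,0,0,0],[0,0,0,0]],
  ],
)

```text
time: 17.75
tool_pos: [0.4307, 0.2326, 0.0831]
ee_rot: [-0.152, -3.124, 0.009]
contact_force: [0.4, 0.6, -1.2]
grip_width: 0.178
```

```bash
python3 tip.py 2
```

```text
17.75 tcp [0.4307 0.2326 0.0831] tip z 0.076 x -0.0562 y -0.0014 yaw 3.044 F [ 0.4  0.6 -1.2] M [ 0.01  0.03 -0.01] g 15.17110181904575
```

drive_tool(
  deltas=[
    [[-10,0.5,-0.4,0],[-12,0.5,0,0],[-9,0,0,0],[-4,0,0,0],[0,0,0,0],[0,0,0,0]],
  ],
)

```text
time: 18.35
tool_pos: [0.4685, 0.2296, 0.0803]
ee_rot: [-0.153, -3.12, 0.011]
contact_force: [-2.9, 1.2, 3.6]
grip_width: 0.18
```

```bash
python3 tip.py 2
```

```text
18.35 tcp [0.4685 0.2296 0.0803] tip z 0.0727 x -0.0183 y -0.0008 yaw 3.044 F [-2.9  1.2  3.6] M [0.09 0.05 0.03] g 15.364967243485479
```

```bash
python3 -c "
from h import *
s=snapshot('scene');cv2.imwrite('pics/s16.png',cv2.resize(s['pixels'][230:310,370:460],None,fx=8,fy=7,interpolation=cv2.INTER_CUBIC))"
```

```text
(no output)
```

View pics/s16.png

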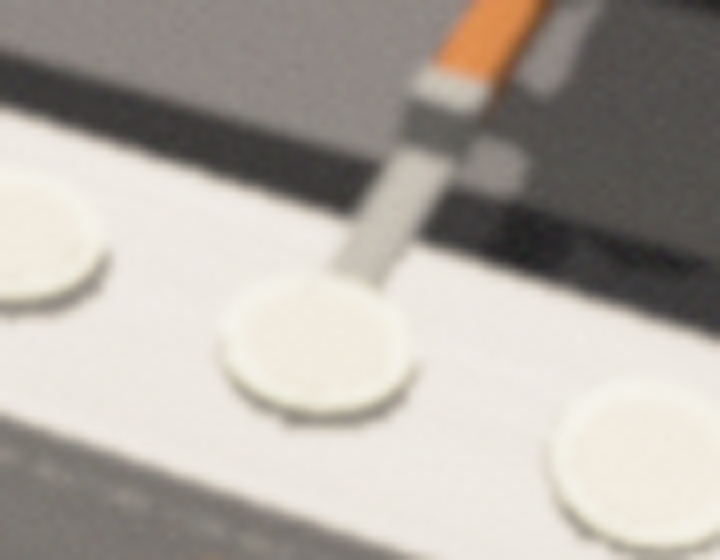

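The blade now passes under the flange: the rim at (330,285) covers it. I'll push in slightly and then pry.

drive_tool(
  deltas=[
    [[-2,0,-1,0],[-1.5,0,0,0],[0,0,0,0]],
  ],
  grip=0,
  newtons=25,
)

```text
time: 18.7
tool_pos: [0.4707, 0.2291, 0.0811]
ee_rot: [-0.152, -3.117, 0.012]
contact_force: [-2.5, 0.6, 1.1]
grip_width: 0.177
```

drive_tool(
  deltas=[
    [[0,0,4,0],[0,0,4,0],[0,0,4,0],[0,0,4,0],[0,0,0,0]],
  ],
)

```text
time: 19.2
tool_pos: [0.4698, 0.2291, 0.0638]
ee_rot: [-0.151, -3.117, 0.012]
contact_force: [-3.1, -0.1, 2.4]
grip_width: 0.177
```

drive_tool(
  deltas=[
    [[0,0,4,0],[0,0,4,0],[0,0,4,0],[0,0,4,0],[0,0,0,0]],
  ],
)

```text
time: 19.7
tool_pos: [0.4703, 0.229, 0.0464]
ee_rot: [-0.151, -3.119, 0.011]
contact_force: [-2.9, -0.6, 1.4]
grip_width: 0.176
```

```bash
python3 tip.py 2; python3 pic.py p17
```

```text
19.7 tcp [0.4703 0.229  0.0464] tip z 0.0387 x -0.0165 y -0.001 yaw 3.044 F [-2.9 -0.6  1.4] M [-0.05  0.07 -0.03] g 14.998645958550277
```

View pics/p17.png

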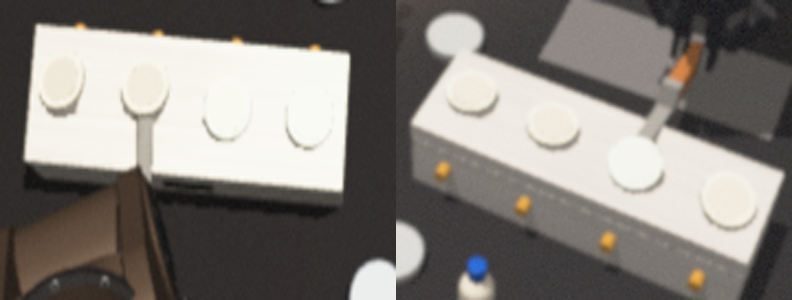

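Working: the cap tilts. I'll go 8 mm more, then retreat.

drive_tool(
  deltas=[
    [[0,0,4,0],[0,0,4,0],[0,0,2,0],[0,0,0,0]],
  ],
)

```text
time: 20.2
tool_pos: [0.4714, 0.2292, 0.0365]
ee_rot: [-0.152, -3.122, 0.01]
contact_force: [-0.6, 0.0, 2.7]
grip_width: 0.18
```

drive_tool(
  deltas=[
    [[6,0,0,0],[10,0,0,0],[12,0,0,0],[12,0,0,0],[0,0,0,0]],
  ],
)

```text
time: 20.7
tool_pos: [0.426, 0.2328, 0.0363]
ee_rot: [-0.152, -3.118, 0.012]
contact_force: [0.1, -0.6, -1.1]
grip_width: 0.178
```

```bash
python3 tip.py 2; python3 pic.py p18; python3 -c "
from h import *
plan([.6199-.188*.9951,.1356+.188*.0988,.036],3.042,step=25)"
```

```text
20.7 tcp [0.426  0.2328 0.0363] tip z 0.0285 x -0.061 y -0.0017 yaw 3.044 F [ 0.1 -0.6 -1.1] M [0.06 0.05 0.03] g 15.190977509035514
t 20.8 tcp [0.4279 0.233  0.0365] yaw 3.044 q [ 0.36  0.61  2.05  0.    0.5  -1.11] F [-0.1  0.3 -0.9] g 15.2
4 [[-3.2,-19.5,0.2,0.001],[-3.2,-19.5,0.2,0.001],[-3.2,-19.5,0.2,0.001],[-3.2,-19.5,0.2,0.001]]
```

View pics/p18.png

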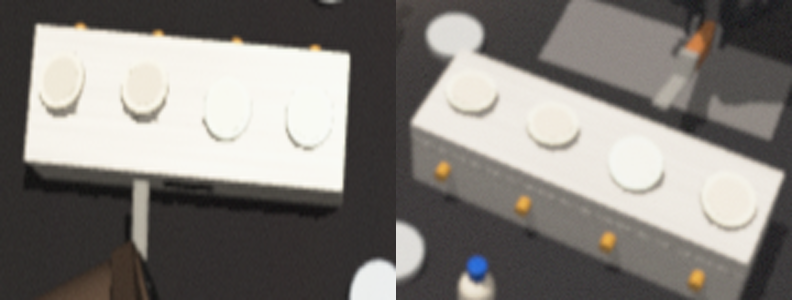

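drive_tool(
  deltas=[
    [[1,-18,0,0],[1,-20,0,0],[1,-20,0,0],[1,-15,0,0],[0,-3,0,0],[0,0,6,0],[0,0,6,0],[0,0,0,0]],
  ],
)

```text
time: 21.6
tool_pos: [0.42, 0.1571, 0.0245]
ee_rot: [-0.151, -3.126, 0.008]
contact_force: [-1.3, 0.1, -1.9]
grip_width: 0.179
```

```bash
python3 tip.py 1; python3 -c "
from h import *
plan([.422,.155,.0215],3.042,step=25)"
```

```text
21.6 tcp [0.42   0.1571 0.0245] tip z 0.0177 x -0.0593 y 0.0019 yaw 3.045 F [-1.3  0.1 -1.9] M [0.02 0.06 0.  ] g 15.299078451246126
t 21.6 tcp [0.42   0.1571 0.0245] yaw 3.045 q [ 0.21  0.61  2.16 -0.    0.39 -1.26] F [-1.3  0.1 -1.9] g 15.3
1 [[-2.2,-1.9,3.0,0.003]]
```

drive_tool(
  deltas=[
    [[0,-2,3,0],[0,0,0,0]],
  ],
)

```text
time: 21.8
tool_pos: [0.4198, 0.1558, 0.0208]
ee_rot: [-0.149, -3.125, 0.008]
contact_force: [-0.3, 0.6, -2.3]
grip_width: 0.179
```

drive_tool(
  deltas=[
    [[0,0,0,0],[0,0,0,0],[0,0,0,0],[0,0,5,0],[0,0,5,0],[0,0,2,0],[0,0,0,0]],
  ],
  grip=20,
)

```text
time: 22.5
tool_pos: [0.4201, 0.1562, 0.0081]
ee_rot: [-0.148, -3.127, 0.008]
contact_force: [0.5, -0.4, -0.5]
grip_width: 0.228
```

```bash
python3 tip.py 1; python3 -c "
from h import *
s=snapshot('wrist');cv2.imwrite('pics/w19.png',s['pixels'])"
```

```text
22.5 tcp [0.4201 0.1562 0.0081] tip z 0.0015 x -0.0592 y 0.0013 yaw 3.047 F [ 0.5 -0.4 -0.5] M [ 0.01 -0.06  0.02] g 19.459866400122188
```

View pics/w19.png

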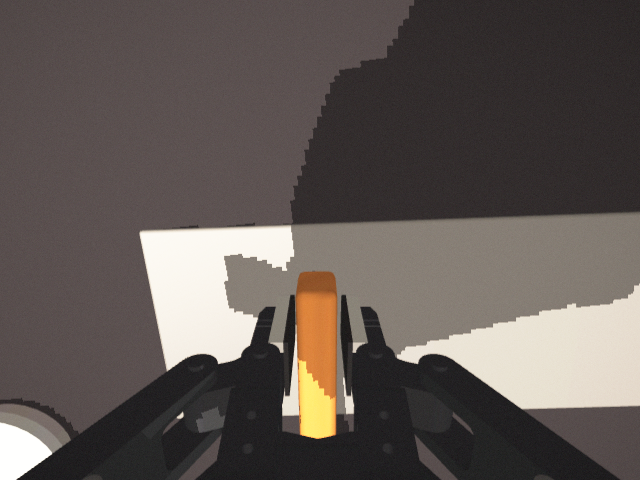

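drive_tool(
  deltas=[
    [[-5,0,0,0],[-5,0,0,0],[0,0,0,0]],
  ],
  grip=25,
)

```text
time: 22.85
tool_pos: [0.4312, 0.1552, 0.0082]
ee_rot: [-0.148, -3.127, 0.008]
contact_force: [-1.2, -0.5, 0.0]
grip_width: 0.292
```

drive_tool(
  deltas=[
    [[0,0,0,0],[0,0,0,0],[0,0,0,0],[0,0,0,0],[0,0,0,0]],
  ],
  grip=0,
  newtons=35,
)

```text
time: 23.35
tool_pos: [0.4311, 0.1552, 0.0084]
ee_rot: [-0.148, -3.127, 0.007]
contact_force: [0.5, -0.8, -0.3]
grip_width: 0.178
```

```bash
cat > regrip.py <<'E'
from h import *
s=snapshot('wrist');h=cv2.cvtColor(s['pixels'],cv2.COLOR_BGR2HSV)
m=cv2.inRange(h,(3,110,60),(20,255,255));col=m[:,310:326].mean(1);v=int(np.argmax(col>128));print('rear row',v,rear(s,318,v))
setpick(rear(s,318,v)[0]-.0035)
E
python3 regrip.py; python3 tip.py 1
```

```text
rear row 247 [ 0.03692365  0.00036722 -0.01861217]
23.4 tcp [0.4311 0.1552 0.0084] tip z 0.003 x -0.0532 y 0.0014 yaw 3.047 F [ 0.4 -0.6 -1.2] M [-0.01 -0.04  0.02] g 15.080428133962785
```

drive_tool(
  deltas=[
    [[2,0,-20,0],[1,-1,-30,0],[0,0,-20,0],[0,0,-3,0],[0,0,0,0],[0,0,0,0],[0,0,0,0]],
  ],
)

```text
time: 24.1
tool_pos: [0.4272, 0.1544, 0.081]
ee_rot: [-0.148, -3.122, 0.01]
contact_force: [-0.1, 0.1, -1.6]
grip_width: 0.175
```

```bash
python3 tip.py 1
```

```text
24.1 tcp [0.4272 0.1544 0.081 ] tip z 0.0749 x -0.0571 y 0.0002 yaw 3.047 F [-0.1  0.1 -1.6] M [0.02 0.05 0.01] g 14.979234147443474
```

drive_tool(
  deltas=[
    [[0,0,-1.8,0],[0,0,0,0],[0,0,0,0]],
  ],
)

```text
time: 24.4
tool_pos: [0.4266, 0.1542, 0.0812]
ee_rot: [-0.148, -3.119, 0.011]
contact_force: [-0.8, 0.4, -1.1]
grip_width: 0.177
```

```bash
python3 tip.py 1
```

```text
24.4 tcp [0.4266 0.1542 0.0812] tip z 0.0747 x -0.0577 y -0.0 yaw 3.047 F [-0.8  0.4 -1.1] M [ 0.01  0.02 -0.03] g 15.154724563808948
```

drive_tool(
  deltas=[
    [[0,0,-1.8,0],[0,0,0,0],[0,0,0,0]],
  ],
)

```text
time: 24.7
tool_pos: [0.4266, 0.1542, 0.0829]
ee_rot: [-0.148, -3.118, 0.011]
contact_force: [-1.1, 0.2, -2.8]
grip_width: 0.179
```

```bash
python3 tip.py 1
```

```text
24.7 tcp [0.4266 0.1542 0.0829] tip z 0.0764 x -0.0577 y -0.0 yaw 3.047 F [-1.1  0.2 -2.8] M [0.   0.02 0.02] g 15.283538328908918
```

drive_tool(
  deltas=[
    [[-10,0,0,0],[-12,0,0,0],[-9,0,0,0],[-5,0,0,0],[-2,0,0,0],[0,0,0,0],[0,0,0,0]],
  ],
)

```text
time: 25.4
tool_pos: [0.4686, 0.1501, 0.082]
ee_rot: [-0.149, -3.119, 0.011]
contact_force: [-0.8, 0.5, -1.1]
grip_width: 0.182
```

```bash
python3 tip.py 1; python3 -c "
from h import *
s=snapshot('scene');cv2.imwrite('pics/s20.png',cv2.resize(s['pixels'][220:300,330:420],None,fx=8,fy=7,interpolation=cv2.INTER_CUBIC))"
```

```text
25.4 tcp [0.4686 0.1501 0.082 ] tip z 0.0755 x -0.0154 y -0.0001 yaw 3.046 F [-0.8  0.5 -1.1] M [ 0.04  0.04 -0.05] g 15.506396142516893
```

View pics/s20.png

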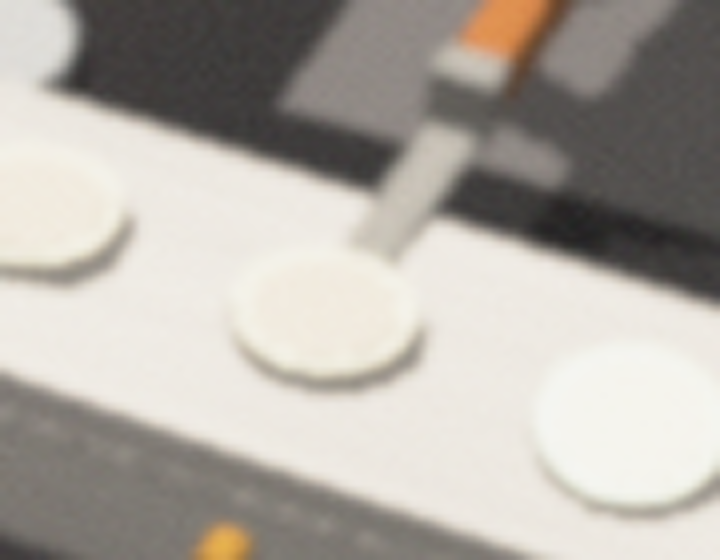

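The blade is under cap1's flange; the rim at (365,255) covers the tip. I'll push 1.5 mm further and pry.

drive_tool(
  deltas=[
    [[-1.5,0,0,0],[0,0,0,0]],
  ],
  grip=0,
  newtons=25,
)

```text
time: 25.65
tool_pos: [0.4696, 0.15, 0.082]
ee_rot: [-0.148, -3.118, 0.011]
contact_force: [0.5, -0.2, -1.3]
grip_width: 0.179
```

drive_tool(
  deltas=[
    [[0,0,4,0],[0,0,4,0],[0,0,4,0],[0,0,4,0],[0,0,4,0],[0,0,0,0]],
  ],
)

```text
time: 26.25
tool_pos: [0.4684, 0.1501, 0.0608]
ee_rot: [-0.147, -3.118, 0.011]
contact_force: [-2.2, 0.2, 3.6]
grip_width: 0.18
```

drive_tool(
  deltas=[
    [[0,0,4,0],[0,0,4,0],[0,0,4,0],[0,0,4,0],[0,0,4,0],[0,0,0,0]],
  ],
)

```text
time: 26.85
tool_pos: [0.4696, 0.15, 0.0391]
ee_rot: [-0.148, -3.122, 0.01]
contact_force: [-2.2, 0.6, 1.2]
grip_width: 0.181
```

```bash
python3 tip.py 1; python3 pic.py p21
```

```text
26.85 tcp [0.4696 0.15   0.0391] tip z 0.033 x -0.0145 y 0.0 yaw 3.047 F [-2.2  0.6  1.2] M [-0.05 -0.07  0.05] g 15.488536776598519
```

View pics/p21.png

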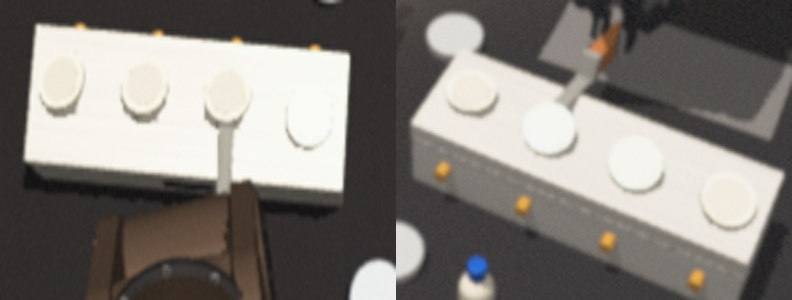

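drive_tool(
  deltas=[
    [[0,0,2,0],[0,0,0,0],[6,0,0,0],[10,0,0,0],[12,0,0,0],[12,0,0,0],[0,0,0,0]],
  ],
)

```text
time: 27.65
tool_pos: [0.4243, 0.1539, 0.0377]
ee_rot: [-0.148, -3.118, 0.011]
contact_force: [0.6, -0.1, -0.2]
grip_width: 0.176
```

```bash
python3 tip.py 0; python3 -c "
from h import *
s=snapshot('scene');cv2.imwrite('pics/s22.png',cv2.resize(s['pixels'][225:325,300:480],None,fx=4.4,fy=4.4,interpolation=cv2.INTER_CUBIC))
plan([.410,.078,.037],3.042,step=20)"
```

```text
27.65 tcp [0.4243 0.1539 0.0377] tip z 0.0311 x -0.06 y 0.0787 yaw 3.047 F [ 0.6 -0.1 -0.2] M [-0.01  0.05  0.01] g 15.00485038437053
t 27.7 tcp [0.4253 0.1539 0.0378] yaw 3.047 q [ 0.2   0.59  2.14 -0.    0.44 -1.27] F [-0.5  0.  -1.6] g 15.0
4 [[2.0,-19.3,0.4,0.001],[2.0,-19.3,0.4,0.001],[2.0,-19.3,0.4,0.001],[1.9,-19.3,0.4,0.001]]
```

View pics/s22.png

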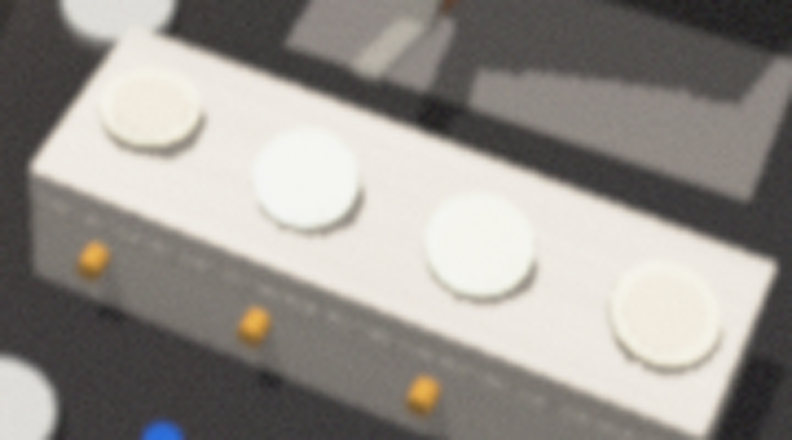

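drive_tool(
  deltas=[
    [[1.5,-12,0,0],[1,-12,0,0],[0,0,7,0],[0,0,7,0],[0,0,2,0],[0,0,0,0]],
  ],
)

```text
time: 28.3
tool_pos: [0.4211, 0.1274, 0.0204]
ee_rot: [-0.15, -3.12, 0.01]
contact_force: [-0.9, 1.4, -1.7]
grip_width: 0.18
```

drive_tool(
  deltas=[
    [[0,0,0,0],[0,0,0,0],[0,0,0,0],[0,0,5,0],[0,0,5,0],[0,0,0,0]],
  ],
  grip=22,
)

```text
time: 28.9
tool_pos: [0.4215, 0.128, 0.0099]
ee_rot: [-0.149, -3.122, 0.01]
contact_force: [0.1, 0.8, -0.2]
grip_width: 0.259
```

```bash
python3 tip.py 0; python3 -c "
from h import *
s=snapshot('wrist');cv2.imwrite('pics/w23.png',s['pixels'])"
```

```text
28.9 tcp [0.4215 0.128  0.0099] tip z 0.0039 x -0.0601 y 0.0526 yaw 3.046 F [ 0.1  0.8 -0.2] M [-0.01 -0.01  0.01] g 22.0909245575127
```

View pics/w23.png

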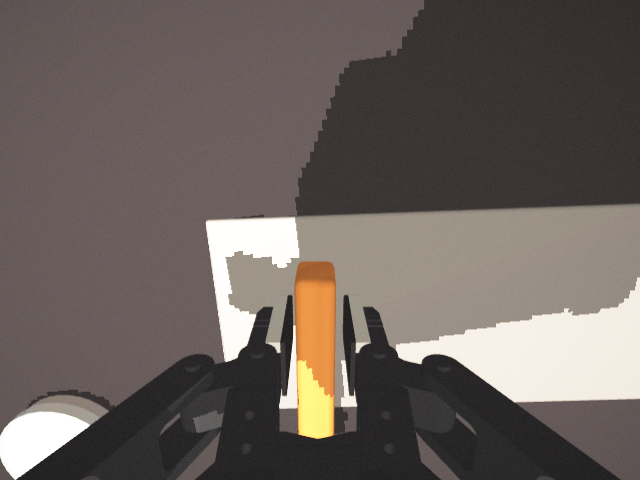

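drive_tool(
  deltas=[
    [[-5,0,1,0],[-4,0,0,0],[0,0,0,0]],
  ],
)

```text
time: 29.25
tool_pos: [0.4315, 0.1271, 0.0088]
ee_rot: [-0.149, -3.122, 0.01]
contact_force: [0.2, 0.9, -0.6]
grip_width: 0.259
```

drive_tool(
  deltas=[
    [[0,0,0,0],[0,0,0,0],[0,0,0,0],[0,0,0,0],[0,0,0,0]],
  ],
  grip=0,
  newtons=35,
)

```text
time: 29.75
tool_pos: [0.4315, 0.127, 0.009]
ee_rot: [-0.149, -3.122, 0.01]
contact_force: [0.6, -0.5, -1.0]
grip_width: 0.179
```

```bash
python3 regrip.py; python3 tip.py 0
```

```text
rear row 240 [ 0.03936525  0.00036161 -0.01797614]
29.8 tcp [0.4315 0.127  0.009 ] tip z 0.003 x -0.0526 y 0.0526 yaw 3.046 F [ 0.1  0.3 -0.3] M [-0.03 -0.04 -0.  ] g 15.326268808350202
```

drive_tool(
  deltas=[
    [[3,0,-20,0],[1,-5,-30,0],[0,-15,-22,0],[0,-18,-3,0],[0,-10,0,0],[0,-3,0,0],[0,0,0,0]],
  ],
)

```text
time: 30.5
tool_pos: [0.4225, 0.0757, 0.0861]
ee_rot: [-0.148, -3.119, 0.011]
contact_force: [0.1, 0.1, -1.9]
grip_width: 0.179
```

```bash
python3 tip.py 0
```

```text
30.5 tcp [0.4225 0.0757 0.0861] tip z 0.0797 x -0.0564 y 0.0007 yaw 3.047 F [ 0.1  0.1 -1.9] M [ 0.    0.06 -0.  ] g 15.252353892125514
```

drive_tool(
  deltas=[
    [[0,0,2.5,0],[0,0,0,0],[0,0,0,0],[0,0,0,0]],
  ],
)

```text
time: 30.9
tool_pos: [0.4221, 0.0768, 0.0819]
ee_rot: [-0.146, -3.116, 0.011]
contact_force: [0.4, -0.3, -2.0]
grip_width: 0.18
```

```bash
python3 tip.py 0
```

```text
30.9 tcp [0.4221 0.0768 0.0819] tip z 0.0751 x -0.057 y 0.0019 yaw 3.048 F [ 0.4 -0.3 -2. ] M [-0.01  0.05 -0.02] g 15.398894719206744
```

drive_tool(
  deltas=[
    [[0,-1.5,-1.5,0.003],[0,0,0,0],[0,0,0,0]],
  ],
)

```text
time: 31.2
tool_pos: [0.4219, 0.0755, 0.0834]
ee_rot: [-0.15, -3.116, 0.011]
contact_force: [0.2, 0.2, -1.4]
grip_width: 0.176
```

```bash
python3 tip.py 0
```

```text
31.2 tcp [0.4219 0.0755 0.0834] tip z 0.0766 x -0.057 y 0.0003 yaw 3.045 F [ 0.2  0.2 -1.4] M [0.02 0.04 0.02] g 14.993016029516069
```

drive_tool(
  deltas=[
    [[-10,0,0,0],[-12,0,0,0],[-9,0,0,0],[-5,0,0,0],[-2,0,0,0],[0,0,0,0],[0,0,0,0]],
  ],
)

```text
time: 31.9
tool_pos: [0.464, 0.0714, 0.0824]
ee_rot: [-0.151, -3.116, 0.011]
contact_force: [-0.4, -0.0, -1.4]
grip_width: 0.18
```

```bash
python3 tip.py 0; python3 -c "
from h import *
s=snapshot('scene');cv2.imwrite('pics/s24.png',cv2.resize(s['pixels'][205:285,290:380],None,fx=8,fy=7,interpolation=cv2.INTER_CUBIC))"
```

```text
31.9 tcp [0.464  0.0714 0.0824] tip z 0.0757 x -0.0148 y 0.0002 yaw 3.045 F [-0.4 -0.  -1.4] M [-0.06  0.03 -0.  ] g 15.369090794536767
```

View pics/s24.png

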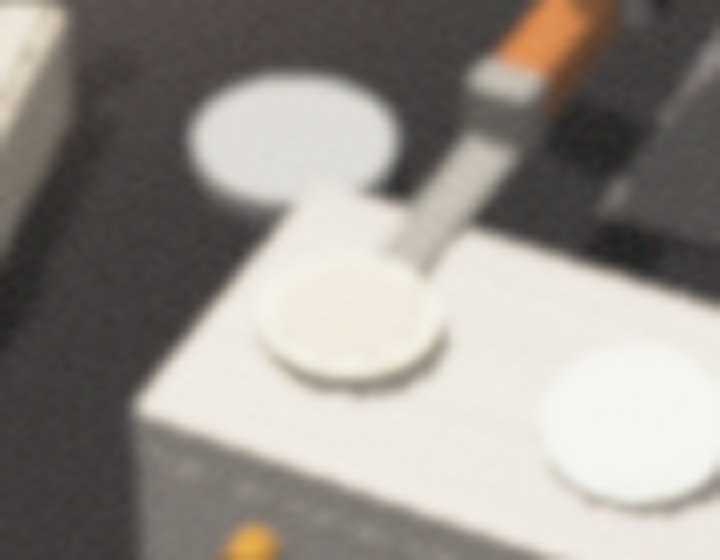

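The blade is under cap0's flange (tip hidden near (400,262)). I'll pry, then retreat.

drive_tool(
  deltas=[
    [[-1.5,0,0,0],[0,0,0,0]],
  ],
  grip=0,
  newtons=25,
)

```text
time: 32.15
tool_pos: [0.4651, 0.0713, 0.0825]
ee_rot: [-0.151, -3.116, 0.011]
contact_force: [0.7, -0.8, -1.3]
grip_width: 0.177
```

drive_tool(
  deltas=[
    [[0,0,4,0],[0,0,4,0],[0,0,4,0],[0,0,4,0],[0,0,4,0],[0,0,0,0]],
  ],
)

```text
time: 32.75
tool_pos: [0.4637, 0.0712, 0.0612]
ee_rot: [-0.15, -3.116, 0.011]
contact_force: [-2.5, -1.0, 3.6]
grip_width: 0.18
```

drive_tool(
  deltas=[
    [[0,0,4,0],[0,0,4,0],[0,0,4,0],[0,0,4,0],[0,0,4,0],[0,0,2,0],[0,0,0,0]],
  ],
)

```text
time: 33.45
tool_pos: [0.4651, 0.071, 0.0376]
ee_rot: [-0.151, -3.12, 0.011]
contact_force: [-0.1, -0.4, 4.1]
grip_width: 0.181
```

drive_tool(
  deltas=[
    [[6,0,0,0],[10,0,0,0],[12,0,0,0],[12,0,0,0],[0,0,0,0]],
  ],
)

```text
time: 33.95
tool_pos: [0.4193, 0.0752, 0.0378]
ee_rot: [-0.15, -3.115, 0.011]
contact_force: [-0.4, -0.6, -1.3]
grip_width: 0.178
```

```bash
python3 tip.py 0; python3 -c "
from h import *
s=snapshot('scene');cv2.imwrite('pics/s25.png',cv2.resize(s['pixels'][225:325,300:480],None,fx=4.4,fy=4.4,interpolation=cv2.INTER_CUBIC))
s=snapshot('top');cv2.imwrite('pics/t25.png',cv2.resize(s['pixels'][190:290,170:350],None,fx=4.4,fy=4.4,interpolation=cv2.INTER_CUBIC))
cv2.imwrite('pics/t25f.png',s['pixels'])
"
```

```text
33.95 tcp [0.4193 0.0752 0.0378] tip z 0.0308 x -0.0596 y -0.0003 yaw 3.045 F [-0.4 -0.6 -1.3] M [-0.02  0.07 -0.03] g 15.220644805745208
```

View pics/s25.png

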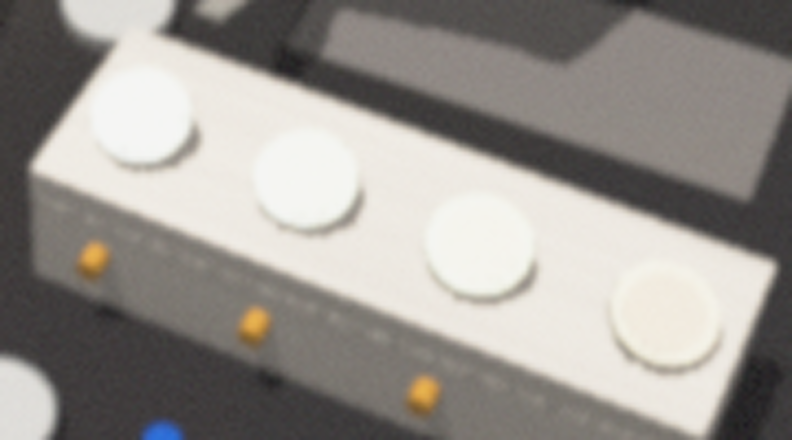

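View pics/t25.png

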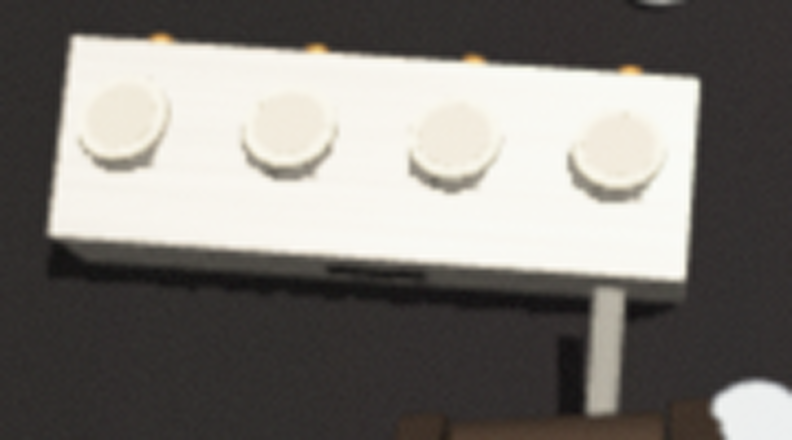

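```bash
python3 -c "
from h import *
plan([.4378,.249,.045],1.513)"
```

```text
t 34.05 tcp [0.4214 0.0751 0.0379] yaw 3.045 q [ 0.03  0.57  2.19 -0.01  0.4  -1.44] F [ 1.6 -0.  -1.4] g 15.0
11 [[0.1,15.9,-0.8,0.139],[2.3,15.7,-0.8,0.139],[4.4,15.2,-0.8,0.139],[6.5,14.5,-0.8,0.139],[8.4,13.4,-0.8,0.139],[10.2,12.1,-0.8,0.139],[11.8,10.6,-0.8,0.139],[13.2,8.9,-0.8,0.139],[14.3,7.0,-0.8,0.139],[15.1,4.9,-0.8,0.139],[15.6,2.8,-0.8,0.139]]
```

drive_tool(
  deltas=[
    [[2,14,-3,0.139],[3,15,-2,0.139],[4.4,15,-1,0.139],[6.5,14.5,-1,0.139],[8.4,13.4,-1,0.139],[10,12,-1,0.139],[12,10.6,-1,0.139],[13,9,-1,0.139]],
  ],
)

```text
time: 34.85
tool_pos: [0.4366, 0.2023, 0.0486]
ee_rot: [-1.836, -2.535, 0.023]
contact_force: [0.4, 0.1, -0.9]
grip_width: 0.179
```

drive_tool(
  deltas=[
    [[14,7,-1,0.139],[15,5,-1,0.139],[12,2.8,-1,0.139],[0,0,0,0],[0,0,0,0]],
  ],
)

```text
time: 35.35
tool_pos: [0.446, 0.2493, 0.0514]
ee_rot: [-2.34, -2.086, 0.022]
contact_force: [-0.2, -0.1, -1.3]
grip_width: 0.18
```

```bash
python3 -c "
from h import *
plan([.4378,.249,.022],1.513)"
```

```text
t 35.35 tcp [0.446  0.2493 0.0514] yaw 1.456 q [0.38 0.6  1.99 0.   0.56 0.49] F [-0.2 -0.1 -1.3] g 15.4
1 [[-1.1,-7.7,29.5,-0.057]]
```

drive_tool(
  deltas=[
    [[-1,-4,8,-0.03],[0,-3,8,-0.02],[0,0,8,0],[0,0,2,0],[0,0,0,0]],
  ],
)

```text
time: 35.85
tool_pos: [0.4386, 0.2469, 0.0239]
ee_rot: [-2.275, -2.156, 0.022]
contact_force: [0.4, -0.9, -1.2]
grip_width: 0.182
```

```bash
python3 -c "
from h import *
plan([.4378,.249,.022],1.513)"
```

```text
t 35.85 tcp [0.4386 0.2469 0.0239] yaw 1.518 q [0.38 0.65 2.02 0.   0.49 0.43] F [ 0.4 -0.9 -1.2] g 15.5
1 [[2.1,-0.9,1.9,0.005]]
```

Good. I'll lower a little, release, drop fingertips to keep it straight, then open and rise.

drive_tool(
  deltas=[
    [[1,0,2,0],[0,0,0,0]],
  ],
)

```text
time: 36.05
tool_pos: [0.439, 0.2478, 0.0218]
ee_rot: [-2.275, -2.156, 0.022]
contact_force: [0.2, 0.8, -1.1]
grip_width: 0.176
```

drive_tool(
  deltas=[
    [[0,0,0,0],[0,0,0,0],[0,0,0,0],[0,0,5,0],[0,0,3,0],[0,0,0,0]],
  ],
  grip=20,
)

```text
time: 36.65
tool_pos: [0.4394, 0.2481, 0.014]
ee_rot: [-2.275, -2.157, 0.019]
contact_force: [-1.0, 0.8, 0.3]
grip_width: 0.236
```

drive_tool(
  deltas=[
    [[0,0,0,0],[0,0,0,0],[0,0,-20,0],[0,0,-40,0],[0,0,-40,0],[0,0,-20,0],[0,0,0,0]],
  ],
  grip=60,
)

```text
time: 37.35
tool_pos: [0.4407, 0.2483, 0.1374]
ee_rot: [-2.274, -2.156, 0.023]
contact_force: [-0.0, -0.2, 0.7]
grip_width: 0.706
```

```bash
python3 -c "
from h import *
plan([.4378,.249,.15],1.513)
s=snapshot('wrist');cv2.imwrite('pics/w26.png',s['pixels'])
s=snapshot('scene');cv2.imwrite('pics/s26.png',s['pixels'])
"
```

```text
t 37.35 tcp [0.4407 0.2483 0.1374] yaw 1.518 q [0.38 0.46 1.94 0.   0.76 0.43] F [-0.  -0.2  0.7] g 60.3
1 [[0.4,-3.1,-12.5,0.005]]
```

View pics/w26.png

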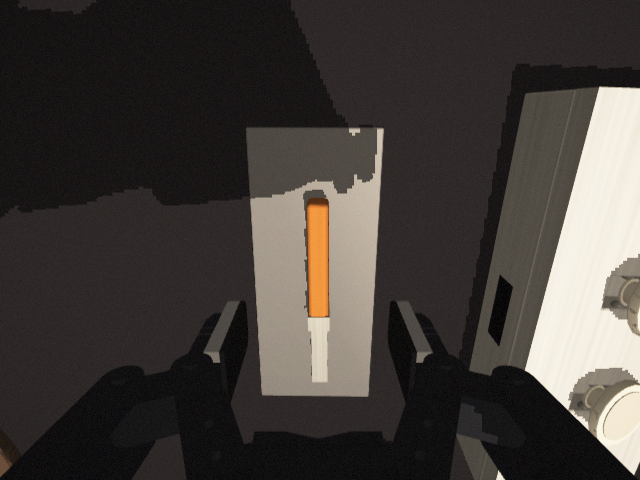

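View pics/s26.png

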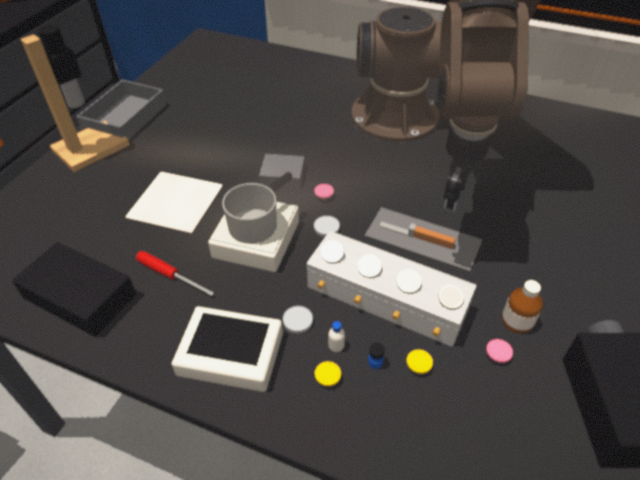

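```bash
python3 -c "
from h import *
s=snapshot('top');c=snapshot('scene')
for z in (.088,.092):
  for p in((197.7,216.8),(235.7,219.1),(273,221.8),(310,224.5)): print(z,ray(s,*p,z).round(4))
for p in((142,115),(307,179),(480,244),(665,315)):
  print('scene',ray(c,300+p[0]/4.4,225+p[1]/4.4,.092).round(4))
plan([.632,.21,.165],3.042)"
```

```text
0.088 [0.6423 0.2965 0.088 ]
0.088 [0.6359 0.2151 0.088 ]
0.088 [0.6287 0.1354 0.088 ]
0.088 [0.6215 0.0565 0.088 ]
0.092 [0.6413 0.2957 0.092 ]
0.092 [0.635  0.2145 0.092 ]
0.092 [0.6278 0.1351 0.092 ]
0.092 [0.6206 0.0565 0.092 ]
scene [0.6257 0.0589 0.092 ]
scene [0.633 0.139 0.092]
scene [0.6392 0.2184 0.092 ]
scene [0.6462 0.2995 0.092 ]
t 37.55 tcp [0.4393 0.2477 0.1339] yaw 1.518 q [0.38 0.46 1.94 0.   0.76 0.43] F [ 0.9  0.6 -0. ] g 60.2
11 [[-2.5,17.6,-3.2,-0.139],[-4.9,17.1,-3.2,-0.139],[-7.2,16.2,-3.2,-0.139],[-9.4,15.1,-3.2,-0.139],[-11.4,13.6,-3.2,-0.139],[-13.2,11.9,-3.2,-0.139],[-14.7,10.0,-3.2,-0.139],[-15.9,7.9,-3.2,-0.139],[-16.9,5.6,-3.2,-0.139],[-17.5,3.2,-3.2,-0.139],[-17.8,0.8,-3.2,-0.139]]
```

drive_tool(
  deltas=[
    [[-2.5,17,-8,-0.139],[-5,17,-6,-0.139],[-7,16,-4,-0.139],[-9.4,15,-3,-0.139],[-11.4,13.6,-3,-0.139],[-13,12,-3,-0.139],[-14.7,10,-3,-0.139],[-16,8,-3,-0.139]],
  ],
)

```text
time: 38.35
tool_pos: [0.5786, 0.2212, 0.1503]
ee_rot: [-0.721, -3.017, 0.037]
contact_force: [0.4, 0.8, 0.3]
grip_width: 0.703
```

drive_tool(
  deltas=[
    [[-17,5.6,-3,-0.139],[-17.5,3,-2,-0.139],[-16,1,0,-0.139],[0,0,0,0],[0,0,0,0]],
  ],
)

```text
time: 38.85
tool_pos: [0.6311, 0.2123, 0.1432]
ee_rot: [-0.056, -3.085, 0.028]
contact_force: [0.8, -0.1, -0.7]
grip_width: 0.702
```

```bash
python3 -c "
from h import *
plan([.637,.2165,.12],3.042)
s=snapshot('wrist');cv2.imwrite('pics/w27.png',s['pixels'])
print(proj(s,[.637,.2165,.092]))"
```

```text
t 38.85 tcp [0.6311 0.2123 0.1432] yaw 3.105 q [ 0.23  0.66  1.5  -0.    1.04 -1.31] F [ 0.8 -0.1 -0.7] g 60.0
1 [[-7.0,4.9,22.7,0.063]]
[326.64279991 279.42140662]
```

View pics/w27.png

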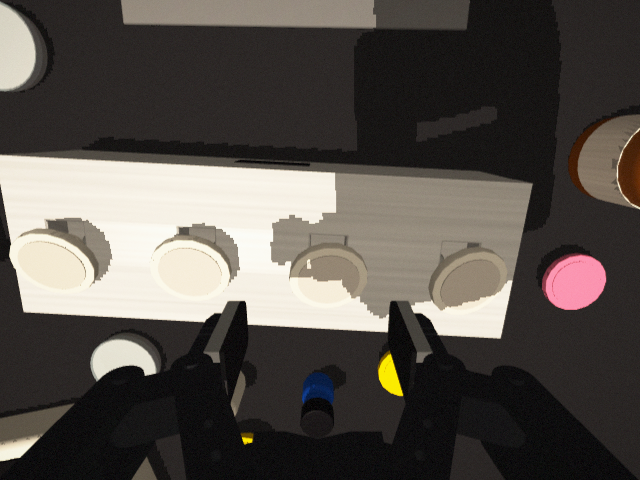

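```bash
python3 -c "
from h import *
s=snapshot('wrist')
for p in((55,262),(191,268),(328,274),(469,280)): print(ray(s,*p,.092).round(4))
x,R=st();print(R.round(3))
plan([.636,.2165,.079],3.042)"
```

```text
[0.6217 0.0605 0.092 ]
[0.6276 0.1388 0.092 ]
[0.6335 0.2174 0.092 ]
[0.6394 0.2977 0.092 ]
[[-0.998  0.035 -0.056]
 [ 0.036  0.999 -0.017]
 [ 0.055 -0.019 -0.998]]
t 38.95 tcp [0.6309 0.2124 0.1437] yaw 3.106 q [ 0.23  0.66  1.5  -0.    1.04 -1.31] F [-0.5 -0.3  0.1] g 60.1
2 [[-4.2,2.7,32.1,0.032],[-4.2,2.9,32.1,0.032]]
```

drive_tool(
  deltas=[
    [[-3,3,10,0.03],[-3,2,15,0.03],[-2,0,15,0],[-1,0,12,0],[0,0,6,0],[0,0,0,0]],
  ],
)

```text
time: 39.55
tool_pos: [0.6342, 0.2168, 0.0827]
ee_rot: [-0.159, -3.082, 0.031]
contact_force: [0.3, 0.2, 0.4]
grip_width: 0.704
```

```bash
python3 -c "
from h import *
plan([.636,.217,.080],3.042)
s=snapshot('wrist');cv2.imwrite('pics/w28.png',s['pixels'])
x,R=st();print(R.round(3)[:,2])"
```

```text
t 39.55 tcp [0.6342 0.2168 0.0827] yaw 3.038 q [ 0.23  0.73  1.53 -0.    0.94 -1.23] F [0.3 0.2 0.4] g 60.1
1 [[-1.9,0.5,2.6,-0.004]]
[-0.056 -0.017 -0.998]
```

View pics/w28.png

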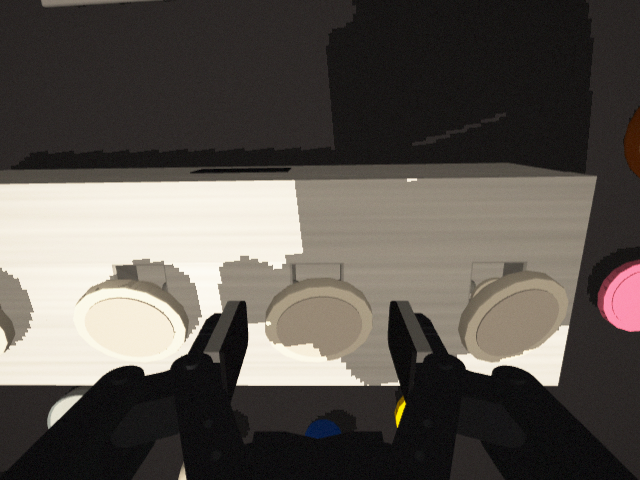

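```bash
python3 -c "
from h import *
s=snapshot('wrist');x,R=st()
for z in(.088,.092,.096):
  X=ray(s,319,318,z);print(X.round(4),(R.T@(X-x['tool_pos'])*1000).round(1))"
```

```text
[0.6352 0.2177 0.088 ] [-0.1  0.8 -4.3]
[0.6331 0.218  0.092 ] [ 2.2  0.7 -8.2]
[0.631  0.2182 0.096 ] [  4.6   0.7 -12. ]
```

drive_tool(
  deltas=[
    [[1,0.5,1.5,0],[0,0,0,0],[0,0,0,0],[0,0,0,0],[0,0,0,0]],
  ],
  grip=0,
  newtons=30,
)

```text
time: 40.15
tool_pos: [0.6343, 0.2174, 0.0841]
ee_rot: [-0.159, -3.086, 0.029]
contact_force: [-0.5, -0.6, -0.4]
grip_width: 0.512
```

drive_tool(
  deltas=[
    [[0,0,-5,0],[0,0,-15,0],[0,0,-30,0],[0,0,-30,0],[0,0,0,0]],
  ],
)

```text
time: 40.65
tool_pos: [0.6391, 0.2191, 0.1703]
ee_rot: [-0.159, -3.087, 0.028]
contact_force: [-0.1, -1.1, -0.9]
grip_width: 0.511
```

```bash
python3 -c "
from h import *
plan([.636,.217,.19],3.042)
s=snapshot('wrist');cv2.imwrite('pics/w29.png',s['pixels'])
s=snapshot('top');cv2.imwrite('pics/t29.png',s['pixels'])
x,R=st();print(R.round(3)[:,2])"
```

```text
t 40.65 tcp [0.6391 0.2191 0.1703] yaw 3.038 q [ 0.23  0.64  1.45 -0.    1.1  -1.23] F [-0.1 -1.1 -0.9] g 43.7
1 [[3.9,-2.8,-19.5,-0.004]]
[-0.056 -0.017 -0.998]
```

View pics/w29.png

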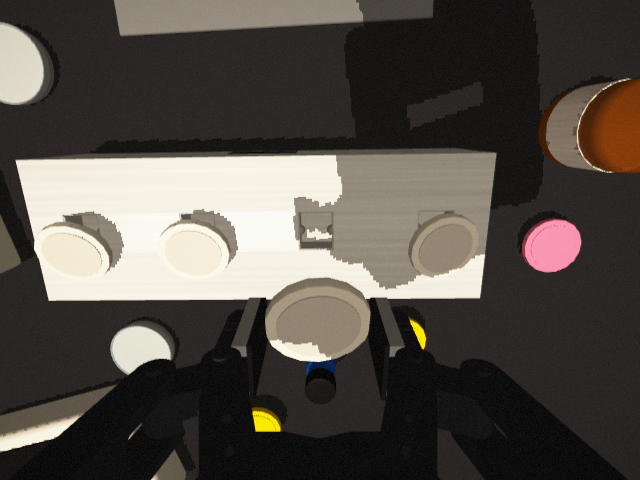

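View pics/t29.png

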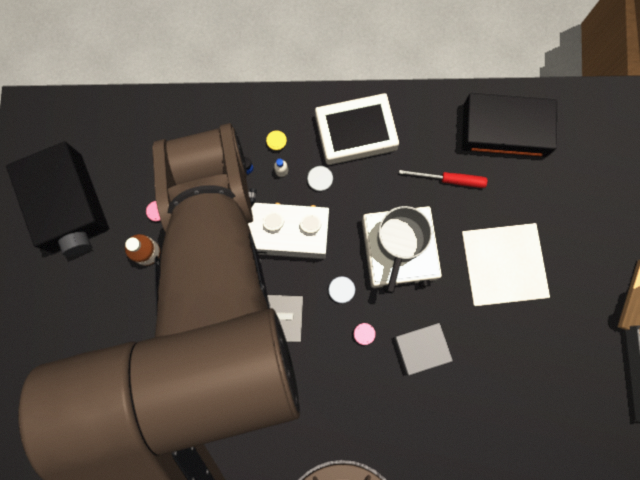

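```bash
python3 -c "
from h import *
s=snapshot('top')
c=ray(s,405,232.7,.130);e=[ray(s,405+a,232.7+b,.130) for a,b in((25.8,0),(-25.8,0))]
print('pot',c.round(4),np.linalg.norm(e[0]-e[1]))
hx=[ray(s,350+u/6,195+v/5.5,.123).round(4) for u,v in((287,352),(246,530))];print('handle',hx)
sc=snapshot('scene');print(ray(sc,250,203,.13),proj(sc,c))
cv2.imwrite('pics/sp.png',cv2.resize(sc['pixels'][170:280,200:310],None,fx=5,fy=5))
plan([c[0],c[1],.19],3.042)"
```

```text
pot [ 0.5919 -0.1388  0.13  ] 0.10566900327232137
handle [array([ 0.5387, -0.1228,  0.123 ]), array([ 0.4728, -0.1063,  0.123 ])]
[ 0.59943352 -0.13205283  0.13      ] [248.77607887 199.80687536]
t 40.85 tcp [0.637  0.2185 0.1646] yaw 3.038 q [ 0.23  0.65  1.46 -0.    1.1  -1.23] F [ 0.1  0.3 -0.9] g 43.8
8 [[1.2,-45.1,-2.0,-0.001],[1.2,-45.1,-2.0,-0.001],[1.2,-45.1,-2.0,-0.001],[1.2,-45.1,-2.0,-0.001],[1.3,-45.1,-2.0,-0.001],[1.3,-45.1,-2.0,-0.001],[1.3,-45.1,-2.0,-0.001],[1.3,-45.1,-2.0,-0.001]]
```

View pics/sp.png

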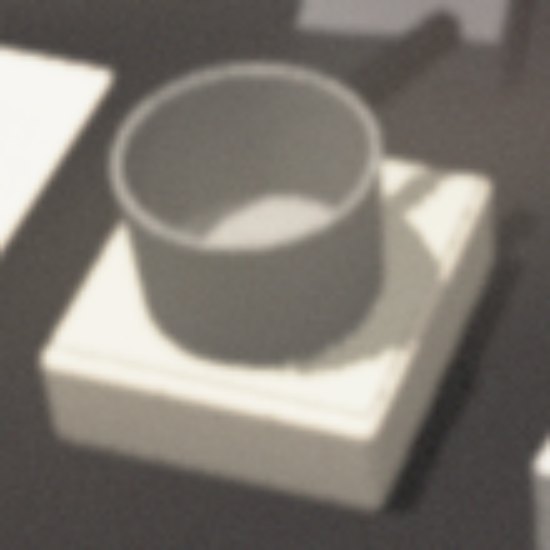

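drive_tool(
  deltas=[
    [[1,-25,-4,0],[1,-40,-4,0],[1,-45,0,0],[1,-45,0,0],[1,-45,0,0],[1,-45,0,0],[1,-45,0,0],[1,-35,0,0]],
  ],
)

```text
time: 41.65
tool_pos: [0.592, -0.1102, 0.1726]
ee_rot: [-0.145, -3.065, 0.032]
contact_force: [0.6, 0.2, -0.1]
grip_width: 0.514
```

```bash
python3 -c "
from h import *
plan([.594+.02,-.137,.165],3.042,step=30)
x,R=st();print(R.round(3)[:,2])"
```

```text
t 41.65 tcp [ 0.592  -0.1102  0.1726] yaw 3.046 q [-0.28  0.55  1.64 -0.04  1.03 -1.73] F [ 0.6  0.2 -0.1] g 43.9
2 [[-12.5,-12.2,3.2,0.002],[-12.5,-12.2,3.2,0.002]]
[-0.074 -0.017 -0.997]
```

drive_tool(
  deltas=[
    [[-10,-10,2,0],[-10,-9,2,0],[-4,-4,2,0],[0,0,0,0],[0,0,0,0]],
  ],
)

```text
time: 42.15
tool_pos: [0.6134, -0.1386, 0.1615]
ee_rot: [-0.15, -3.059, 0.029]
contact_force: [0.0, -0.0, -0.3]
grip_width: 0.514
```

```bash
python3 -c "
from h import *
plan([.594+.02,-.137,.140],3.042,step=30)
s=snapshot('wrist');cv2.imwrite('pics/w30.png',s['pixels'])
x,R=st();print(R.round(3)[:,2])"
```

```text
t 42.15 tcp [ 0.6134 -0.1386  0.1615] yaw 3.043 q [-0.31  0.59  1.57 -0.04  1.04 -1.76] F [ 0.  -0.  -0.3] g 43.9
1 [[-2.1,2.1,21.4,0.001]]
[-0.079 -0.015 -0.997]
```

View pics/w30.png

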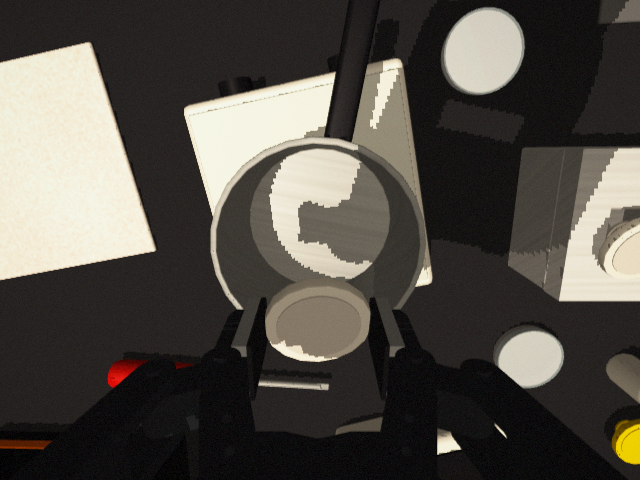

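```bash
python3 -c "
from h import *
s=snapshot('wrist')
print(ray(s,318,237,.130), [ray(s,*p,.130) for p in((211,237),(425,237),(325,138))])"
```

```text
[ 0.58788714 -0.13623671  0.13      ] [array([ 0.58292875, -0.19027382,  0.13      ]), array([ 0.59277926, -0.08292182,  0.13      ]), array([ 0.54030226, -0.1282952 ,  0.13      ])]
```

drive_tool(
  deltas=[
    [[0,1,10,0],[0,0,9,0],[0,0,0,0]],
  ],
)

```text
time: 42.55
tool_pos: [0.6116, -0.136, 0.1416]
ee_rot: [-0.147, -3.06, 0.029]
contact_force: [0.3, -0.3, -0.8]
grip_width: 0.513
```

drive_tool(
  deltas=[
    [[0,0,0,0],[0,0,0,0],[0,0,0,0],[0,0,-10,0],[0,0,-20,0],[0,0,0,0]],
  ],
  grip=60,
)

```text
time: 43.15
tool_pos: [0.6144, -0.1356, 0.1738]
ee_rot: [-0.147, -3.06, 0.029]
contact_force: [0.9, -0.3, 0.2]
grip_width: 0.706
```

```bash
python3 -c "
from h import *
plan([.629,.1375,.13],3.042,step=30)
s=snapshot('wrist');cv2.imwrite('pics/w31.png',s['pixels'])
x,R=st();print(R.round(3)[:,2])"
```

```text
t 43.15 tcp [ 0.6144 -0.1356  0.1738] yaw 3.045 q [-0.31  0.58  1.56 -0.04  1.07 -1.76] F [ 0.9 -0.3  0.2] g 60.3
10 [[0.8,27.4,3.8,0.0],[0.8,27.4,3.8,0.0],[0.9,27.4,3.8,0.0],[0.9,27.4,3.8,0.0],[0.9,27.4,3.8,0.0],[0.9,27.4,3.8,0.0],[0.9,27.4,3.8,0.0],[0.9,27.4,3.8,0.0],[0.9,27.4,3.8,0.0],[0.9,27.4,3.8,0.0]]
[-0.08  -0.015 -0.997]
```

View pics/w31.png

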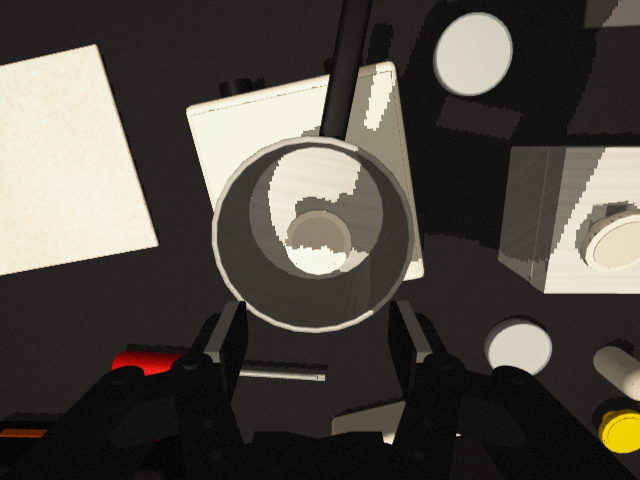

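drive_tool(
  deltas=[
    [[1,20,0,0],[1,35,0,0],[1,40,0,0],[1,40,0,0],[1,40,2,0],[1,40,2,0],[1,35,4,0],[1,12,4,0]],
  ],
)

```text
time: 44.0
tool_pos: [0.6294, 0.1325, 0.1523]
ee_rot: [-0.156, -3.057, 0.029]
contact_force: [-0.2, -0.8, 0.2]
grip_width: 0.702
```

drive_tool(
  deltas=[
    [[0,0,4,0],[0,0,0,0]],
  ],
)

```text
time: 44.2
tool_pos: [0.6283, 0.1332, 0.1468]
ee_rot: [-0.152, -3.055, 0.03]
contact_force: [0.1, -0.3, 0.2]
grip_width: 0.703
```

```bash
python3 -c "
from h import *
plan([.629,.1375,.10],3.042,step=30)
s=snapshot('wrist');cv2.imwrite('pics/w32.png',s['pixels'])
x,R=st();print(R.round(3)[:,2])"
```

```text
t 44.2 tcp [0.6283 0.1332 0.1468] yaw 3.041 q [ 0.11  0.63  1.54 -0.01  1.05 -1.36] F [ 0.1 -0.3  0.2] g 60.1
2 [[-2.0,2.7,23.2,-0.0],[-2.0,2.7,23.2,-0.0]]
[-0.083 -0.015 -0.996]
```

View pics/w32.png

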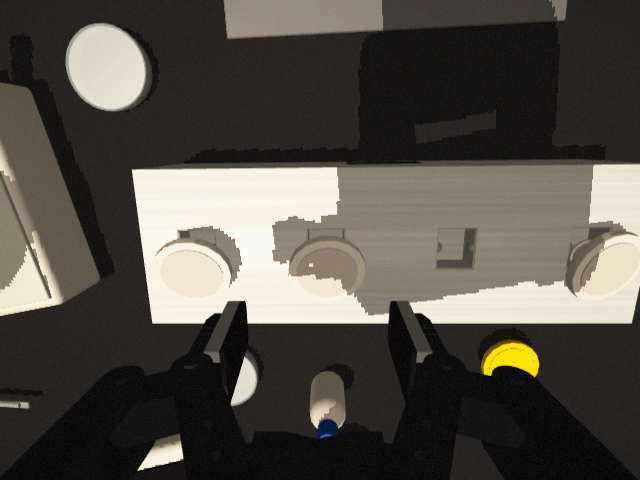

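```bash
python3 -c "
from h import *
s=snapshot('wrist');X=ray(s,327,268,.090);print(X);plan([X[0]+.001,X[1],.083],3.042,step=30)"
```

```text
[0.62835764 0.13728407 0.09      ]
t 44.3 tcp [0.6287 0.1325 0.1475] yaw 3.04 q [ 0.11  0.63  1.54 -0.01  1.05 -1.36] F [ 0.6 -0.4 -0.6] g 60.0
3 [[-1.8,2.1,21.4,-0.001],[-1.8,2.1,21.4,-0.001],[-1.8,2.1,21.4,-0.001]]
```

drive_tool(
  deltas=[
    [[-2,3,12,0],[-2,2,18,0],[-1,1,18,0],[-1,0,12,0],[0,0,4,0],[0,0,0,0]],
  ],
)

```text
time: 44.9
tool_pos: [0.6313, 0.1316, 0.0795]
ee_rot: [-0.165, -3.057, 0.029]
contact_force: [0.2, -0.6, 0.0]
grip_width: 0.704
```

```bash
python3 -c "
from h import *
plan([.6295,.1373,.083],3.042,step=30)
s=snapshot('wrist');cv2.imwrite('pics/w33.png',s['pixels'][220:440,150:500])"
```

```text
t 44.9 tcp [0.6313 0.1316 0.0795] yaw 3.033 q [ 0.11  0.72  1.58 -0.01  0.92 -1.35] F [ 0.2 -0.6  0. ] g 60.1
1 [[2.7,5.3,-3.4,-0.009]]
```

View pics/w33.png

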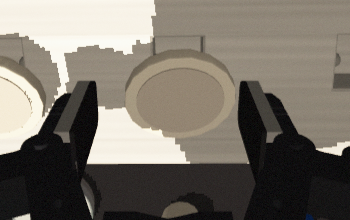

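drive_tool(
  deltas=[
    [[1,5,-3,0],[0,0,0,0],[0,0,0,0]],
  ],
)

```text
time: 45.25
tool_pos: [0.6321, 0.1373, 0.0849]
ee_rot: [-0.165, -3.06, 0.029]
contact_force: [0.4, -0.3, 0.5]
grip_width: 0.703
```

drive_tool(
  deltas=[
    [[0,0,0,0],[0,0,0,0],[0,0,0,0],[0,0,0,0]],
  ],
  grip=0,
  newtons=30,
)

```text
time: 45.65
tool_pos: [0.6321, 0.1369, 0.086]
ee_rot: [-0.164, -3.061, 0.03]
contact_force: [-0.8, -1.3, 0.6]
grip_width: 0.498
```

drive_tool(
  deltas=[
    [[0,0,-5,0],[0,0,-15,0],[0,0,-30,0],[0,0,-30,0],[0,0,0,0]],
  ],
)

```text
time: 46.15
tool_pos: [0.6389, 0.139, 0.1713]
ee_rot: [-0.165, -3.062, 0.027]
contact_force: [0.5, -0.2, 0.6]
grip_width: 0.495
```

```bash
python3 -c "
from h import *
plan([.592-.019,-.137,.165],3.042,step=40)
s=snapshot('wrist');cv2.imwrite('pics/w34.png',s['pixels'])
x,R=st();print(R.round(3)[:,2])"
```

```text
t 46.15 tcp [0.6389 0.139  0.1713] yaw 3.033 q [ 0.12  0.62  1.49 -0.01  1.11 -1.35] F [ 0.5 -0.2  0.6] g 42.3
8 [[4.4,-35.2,1.9,-0.001],[4.4,-35.1,1.9,-0.001],[4.5,-35.1,1.9,-0.001],[4.5,-35.1,1.9,-0.001],[4.5,-35.1,1.9,-0.001],[4.6,-35.1,1.9,-0.001],[4.6,-35.1,1.9,-0.001],[4.7,-35.1,1.9,-0.001]]
[-0.078 -0.014 -0.997]
```

View pics/w34.png

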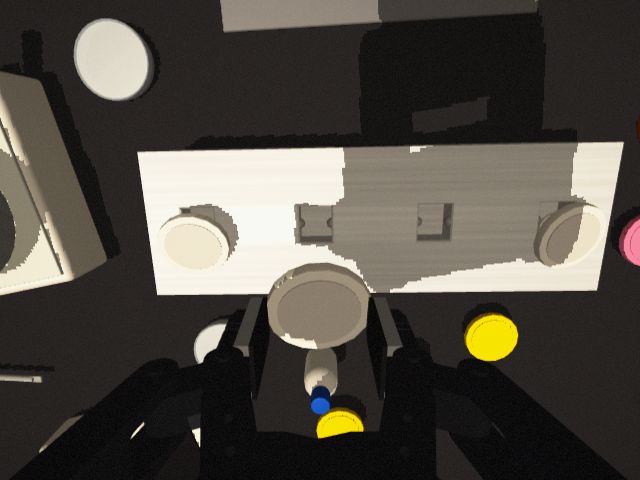

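drive_tool(
  deltas=[
    [[3,-20,0,0],[4,-35,0,0],[4,-40,0,0],[4,-40,0,0],[4,-40,1,0],[4,-40,1,0],[4,-35,1,0],[4,-12,1,0]],
  ],
)

```text
time: 47.0
tool_pos: [0.572, -0.1299, 0.1699]
ee_rot: [-0.159, -3.052, 0.026]
contact_force: [0.6, 0.5, -0.4]
grip_width: 0.5
```

drive_tool(
  deltas=[
    [[0,0,2,0],[0,0,0,0]],
  ],
)

```text
time: 47.2
tool_pos: [0.5702, -0.1314, 0.167]
ee_rot: [-0.164, -3.05, 0.025]
contact_force: [0.4, 0.2, 0.7]
grip_width: 0.499
```

```bash
python3 -c "
from h import *
plan([.577,-.137,.143],3.042,step=40)
s=snapshot('wrist');cv2.imwrite('pics/w35.png',s['pixels'])
x,R=st();print(R.round(3)[:,2])"
```

```text
t 47.2 tcp [ 0.5702 -0.1314  0.167 ] yaw 3.033 q [-0.32  0.53  1.68 -0.05  1.01 -1.76] F [0.4 0.2 0.7] g 42.6
1 [[-9.4,-4.3,23.4,-0.009]]
[-0.088 -0.012 -0.996]
```

View pics/w35.png

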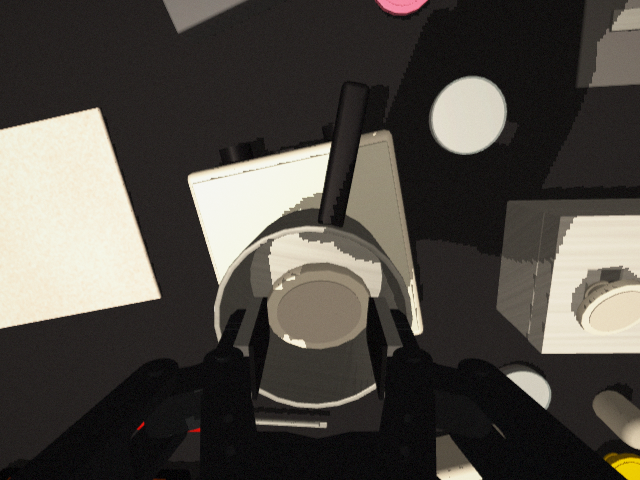

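drive_tool(
  deltas=[
    [[-5,-3,8,0],[-3,-2,10,0],[0,0,5,0],[0,0,0,0]],
  ],
)

```text
time: 47.65
tool_pos: [0.577, -0.1342, 0.1409]
ee_rot: [-0.156, -3.05, 0.025]
contact_force: [0.1, -0.2, -0.6]
grip_width: 0.499
```

drive_tool(
  deltas=[
    [[0,0,0,0],[0,0,0,0],[0,0,0,0],[0,0,-10,0],[0,0,-20,0],[0,0,0,0]],
  ],
  grip=60,
)

```text
time: 48.25
tool_pos: [0.5802, -0.1333, 0.1732]
ee_rot: [-0.155, -3.05, 0.025]
contact_force: [-0.9, -0.3, 0.2]
grip_width: 0.7
```

```bash
python3 -c "
from h import *
plan([.622,.0575,.15],3.042,step=35)
s=snapshot('wrist');cv2.imwrite('pics/w36.png',s['pixels'])
x,R=st();print(R.round(3)[:,2])"
```

```text
t 48.25 tcp [ 0.5802 -0.1333  0.1732] yaw 3.039 q [-0.32  0.54  1.64 -0.05  1.04 -1.76] F [-0.9 -0.3  0.2] g 59.8
6 [[-4.0,32.4,2.9,-0.0],[-4.0,32.4,2.9,-0.0],[-4.0,32.4,2.9,-0.0],[-4.0,32.4,2.9,-0.0],[-4.1,32.4,2.9,-0.0],[-4.1,32.4,2.9,-0.0]]
[-0.09  -0.011 -0.996]
```

View pics/w36.png

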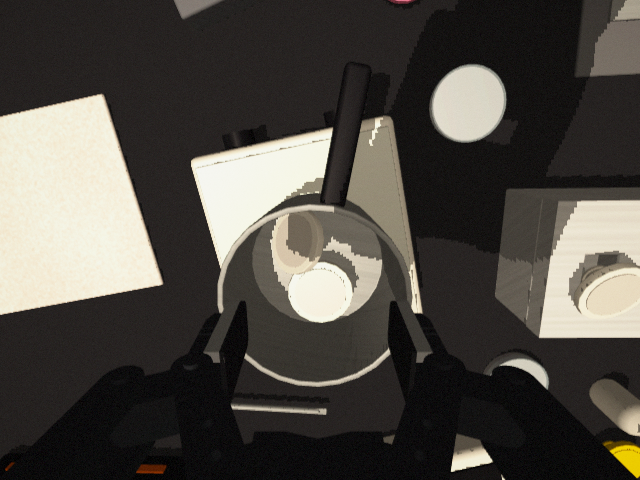

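Two caps are in the pot, at (320,292) and (297,240). Next is cap0.

drive_tool(
  deltas=[
    [[-3,18,2,0],[-5,32,2,0],[-5,38,2,0],[-5,38,3,0],[-5,35,3,0],[-4,20,4,0],[0,5,4,0],[0,0,0,0]],
  ],
)

```text
time: 49.1
tool_pos: [0.6228, 0.061, 0.1406]
ee_rot: [-0.156, -3.044, 0.024]
contact_force: [-0.3, 0.1, 1.4]
grip_width: 0.702
```

```bash
python3 -c "
from h import *
plan([.622,.0575,.10],3.042,step=35)
s=snapshot('wrist');cv2.imwrite('pics/w37.png',s['pixels'])
x,R=st();print(R.round(3)[:,2])"
```

```text
t 49.1 tcp [0.6228 0.061  0.1406] yaw 3.038 q [-0.    0.62  1.59 -0.01  1.03 -1.46] F [-0.3  0.1  1.4] g 59.9
2 [[-1.7,-1.4,20.2,-0.002],[-1.7,-1.4,20.2,-0.002]]
[-0.094 -0.011 -0.996]
```

View pics/w37.png

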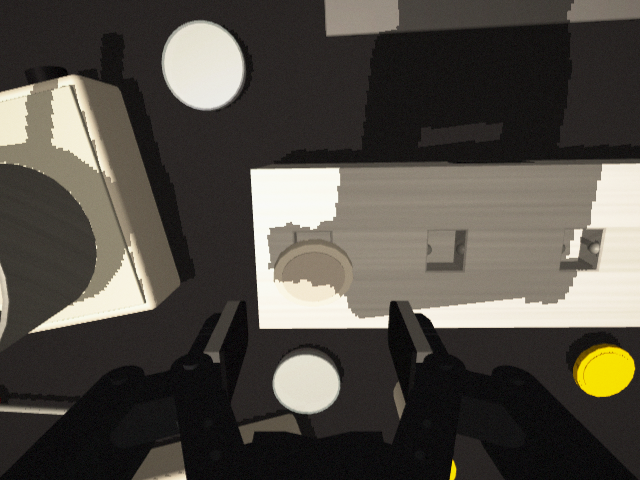

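```bash
python3 -c "
from h import *
s=snapshot('wrist');X=ray(s,313,272,.090);print(X);plan([X[0]+.002,X[1],.084],3.042,step=15)"
```

```text
[0.62174907 0.05711666 0.09      ]
t 49.2 tcp [0.6231 0.0596 0.1413] yaw 3.037 q [-0.01  0.62  1.59 -0.01  1.03 -1.47] F [0.7 0.8 0.5] g 59.9
4 [[-1.5,-0.3,14.3,-0.001],[-1.5,-0.3,14.3,-0.001],[-1.5,-0.3,14.3,-0.001],[-1.5,-0.3,14.3,-0.001]]
```

drive_tool(
  deltas=[
    [[-1.5,-1,12,0],[-1.5,0,15,0],[-1.5,0,14,0],[-1,0,10,0],[0,0,2,0],[0,0,0,0]],
  ],
)

```text
time: 49.8
tool_pos: [0.6232, 0.0523, 0.0843]
ee_rot: [-0.168, -3.044, 0.024]
contact_force: [0.9, -0.1, 0.1]
grip_width: 0.703
```

```bash
python3 -c "
from h import *
plan([.6235,.0571,.084],3.042,step=30)
s=snapshot('wrist');cv2.imwrite('pics/w38.png',s['pixels'][220:440,150:500])"
```

```text
t 49.8 tcp [0.6232 0.0523 0.0843] yaw 3.03 q [-0.02  0.69  1.63 -0.01  0.92 -1.47] F [ 0.9 -0.1  0.1] g 60.1
1 [[0.2,4.9,0.2,-0.012]]
```

View pics/w38.png

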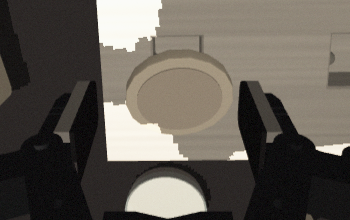

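drive_tool(
  deltas=[
    [[3,5,0,-0.01],[0,0,0,0],[0,0,0,0]],
  ],
)

```text
time: 50.15
tool_pos: [0.6211, 0.0583, 0.0859]
ee_rot: [-0.151, -3.047, 0.023]
contact_force: [0.3, -0.3, -0.7]
grip_width: 0.703
```

drive_tool(
  deltas=[
    [[0,0,0,0],[0,0,0,0],[0,0,0,0],[0,0,0,0]],
  ],
  grip=0,
  newtons=30,
)

```text
time: 50.55
tool_pos: [0.6215, 0.058, 0.0871]
ee_rot: [-0.15, -3.049, 0.024]
contact_force: [-1.0, -1.3, 0.4]
grip_width: 0.496
```

drive_tool(
  deltas=[
    [[0,0,-5,0],[0,0,-15,0],[0,0,-30,0],[0,0,-30,0],[0,0,0,0]],
  ],
)

```text
time: 51.05
tool_pos: [0.6285, 0.0596, 0.1692]
ee_rot: [-0.151, -3.046, 0.022]
contact_force: [-0.0, -0.8, -0.3]
grip_width: 0.492
```

```bash
python3 -c "
from h import *
plan([.605,-.137,.165],3.042,step=35)
s=snapshot('wrist');cv2.imwrite('pics/w39.png',s['pixels'])
x,R=st();print(R.round(3)[:,2])"
```

```text
t 51.05 tcp [0.6285 0.0596 0.1692] yaw 3.042 q [-0.01  0.6   1.55 -0.01  1.09 -1.47] F [-0.  -0.8 -0.3] g 42.0
6 [[0.6,-33.0,1.4,-0.0],[0.6,-33.0,1.4,-0.0],[0.6,-33.0,1.4,-0.0],[0.6,-33.0,1.4,-0.0],[0.6,-33.0,1.4,-0.0],[0.6,-33.0,1.4,-0.0]]
[-0.095 -0.01  -0.995]
```

View pics/w39.png

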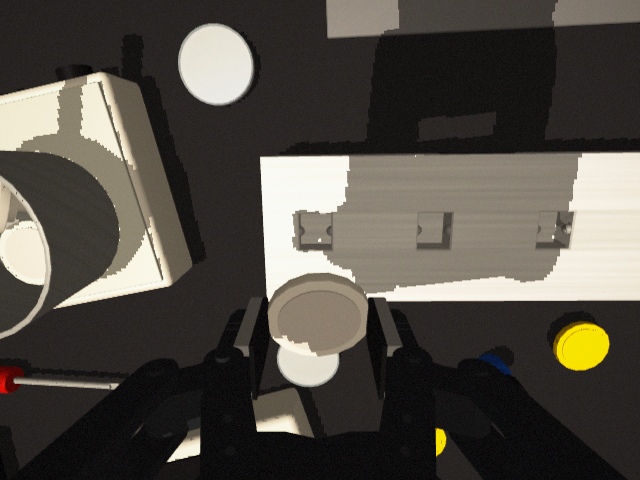

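drive_tool(
  deltas=[
    [[1,-18,0,0],[0,-32,0,0],[0,-38,0,0],[0,-38,0,0],[0,-35,1,0],[0,-22,1,0],[0,-5,2,0],[0,0,0,0]],
  ],
)

```text
time: 51.9
tool_pos: [0.6018, -0.1383, 0.1591]
ee_rot: [-0.149, -3.032, 0.018]
contact_force: [0.3, 0.8, -0.2]
grip_width: 0.496
```

```bash
python3 -c "
from h import *
plan([.606,-.132,.142],3.042,step=35)
s=snapshot('wrist');cv2.imwrite('pics/w40.png',s['pixels'])
x,R=st();print(R.round(3)[:,2])"
```

```text
t 51.9 tcp [ 0.6018 -0.1383  0.1591] yaw 3.042 q [-0.32  0.59  1.59 -0.05  1.06 -1.76] F [ 0.3  0.8 -0.2] g 42.4
1 [[-5.4,6.9,16.5,0.0]]
[-0.106 -0.007 -0.994]
```

View pics/w40.png

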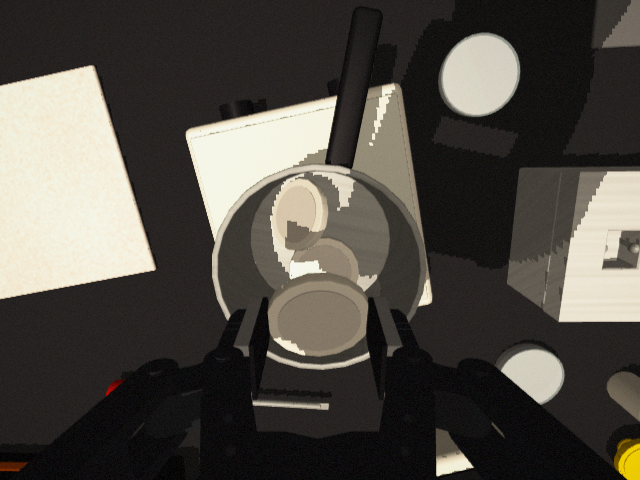

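drive_tool(
  deltas=[
    [[-1,4,8,0],[-1,0,7,0],[0,0,0,0]],
  ],
)

```text
time: 52.25
tool_pos: [0.6026, -0.1311, 0.1421]
ee_rot: [-0.144, -3.031, 0.017]
contact_force: [0.6, -0.3, -0.6]
grip_width: 0.498
```

drive_tool(
  deltas=[
    [[0,0,0,0],[0,0,0,0],[0,0,0,0],[0,0,-10,0],[0,0,-20,0],[0,0,0,0]],
  ],
  grip=62,
)

```text
time: 52.85
tool_pos: [0.6066, -0.1294, 0.1743]
ee_rot: [-0.141, -3.032, 0.018]
contact_force: [0.2, 0.7, 0.4]
grip_width: 0.729
```

```bash
python3 -c "
from h import *
plan([.642,.297,.15],3.042,step=35)
s=snapshot('wrist');cv2.imwrite('pics/w41.png',s['pixels'])
x,R=st();print(R.round(3)[:,2])"
```

```text
t 52.85 tcp [ 0.6066 -0.1294  0.1743] yaw 3.048 q [-0.3   0.58  1.57 -0.04  1.1  -1.76] F [0.2 0.7 0.4] g 62.2
13 [[0.2,32.9,1.3,0.0],[0.2,32.9,1.3,0.0],[0.2,32.9,1.3,0.0],[0.2,32.9,1.3,0.0],[0.2,32.9,1.3,0.0],[0.2,32.9,1.3,0.0],[0.2,32.9,1.3,0.0],[0.3,32.9,1.3,0.0],[0.3,32.9,1.3,0.0],[0.3,32.9,1.3,0.0],[0.3,32.9,1.3,0.0],[0.3,32.9,1.3,0.0],[0.3,32.9,1.3,0.0]]
[-0.108 -0.006 -0.994]
```

View pics/w41.png

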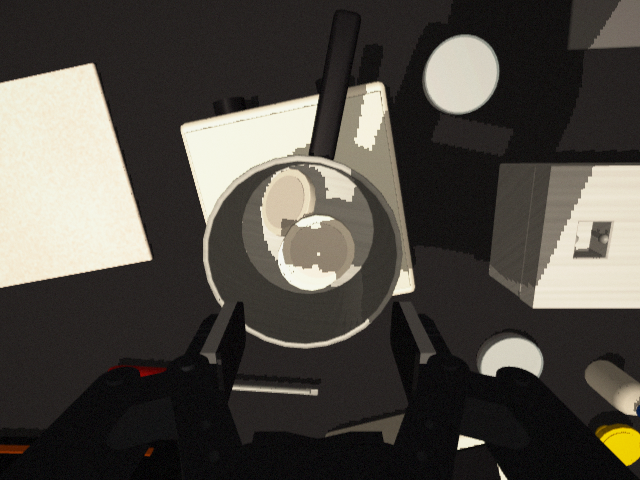

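drive_tool(
  deltas=[
    [[0,18,0,0],[0,32,0,0],[0,35,0,0],[0,35,0,0],[0,35,0,0],[0,35,0,0],[0,35,0,0],[0,35,0,0]],
  ],
)

```text
time: 53.7
tool_pos: [0.628, 0.1411, 0.165]
ee_rot: [-0.15, -3.024, 0.016]
contact_force: [0.7, 0.1, -0.0]
grip_width: 0.725
```

drive_tool(
  deltas=[
    [[0,35,1,0],[0,35,1,0],[0,32,2,0],[0,12,2,0],[0,0,2,0],[0,0,0,0]],
  ],
)

```text
time: 54.3
tool_pos: [0.6335, 0.2675, 0.1509]
ee_rot: [-0.14, -3.019, 0.018]
contact_force: [-0.0, -0.8, -0.3]
grip_width: 0.728
```

```bash
python3 -c "
from h import *
plan([.642,.297,.12],3.042,step=35)
s=snapshot('wrist');cv2.imwrite('pics/w42.png',s['pixels'])
x,R=st();print(R.round(3)[:,2])"
```

```text
t 54.3 tcp [0.6335 0.2675 0.1509] yaw 3.048 q [ 0.29  0.7   1.39  0.03  1.17 -1.2 ] F [-0.  -0.8 -0.3] g 62.2
2 [[-4.7,15.3,14.7,0.003],[-4.6,15.3,14.7,0.003]]
[-0.119 -0.006 -0.993]
```

View pics/w42.png

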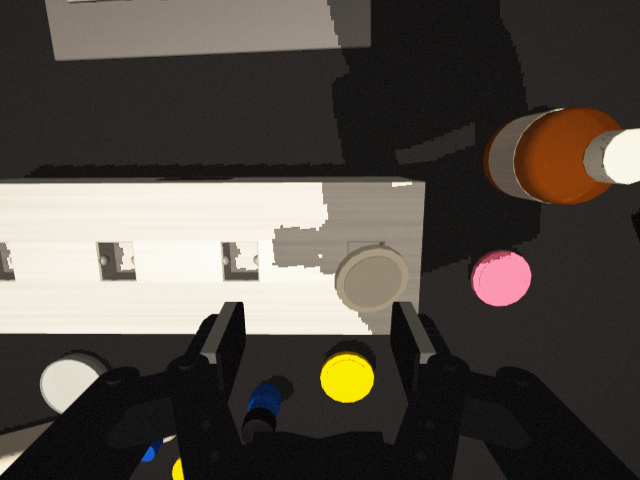

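```bash
python3 -c "
from h import *
s=snapshot('wrist');X=ray(s,371,277,.091);print(X)
plan([X[0]+.002,X[1],.13],3.55,n=6)"
```

```text
[0.64020212 0.29787337 0.091     ]
t 54.4 tcp [0.6339 0.2669 0.1515] yaw 3.047 q [ 0.29  0.7   1.39  0.03  1.17 -1.2 ] F [-0.3 -0.1  0.7] g 61.8
6 [[-1.3,5.3,3.4,-0.084],[-1.7,5.2,3.4,-0.084],[-2.2,5.0,3.4,-0.084],[-2.6,4.8,3.4,-0.084],[-3.0,4.6,3.4,-0.084],[-3.4,4.3,3.4,-0.084]]
```

drive_tool(
  deltas=[
    [[-1.3,5.3,3,-0.084],[-1.7,5.2,3,-0.084],[-2.2,5,3,-0.084],[-2.6,4.8,3,-0.084],[-3,4.6,3,-0.084],[-3,4,3,-0.084],[0,0,0,0],[0,0,0,0]],
  ],
)

```text
time: 55.2
tool_pos: [0.6453, 0.2869, 0.1343]
ee_rot: [0.622, -2.962, -0.029]
contact_force: [0.2, 0.3, 0.5]
grip_width: 0.727
```

```bash
python3 -c "
from h import *
plan([.6415,.298,.085],3.55,step=15)
s=snapshot('wrist');cv2.imwrite('pics/w43.png',s['pixels'])
x,R=st();print(R.round(3))"
```

```text
t 55.2 tcp [0.6453 0.2869 0.1343] yaw -2.725 q [ 0.31  0.74  1.35  0.03  1.16 -1.69] F [0.2 0.3 0.5] g 62.1
4 [[-1.6,2.4,12.3,0.002],[-1.6,2.4,12.3,0.002],[-1.6,2.4,12.3,0.002],[-1.6,2.4,12.3,0.002]]
[[-0.909 -0.4   -0.116]
 [-0.402  0.916 -0.005]
 [ 0.108  0.042 -0.993]]
```

View pics/w43.png

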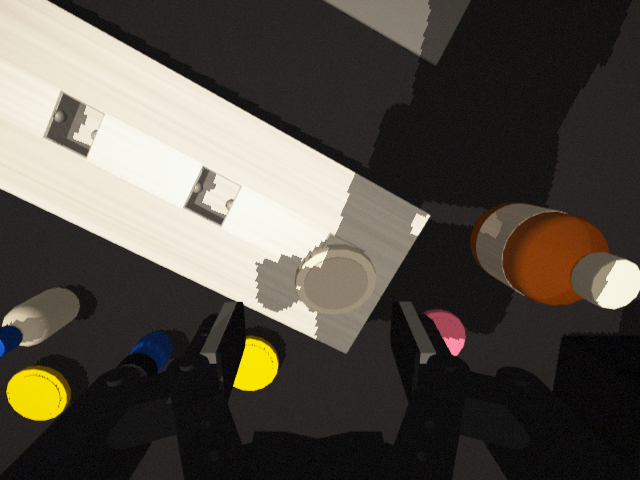

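```bash
python3 -c "
from h import *
s=snapshot('wrist');X=ray(s,336,277,.091);print(X)
plan([X[0]+.001,X[1],.085],None,step=13)"
```

```text
[0.63959324 0.29738758 0.091     ]
t 55.3 tcp [0.6452 0.2871 0.1343] yaw -2.725 q [ 0.31  0.74  1.35  0.03  1.16 -1.69] F [-0.1  0.5 -0.7] g 62.0
4 [[-1.3,2.3,12.4,0.0],[-1.3,2.3,12.4,0.0],[-1.3,2.3,12.4,0.0],[-1.3,2.3,12.4,0.0]]
```

drive_tool(
  deltas=[
    [[-1.3,2.5,10,0],[-1.3,2.5,14,0],[-1.3,2.5,12,0],[-1,2.5,8,0],[0,0,2,0],[0,0,0,0]],
  ],
)

```text
time: 55.9
tool_pos: [0.6392, 0.2983, 0.0834]
ee_rot: [0.618, -2.961, -0.028]
contact_force: [0.3, 0.5, 0.2]
grip_width: 0.726
```

```bash
python3 -c "
from h import *
plan([.6406,.2974,.085],None,step=15)
s=snapshot('wrist');cv2.imwrite('pics/w44.png',s['pixels'][220:440,150:500])"
```

```text
t 55.9 tcp [0.6392 0.2983 0.0834] yaw -2.728 q [ 0.33  0.79  1.39  0.04  1.07 -1.67] F [0.3 0.5 0.2] g 62.0
1 [[-0.8,-1.4,-1.8,0.0]]
```

View pics/w44.png

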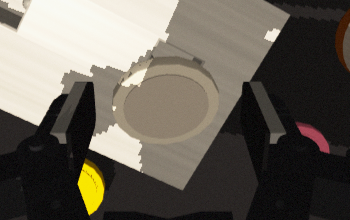

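drive_tool(
  deltas=[
    [[1,0,-1,0],[0,0,0,0],[0,0,0,0],[0,0,0,0],[0,0,0,0]],
  ],
  grip=0,
  newtons=30,
)

```text
time: 56.45
tool_pos: [0.6447, 0.2934, 0.0941]
ee_rot: [0.619, -2.976, -0.02]
contact_force: [-2.5, -1.4, 9.4]
grip_width: 0.139
```

drive_tool(
  deltas=[
    [[0,0,-5,0],[0,0,-15,0],[0,0,-30,0],[0,0,-30,0],[0,0,0,0]],
  ],
)

```text
time: 56.95
tool_pos: [0.6541, 0.2941, 0.1823]
ee_rot: [0.618, -2.981, -0.023]
contact_force: [-0.3, 0.1, -1.0]
grip_width: 0.054
```

```bash
python3 -c "
from h import *
plan([.595,-.137,.168],3.042,step=35)
s=snapshot('wrist');cv2.imwrite('pics/w45.png',s['pixels'])
x,R=st();print(R.round(3)[:,2])"
```

```text
t 56.95 tcp [0.6541 0.2941 0.1823] yaw -2.731 q [ 0.32  0.7   1.29  0.03  1.24 -1.67] F [-0.3  0.1 -1. ] g 4.6
13 [[17.2,-28.7,1.7,0.039],[16.1,-29.3,1.7,0.039],[14.9,-29.9,1.7,0.039],[13.7,-30.5,1.7,0.039],[12.5,-31.0,1.7,0.039],[11.3,-31.5,1.7,0.039],[10.1,-31.9,1.7,0.039],[8.8,-32.3,1.7,0.039],[7.5,-32.6,1.7,0.039],[6.3,-32.9,1.7,0.039],[5.0,-33.1,1.7,0.039],[3.7,-33.2,1.7,0.039],[2.3,-33.4,1.7,0.039]]
[-0.1   -0.006 -0.995]
```

View pics/w45.png

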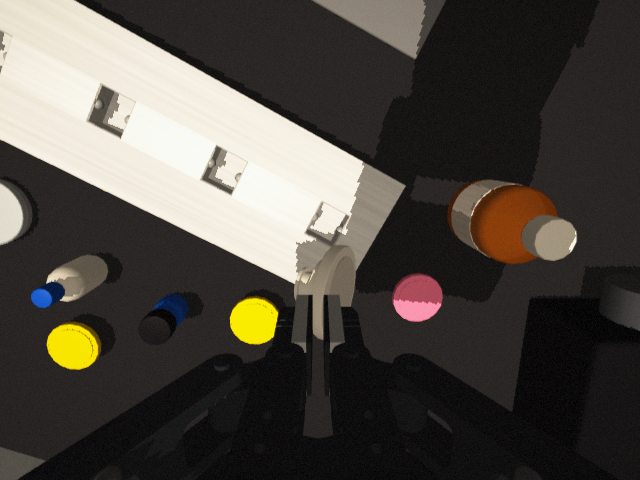

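```bash
python3 -c "
from h import *
s=snapshot('scene');cv2.imwrite('pics/s45.png',cv2.resize(s['pixels'][170:330,360:560],None,fx=4,fy=3.7,interpolation=cv2.INTER_CUBIC))
s=snapshot('wrist');cv2.imwrite('pics/w46.png',cv2.resize(s['pixels'][180:420,200:440],None,fx=2.4,fy=2.4))
print(st()[0]['grip_width']*85.4)"
```

```text
4.946215779922285
```

View pics/s45.png

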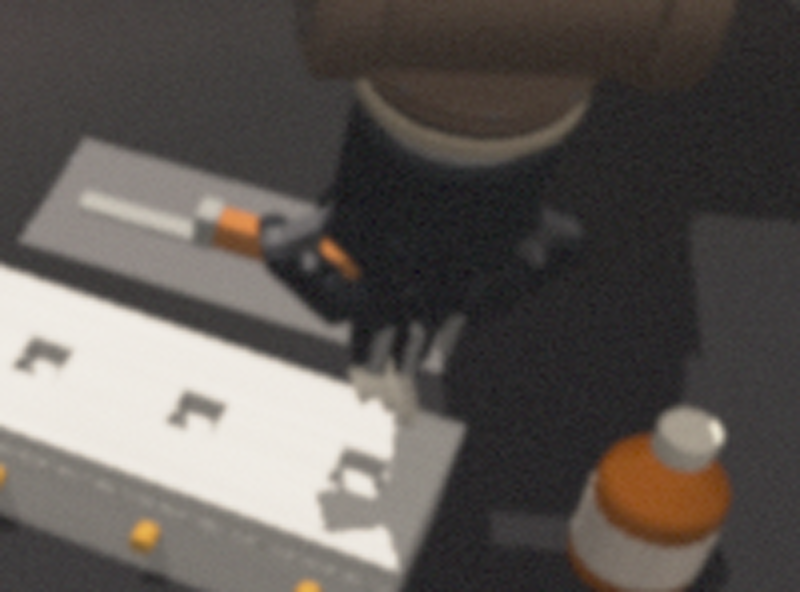

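View pics/w46.png

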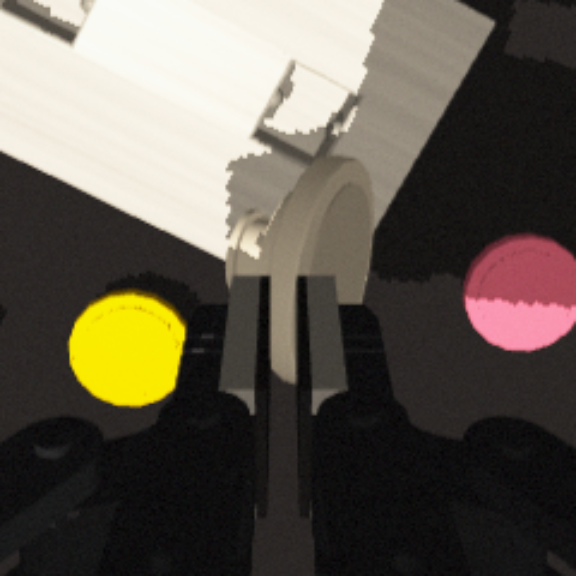

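```bash
python3 -c "
from h import *
s=snapshot('wrist');x,R=st()
for z in(.15,.165,.18): 
  X=ray(s,322,285,z);print((R.T@(X-x['tool_pos'])*1000).round(1))
plan([.592,-.137,.205],3.042,step=32)"
```

```text
[-0.8  2.1 26.5]
[ 6.3  1.9 12.1]
[13.4  1.7 -2.3]
t 57.15 tcp [0.652  0.2935 0.1763] yaw -2.731 q [ 0.32  0.71  1.29  0.03  1.24 -1.67] F [ 0.1 -0.6 -0.8] g 4.8
14 [[16.3,-26.5,-1.3,0.036],[15.4,-27.0,-1.3,0.036],[14.4,-27.6,-1.3,0.036],[13.3,-28.1,-1.3,0.036],[12.3,-28.5,-1.3,0.036],[11.3,-29.0,-1.3,0.036],[10.2,-29.4,-1.3,0.036],[9.1,-29.7,-1.3,0.036],[8.0,-30.0,-1.3,0.036],[6.9,-30.3,-1.3,0.036],[5.8,-30.5,-1.3,0.036],[4.7,-30.7,-1.3,0.036],[3.6,-30.9,-1.3,0.036],[2.5,-31.0,-1.3,0.036]]
```

drive_tool(
  deltas=[
    [[0,0,-8,0],[0,0,-12,0],[0,0,-6,0],[0,0,0,0]],
  ],
  grip=0,
  newtons=50,
)

```text
time: 57.55
tool_pos: [0.6543, 0.2935, 0.2019]
ee_rot: [0.616, -2.969, -0.02]
contact_force: [-0.4, 0.4, -0.1]
grip_width: 0.041
```

```bash
python3 -c "
from h import *
plan([.592,-.137,.205],3.042,step=30)"
```

```text
t 57.55 tcp [0.6543 0.2935 0.2019] yaw -2.731 q [ 0.32  0.69  1.26  0.03  1.3  -1.67] F [-0.4  0.4 -0.1] g 3.5
15 [[15.2,-24.7,0.5,0.034],[14.4,-25.2,0.5,0.034],[13.5,-25.7,0.5,0.034],[12.6,-26.1,0.5,0.034],[11.7,-26.5,0.5,0.034],[10.8,-26.9,0.5,0.034],[9.9,-27.3,0.5,0.034],[9.0,-27.6,0.5,0.034],[8.0,-27.9,0.5,0.034],[7.1,-28.1,0.5,0.034],[6.1,-28.3,0.5,0.034],[5.1,-28.5,0.5,0.034],[4.2,-28.7,0.5,0.034],[3.2,-28.8,0.5,0.034],[2.2,-28.9,0.5,0.034]]
```

```bash
python3 -c "
from h import *
s=snapshot('wrist');cv2.imwrite('pics/w47.png',s['pixels'])"
```

```text
(no output)
```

View pics/w47.png

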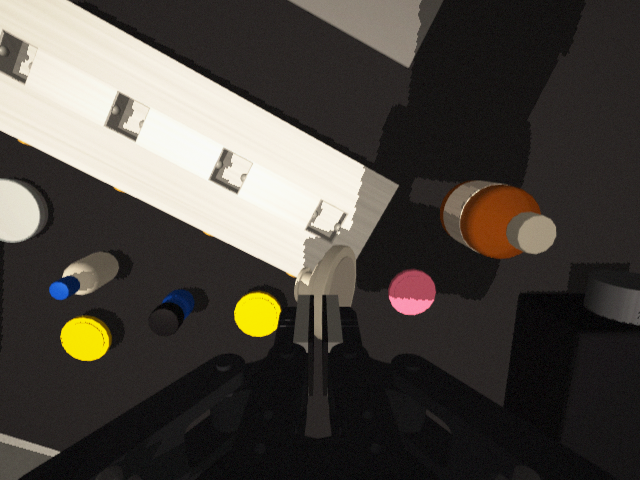

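Still held firmly by the flange. I'll carry it to the pot smoothly.

drive_tool(
  deltas=[
    [[8,-12,0,0.034],[14,-24,0,0.034],[14,-26,0,0.034],[12.6,-26,0,0.034],[12,-26.5,0,0.034],[11,-27,0,0.034],[10,-27,0,0.034],[9,-28,0,0.034]],
  ],
)

```text
time: 58.4
tool_pos: [0.6149, 0.0687, 0.2049]
ee_rot: [0.178, -3.022, 0.006]
contact_force: [0.8, 0.6, 0.5]
grip_width: 0.042
```

drive_tool(
  deltas=[
    [[8,-28,0,0.034],[7,-28,0,0.034],[6,-28,0,0.034],[5,-28,0,0.034],[4,-28,0,0.034],[3,-22,0,0.034],[1,-10,0,0.034],[0,0,0,0]],
  ],
)

```text
time: 59.2
tool_pos: [0.5764, -0.1196, 0.2096]
ee_rot: [-0.228, -3.016, 0.029]
contact_force: [0.3, 0.6, -0.4]
grip_width: 0.04
```

```bash
python3 -c "
from h import *
plan([.592,-.137,.19],3.042,step=30)
s=snapshot('wrist');cv2.imwrite('pics/w48.png',s['pixels'])
s=snapshot('scene');cv2.imwrite('pics/s48.png',cv2.resize(s['pixels'][120:280,180:340],None,fx=3.7,fy=3.7,interpolation=cv2.INTER_CUBIC))
x,R=st();print(R.round(3)[:,2])"
```

```text
t 59.2 tcp [ 0.5764 -0.1196  0.2096] yaw 2.989 q [-0.3   0.5   1.61 -0.05  1.14 -1.69] F [ 0.3  0.6 -0.4] g 3.4
2 [[-10.1,-7.2,8.9,-0.027],[-9.9,-7.4,8.9,-0.027]]
[-0.117 -0.01  -0.993]
```

View pics/w48.png

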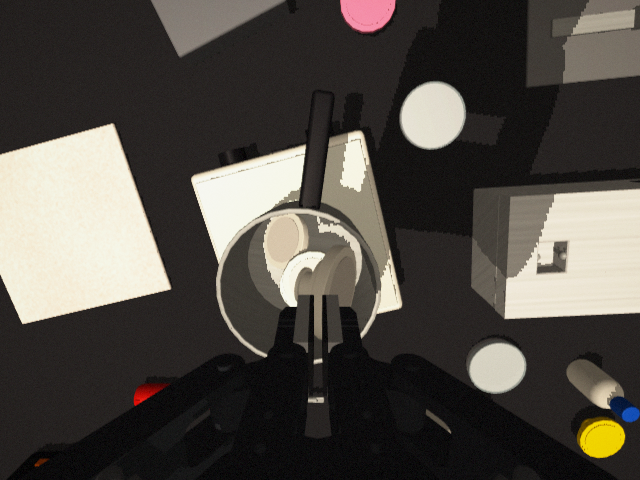

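View pics/s48.png

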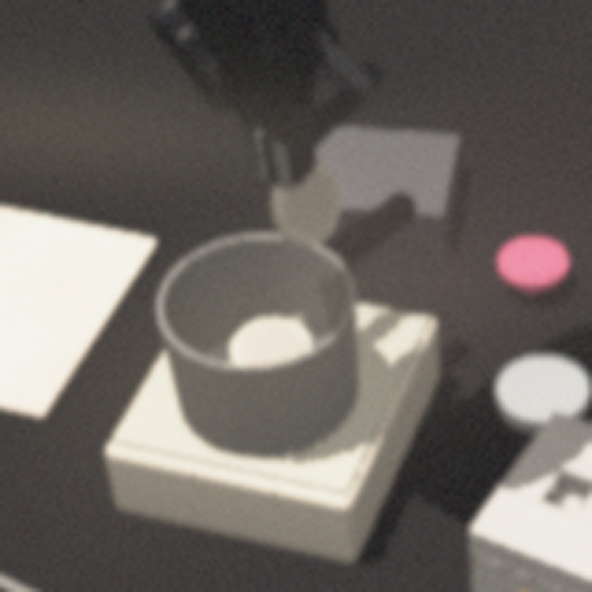

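drive_tool(
  deltas=[
    [[-8,-7,0,0],[-8,-7,8,0],[-5,-4,14,0],[-2,0,12,0],[0,0,6,0],[0,0,0,0]],
  ],
)

```text
time: 59.9
tool_pos: [0.5939, -0.1384, 0.1621]
ee_rot: [-0.215, -3.015, 0.028]
contact_force: [-0.0, -1.0, 0.4]
grip_width: 0.041
```

```bash
python3 -c "
from h import *
plan([.598,-.138,.16],3.042,step=30)
s=snapshot('wrist');cv2.imwrite('pics/w49.png',s['pixels'])"
```

```text
t 59.9 tcp [ 0.5939 -0.1384  0.1621] yaw 2.998 q [-0.32  0.58  1.6  -0.05  1.07 -1.72] F [-0.  -1.   0.4] g 3.5
1 [[-4.2,1.0,1.6,-0.044]]
```

View pics/w49.png

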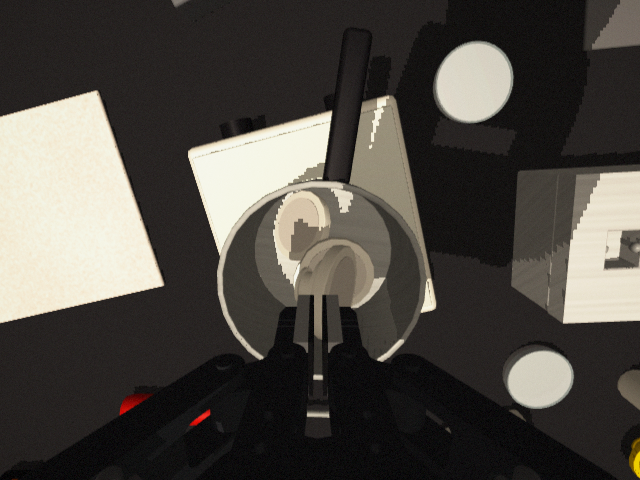

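drive_tool(
  deltas=[
    [[0,0,6,0],[0,0,0,0],[0,0,0,0]],
  ],
)

```text
time: 60.25
tool_pos: [0.5935, -0.1382, 0.1569]
ee_rot: [-0.215, -3.017, 0.028]
contact_force: [0.0, 0.9, -1.1]
grip_width: 0.044
```

drive_tool(
  deltas=[
    [[0,0,0,0],[0,0,0,0],[0,0,0,0],[0,0,-10,0],[0,0,-20,0],[0,0,-20,0],[0,0,0,0]],
  ],
  grip=45,
)

```text
time: 60.95
tool_pos: [0.6, -0.1377, 0.2112]
ee_rot: [-0.215, -3.019, 0.029]
contact_force: [-0.6, 0.0, 0.2]
grip_width: 0.53
```

```bash
python3 -c "
from h import *
plan([.592,-.137,.19],3.042,step=30)
s=snapshot('wrist');cv2.imwrite('pics/w50.png',s['pixels'])
s=snapshot('top');cv2.imwrite('pics/t50.png',s['pixels'])
s=snapshot('scene');cv2.imwrite('pics/s50.png',s['pixels'])
x,R=st();print(R.round(3)[:,2])"
```

```text
t 60.95 tcp [ 0.6    -0.1377  0.2112] yaw 2.998 q [-0.31  0.54  1.53 -0.05  1.18 -1.72] F [-0.6  0.   0.2] g 45.2
1 [[5.6,0.1,21.9,-0.044]]
[-0.121 -0.009 -0.993]
```

View pics/w50.png

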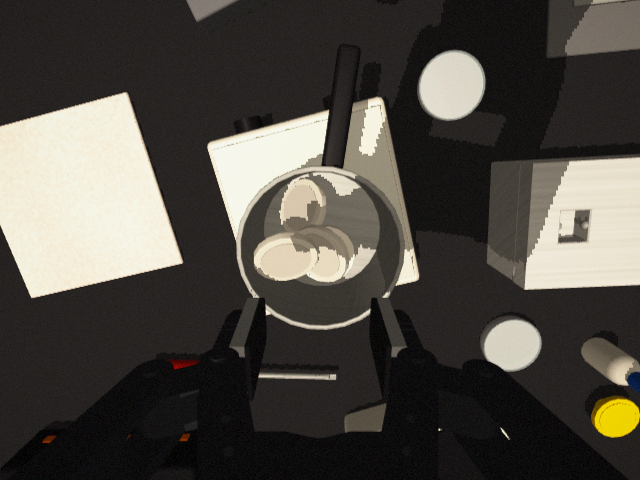

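View pics/s50.png

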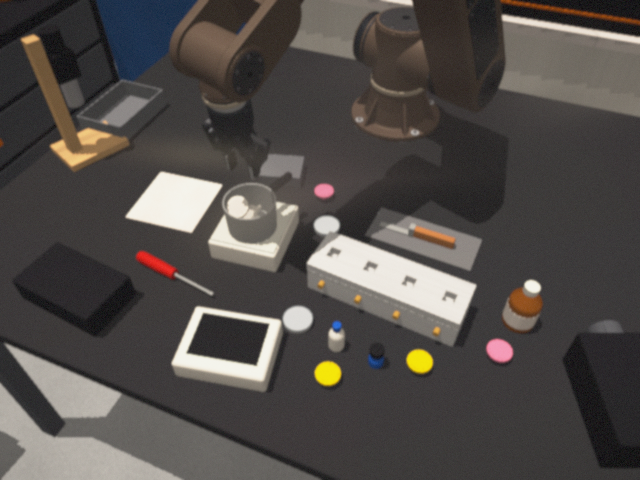

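```bash
python3 -c "
from h import *
s=snapshot('wrist');h=cv2.cvtColor(s['pixels'],cv2.COLOR_BGR2HSV)
a=ray(s,334,160,.123);b=ray(s,348,47,.123);d=b-a;print(a,b,np.arctan2(d[1],d[0]),np.linalg.norm(d))
rc=[ray(s,*p,.130)[:2] for p in((237,247),(404,247),(320,167),(320,328))];print(np.round(rc,4),np.mean(rc[:2],0),np.mean(rc[2:],0))
t=snapshot('top');cv2.imwrite('pics/t51.png',cv2.resize(t['pixels'][195:300,350:450],None,fx=6,fy=5.5,interpolation=cv2.INTER_CUBIC))"
```

```text
[ 0.53578613 -0.12009314  0.123     ] [ 0.47252567 -0.1034289   0.123     ] 2.884021328512995 0.06541851966629947
[[ 0.5812 -0.189 ]
 [ 0.5955 -0.0834]
 [ 0.5387 -0.1292]
 [ 0.6436 -0.1439]] [ 0.58833455 -0.13617628] [ 0.59112648 -0.136564  ]
```

View pics/t51.png

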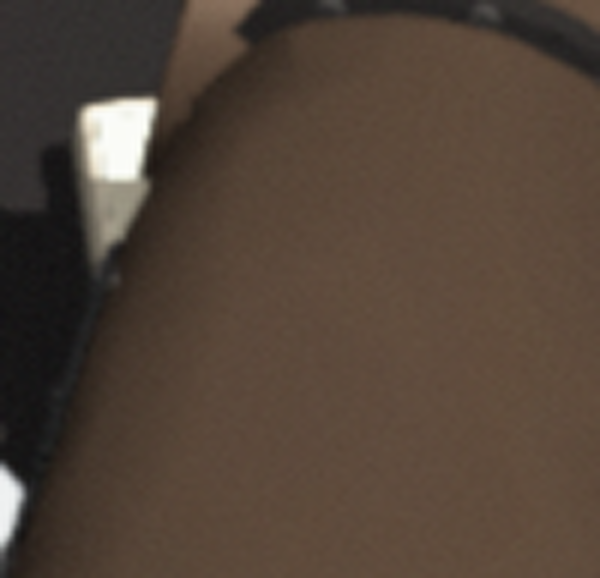

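```bash
python3 -c "
from h import *
plan([.5126,-.1146,.17],2.884,step=18)"
```

```text
t 61.2 tcp [ 0.5985 -0.1373  0.2073] yaw 2.998 q [-0.31  0.54  1.54 -0.05  1.17 -1.72] F [ 0.2 -0.6 -1. ] g 44.8
6 [[13.9,1.9,7.9,0.019],[13.9,1.6,7.9,0.019],[13.9,1.4,7.9,0.019],[13.9,1.1,7.9,0.019],[14.0,0.9,7.9,0.019],[14.0,0.6,7.9,0.019]]
```

drive_tool(
  deltas=[
    [[10,2,4,0.019],[15,2,6,0.019],[15,1,7,0.019],[15,1,8,0.019],[15,1,8,0.019],[12,0,5,0.019],[0,0,0,0],[0,0,0,0]],
  ],
  grip=40,
)

```text
time: 62.0
tool_pos: [0.5101, -0.1139, 0.1726]
ee_rot: [-0.391, -2.987, 0.035]
contact_force: [1.0, -0.2, 1.0]
grip_width: 0.468
```

```bash
python3 -c "
from h import *
plan([.5126,-.1146,.098],2.884,step=18)
s=snapshot('wrist');cv2.imwrite('pics/w52.png',s['pixels'])
x,R=st();print(R.round(3)[:,2])"
```

```text
t 62.0 tcp [ 0.5101 -0.1139  0.1726] yaw 2.879 q [-0.32  0.46  1.8  -0.06  1.   -1.6 ] F [ 1.  -0.2  1. ] g 40.0
5 [[-2.4,0.6,14.7,-0.001],[-2.4,0.6,14.7,-0.001],[-2.4,0.6,14.7,-0.001],[-2.4,0.6,14.7,-0.001],[-2.4,0.6,14.7,-0.001]]
[-0.13  -0.006 -0.991]
```

View pics/w52.png

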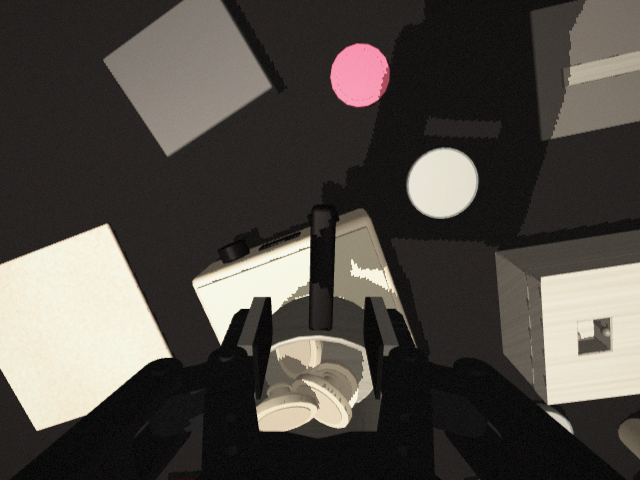

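drive_tool(
  deltas=[
    [[-2,0.5,14,0],[-2,0.5,16,0],[-2,0.5,15,0],[-2,0,12,0],[-2,0,6,0],[0,0,0,0]],
  ],
)

```text
time: 62.65
tool_pos: [0.5161, -0.1167, 0.1068]
ee_rot: [-0.389, -2.991, 0.035]
contact_force: [-0.0, -0.1, 0.4]
grip_width: 0.468
```

```bash
python3 -c "
from h import *
plan([.5126,-.1146,.098],2.884,step=18)
s=snapshot('wrist');cv2.imwrite('pics/w53.png',s['pixels'])
x,R=st();print(R.round(3)[:,2])"
```

```text
t 62.65 tcp [ 0.5161 -0.1167  0.1068] yaw 2.881 q [-0.32  0.56  1.84 -0.06  0.86 -1.59] F [-0.  -0.1  0.4] g 40.0
1 [[2.8,1.5,9.1,-0.003]]
[-0.126 -0.007 -0.992]
```

View pics/w53.png

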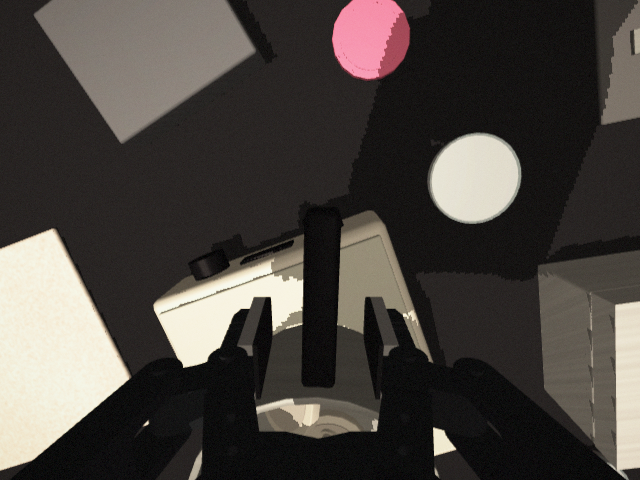

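drive_tool(
  deltas=[
    [[2,1,5,0],[0.5,0,3,0],[0,0,0,0]],
  ],
)

```text
time: 63.0
tool_pos: [0.5133, -0.1152, 0.1001]
ee_rot: [-0.389, -2.994, 0.036]
contact_force: [-0.7, -0.6, 0.4]
grip_width: 0.469
```

drive_tool(
  deltas=[
    [[0,0,0,0],[0,0,0,0],[0,0,0,0],[0,0,0,0],[0,0,0,0],[0,0,0,0]],
  ],
  grip=0,
  newtons=110,
)

```text
time: 63.6
tool_pos: [0.514, -0.1153, 0.1012]
ee_rot: [-0.389, -2.996, 0.037]
contact_force: [-0.1, 0.4, 0.1]
grip_width: 0.136
```

drive_tool(
  deltas=[
    [[0,0,-4,0],[0,0,-6,0],[0,0,-8,0],[0,0,0,0],[0,0,0,0]],
  ],
)

```text
time: 64.1
tool_pos: [0.5153, -0.1149, 0.12]
ee_rot: [-0.389, -2.993, 0.036]
contact_force: [-0.3, -0.3, -3.0]
grip_width: 0.138
```

```bash
python3 -c "
from h import *
plan([.5126,-.1146,.15],2.884,step=18)
s=snapshot('wrist');cv2.imwrite('pics/w54.png',s['pixels'])
s=snapshot('scene');cv2.imwrite('pics/s54.png',cv2.resize(s['pixels'][120:290,140:340],None,fx=4,fy=3.5,interpolation=cv2.INTER_CUBIC))
x,R=st();print(R.round(3)[:,2])"
```

```text
t 64.1 tcp [ 0.5153 -0.1149  0.12  ] yaw 2.881 q [-0.32  0.54  1.84 -0.06  0.88 -1.59] F [-0.3 -0.3 -3. ] g 11.8
2 [[3.1,-0.8,-14.7,-0.001],[3.1,-0.8,-14.7,-0.001]]
[-0.125 -0.008 -0.992]
```

View pics/w54.png

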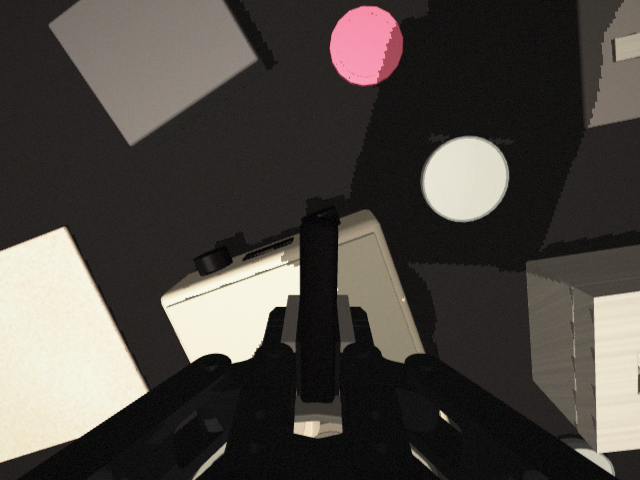

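View pics/s54.png

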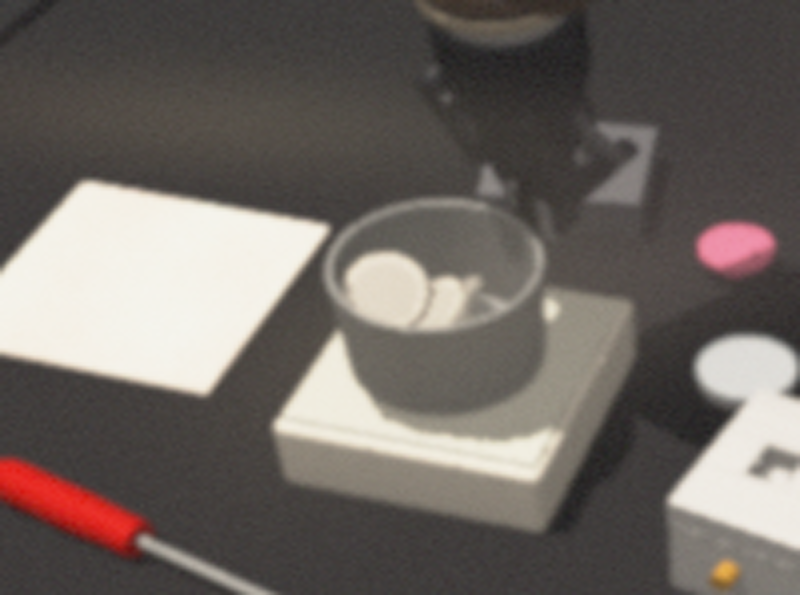

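drive_tool(
  deltas=[
    [[1,0,-8,0],[1,0,-10,0],[1,0,-8,0],[0,0,0,0]],
  ],
)

```text
time: 64.6
tool_pos: [0.5157, -0.1138, 0.1482]
ee_rot: [-0.388, -2.992, 0.036]
contact_force: [-0.4, 0.2, -3.7]
grip_width: 0.136
```

```bash
python3 -c "
from h import *
plan([.470,-.361,.15],2.884,step=18)
s=snapshot('scene');cv2.imwrite('pics/s55.png',cv2.resize(s['pixels'][120:290,140:340],None,fx=4,fy=4,interpolation=cv2.INTER_CUBIC))
t=snapshot('top');cv2.imwrite('pics/t55.png',cv2.resize(t['pixels'][180:340,340:560],None,fx=3.6,fy=3.6,interpolation=cv2.INTER_CUBIC))"
```

```text
t 64.6 tcp [ 0.5157 -0.1138  0.1482] yaw 2.881 q [-0.32  0.5   1.81 -0.06  0.95 -1.6 ] F [-0.4  0.2 -3.7] g 11.6
14 [[-1.4,-17.9,0.4,-0.0],[-1.4,-17.9,0.4,-0.0],[-1.4,-17.9,0.4,-0.0],[-1.4,-17.9,0.4,-0.0],[-1.4,-17.9,0.4,-0.0],[-1.4,-17.9,0.4,-0.0],[-1.3,-17.9,0.4,-0.0],[-1.3,-17.9,0.4,-0.0],[-1.3,-17.9,0.4,-0.0],[-1.3,-17.9,0.4,-0.0],[-1.3,-17.9,0.4,-0.0],[-1.3,-17.9,0.4,-0.0],[-1.3,-17.9,0.4,-0.0],[-1.3,-17.9,0.4,-0.0]]
```

View pics/s55.png

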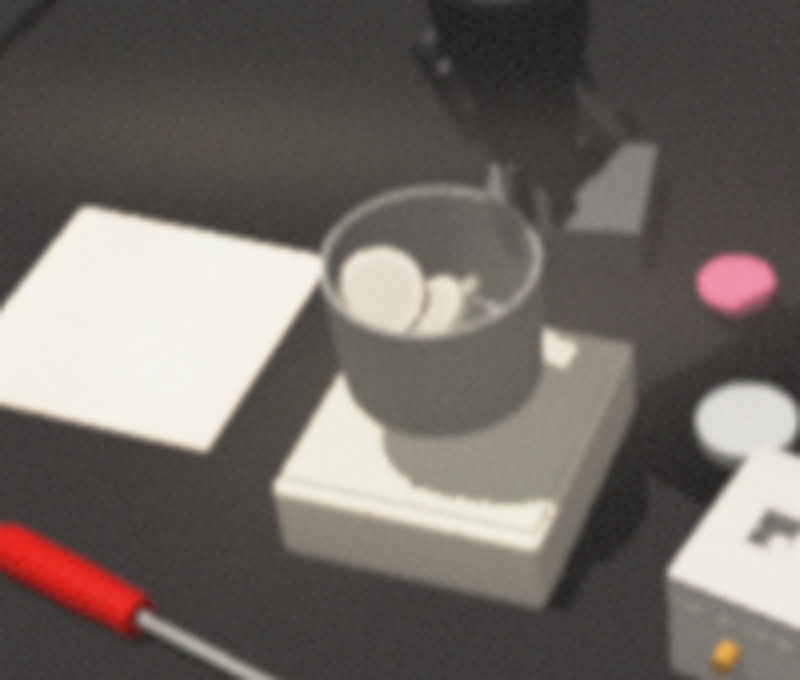

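View pics/t55.png

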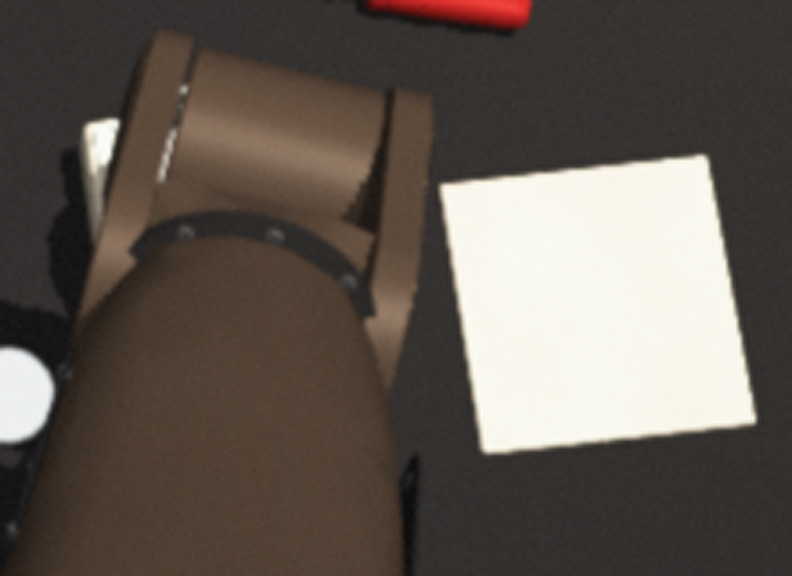

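drive_tool(
  deltas=[
    [[-1,-8,0,0],[-1,-15,0,0],[-1.5,-22,0,0],[-2,-25,0,0],[-2,-25,0,0],[-2,-25,0,0],[-2,-25,0,0],[-2,-25,0,0]],
  ],
)

```text
time: 65.5
tool_pos: [0.4814, -0.292, 0.1503]
ee_rot: [-0.384, -2.987, 0.035]
contact_force: [0.3, 0.3, -2.4]
grip_width: 0.137
```

```bash
python3 -c "
from h import *
plan([.467,-.358,.15],2.884,step=18)"
```

```text
t 65.5 tcp [ 0.4814 -0.292   0.1503] yaw 2.884 q [-0.63  0.54  1.73 -0.1   0.98 -1.88] F [ 0.3  0.3 -2.4] g 11.7
4 [[-0.7,-16.8,0.7,-0.0],[-0.7,-16.8,0.7,-0.0],[-0.7,-16.8,0.7,-0.0],[-0.7,-16.8,0.7,-0.0]]
```

drive_tool(
  deltas=[
    [[-1,-20,0,0],[-1,-18,0,0],[-1,-14,0,0],[0,-5,0,0],[0,0,0,0],[0,0,0,0]],
  ],
)

```text
time: 66.1
tool_pos: [0.4651, -0.3571, 0.1504]
ee_rot: [-0.393, -2.983, 0.033]
contact_force: [-0.0, -0.5, -3.8]
grip_width: 0.135
```

```bash
python3 -c "
from h import *
plan([.467,-.358,.06],2.884,step=18)
s=snapshot('scene');cv2.imwrite('pics/s56.png',cv2.resize(s['pixels'][100:270,80:280],None,fx=4,fy=3.5,interpolation=cv2.INTER_CUBIC))
t=snapshot('top');cv2.imwrite('pics/t56.png',cv2.resize(t['pixels'][180:340,400:620],None,fx=3.6,fy=3.6,interpolation=cv2.INTER_CUBIC))
s=snapshot('wrist');cv2.imwrite('pics/w56.png',s['pixels'])
x,R=st();print(R.round(3)[:,2])"
```

```text
t 66.1 tcp [ 0.4651 -0.3571  0.1504] yaw 2.877 q [-0.73  0.56  1.68 -0.11  1.   -1.97] F [-0.  -0.5 -3.8] g 11.6
6 [[-2.3,0.5,14.9,-0.001],[-2.3,0.5,14.9,-0.001],[-2.3,0.5,14.9,-0.001],[-2.3,0.5,14.9,-0.001],[-2.3,0.5,14.9,-0.001],[-2.3,0.5,14.9,-0.001]]
[-0.133 -0.005 -0.991]
```

View pics/s56.png

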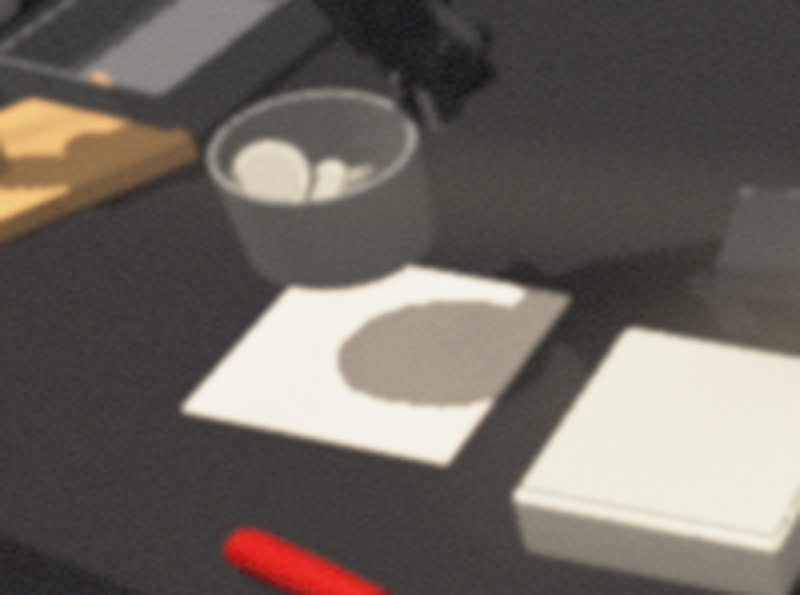

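View pics/t56.png

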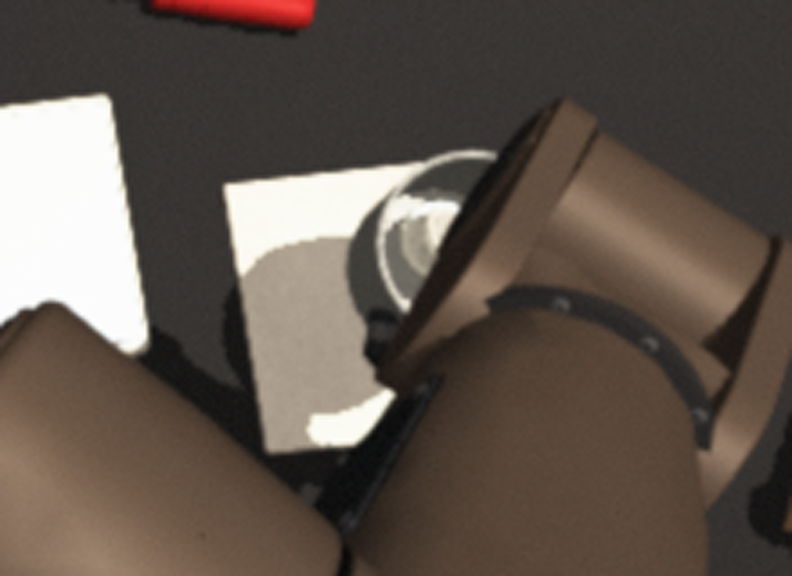

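View pics/w56.png

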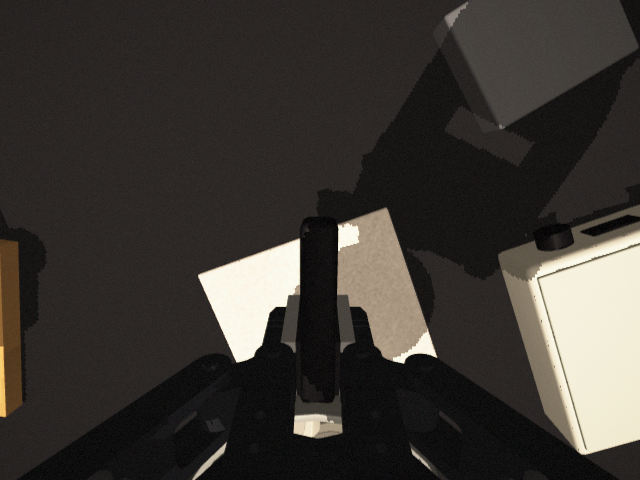

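drive_tool(
  deltas=[
    [[-1.5,0,10,0],[-2.2,0,15,0],[-2.2,0,16,0],[-2.2,0,16,0],[-2,0,12,0],[-1,0,7,0],[0,0,0,0],[0,0,0,0]],
  ],
)

```text
time: 67.05
tool_pos: [0.4674, -0.3571, 0.0687]
ee_rot: [-0.384, -2.985, 0.033]
contact_force: [0.0, -0.2, -2.8]
grip_width: 0.137
```

```bash
python3 -c "
from h import *
plan([.467,-.358,.0504],2.884,step=18)
s=snapshot('scene');cv2.imwrite('pics/s57.png',cv2.resize(s['pixels'][100:270,80:280],None,fx=4,fy=4,interpolation=cv2.INTER_CUBIC))
for z in(.079,.09): print(proj(s,[.543,-.379,z]))
c=[ray(s,80+u/4,100+v/4,.09) for u,v in((0,0),)]
x,R=st();print(R.round(3)[:,2])"
```

```text
t 67.05 tcp [ 0.4674 -0.3571  0.0687] yaw 2.883 q [-0.72  0.68  1.73 -0.12  0.84 -1.95] F [ 0.  -0.2 -2.8] g 11.7
2 [[-1.1,-0.1,9.1,-0.001],[-1.1,-0.1,9.1,-0.001]]
[167.68058644 175.59893103]
[166.68614745 171.8725779 ]
[-0.133 -0.005 -0.991]
```

View pics/s57.png

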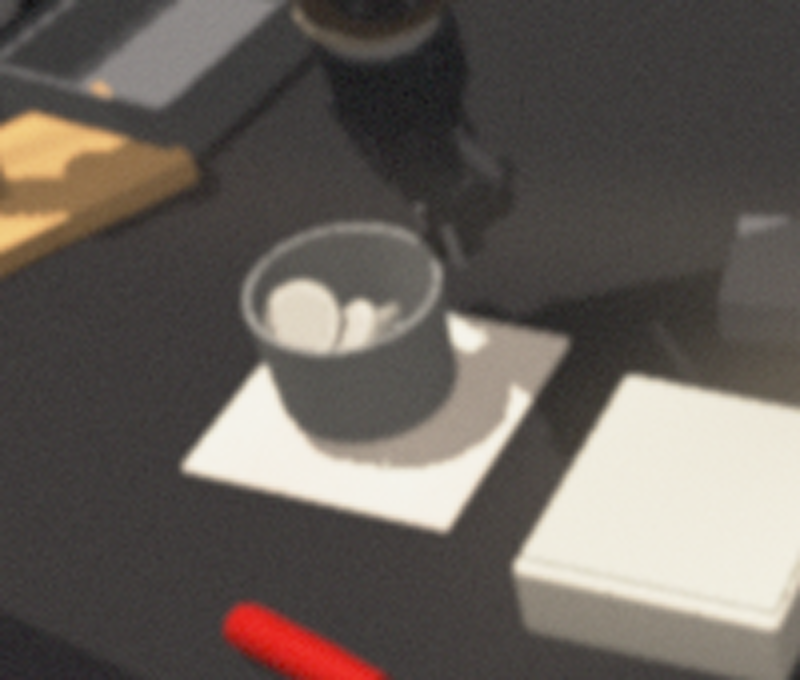

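drive_tool(
  deltas=[
    [[-1,0,7,0],[-1,0,5,0],[0,0,3,0],[0,0,0,0]],
  ],
)

```text
time: 67.5
tool_pos: [0.4678, -0.3582, 0.0538]
ee_rot: [-0.385, -2.987, 0.036]
contact_force: [-0.5, 0.1, -2.9]
grip_width: 0.138
```

```bash
python3 -c "
from h import *
plan([.467,-.358,.0504],2.884,step=18)"
```

```text
t 67.5 tcp [ 0.4678 -0.3582  0.0538] yaw 2.883 q [-0.73  0.7   1.74 -0.13  0.81 -1.95] F [-0.5  0.1 -2.9] g 11.7
1 [[0.4,0.1,3.5,-0.001]]
```

drive_tool(
  deltas=[
    [[0,0,2,0],[0,0,1,0],[0,0,1,0],[0,0,0,0]],
  ],
)

```text
time: 67.9
tool_pos: [0.4673, -0.3588, 0.0507]
ee_rot: [-0.386, -2.988, 0.037]
contact_force: [-0.6, 1.0, 0.7]
grip_width: 0.136
```

```bash
python3 -c "
from h import *
plan([.467,-.358,.0504],2.884,step=18)
s=snapshot('scene');cv2.imwrite('pics/s58.png',cv2.resize(s['pixels'][130:230,120:220],None,fx=6,fy=6,interpolation=cv2.INTER_CUBIC))"
```

```text
t 67.9 tcp [ 0.4673 -0.3588  0.0507] yaw 2.882 q [-0.73  0.7   1.74 -0.13  0.8  -1.95] F [-0.6  1.   0.7] g 11.6
1 [[0.4,0.7,0.3,-0.002]]
```

View pics/s58.png

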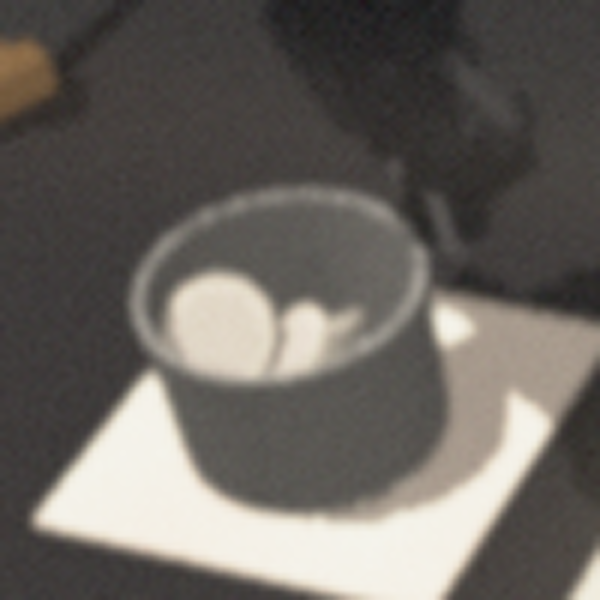

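drive_tool(
  deltas=[
    [[0,0,1,0],[0,0,1,0],[0,0,0,0]],
  ],
)

```text
time: 68.25
tool_pos: [0.4671, -0.3592, 0.0502]
ee_rot: [-0.386, -2.989, 0.039]
contact_force: [0.0, 2.0, 1.7]
grip_width: 0.14
```

drive_tool(
  deltas=[
    [[0,0,0,0],[0,0,0,0],[0,0,0,0]],
  ],
  grip=19,
  newtons=30,
)

```text
time: 68.55
tool_pos: [0.4677, -0.3594, 0.0502]
ee_rot: [-0.386, -2.991, 0.04]
contact_force: [-0.6, 0.4, -0.3]
grip_width: 0.221
```

```bash
python3 -c "
from h import *
plan([.467,-.358,.0504],2.884,step=18)
s=snapshot('scene');cv2.imwrite('pics/s59.png',cv2.resize(s['pixels'][130:230,120:220],None,fx=6,fy=6,interpolation=cv2.INTER_CUBIC))
s=snapshot('wrist');cv2.imwrite('pics/w59.png',s['pixels'])"
```

```text
t 68.55 tcp [ 0.4677 -0.3594  0.0502] yaw 2.882 q [-0.73  0.7   1.74 -0.13  0.8  -1.95] F [-0.6  0.4 -0.3] g 18.9
1 [[1.1,1.2,-0.1,-0.002]]
```

View pics/s59.png

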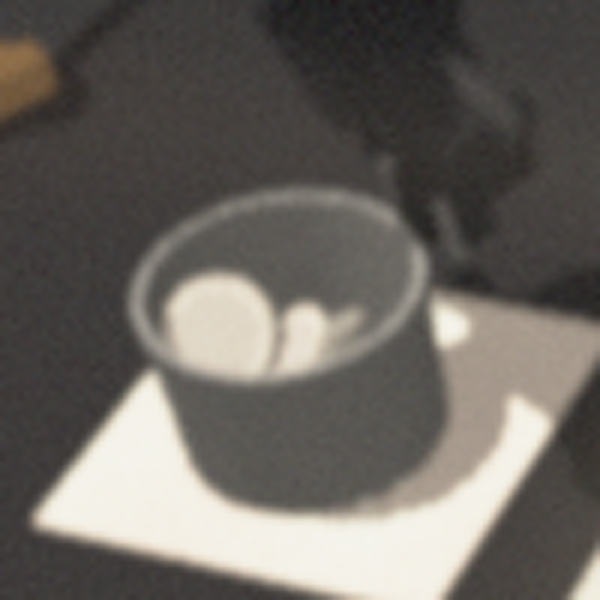

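View pics/w59.png

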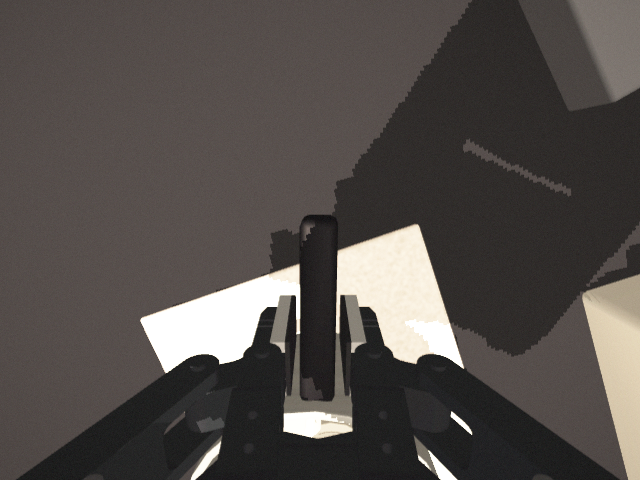

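drive_tool(
  deltas=[
    [[0,0,0,0],[0,0,0,0],[2,0,-15,0],[4,0,-30,0],[5,0,-35,0],[5,0,-30,0],[0,0,0,0]],
  ],
  grip=45,
)

```text
time: 69.35
tool_pos: [0.4663, -0.3538, 0.1684]
ee_rot: [-0.386, -2.99, 0.039]
contact_force: [-0.2, -0.6, 0.6]
grip_width: 0.527
```

drive_tool(
  deltas=[
    [[0,15,-10,0],[0,35,-5,0],[0,40,0,0],[0,40,0,0],[0,40,0,0],[0,30,0,0],[0,10,0,0]],
  ],
)

```text
time: 70.05
tool_pos: [0.522, -0.1396, 0.1776]
ee_rot: [-0.39, -2.989, 0.038]
contact_force: [-1.1, -1.1, 0.2]
grip_width: 0.525
```

```bash
python3 -c "
from h import *
plan([.467,-.358,.15],2.884,step=18)
t=snapshot('top');cv2.imwrite('pics/t60.png',t['pixels'])
s=snapshot('scene');cv2.imwrite('pics/s60.png',s['pixels'])"
```

```text
t 70.05 tcp [ 0.522  -0.1396  0.1776] yaw 2.879 q [-0.36  0.48  1.76 -0.06  1.03 -1.63] F [-1.1 -1.1  0.2] g 44.9
13 [[-0.5,-17.2,2.8,-0.0],[-0.5,-17.2,2.8,-0.0],[-0.5,-17.2,2.8,-0.0],[-0.5,-17.2,2.8,-0.0],[-0.5,-17.2,2.8,-0.0],[-0.5,-17.2,2.8,-0.0],[-0.5,-17.2,2.8,-0.0],[-0.5,-17.2,2.8,-0.0],[-0.5,-17.2,2.8,-0.0],[-0.5,-17.2,2.8,-0.0],[-0.5,-17.2,2.8,-0.0],[-0.5,-17.2,2.8,-0.0],[-0.5,-17.2,2.8,-0.0]]
```

View pics/t60.png

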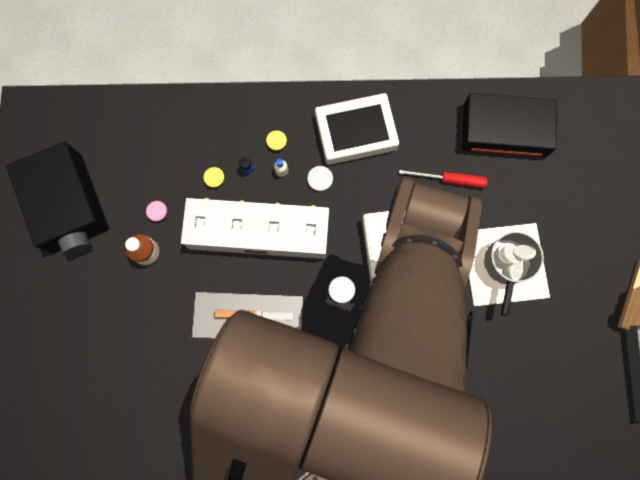

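View pics/s60.png

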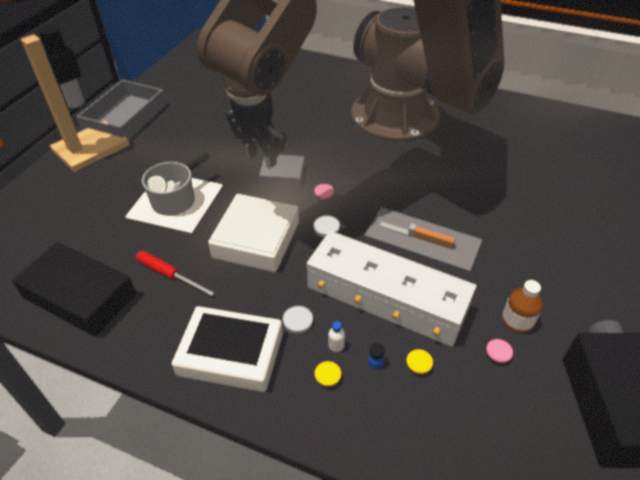

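```bash
python3 -c "
from h import *
t=snapshot('top');im=t['pixels']
cv2.imwrite('pics/t61.png',np.hstack([cv2.resize(im[220:320,460:560],None,fx=4,fy=4,interpolation=cv2.INTER_CUBIC),cv2.resize(im[285:347,185:310],None,fx=3.2,fy=400/62,interpolation=cv2.INTER_CUBIC)]))
s=snapshot('scene');cv2.imwrite('pics/s61.png',cv2.resize(s['pixels'][150:240,120:230],None,fx=6,fy=6,interpolation=cv2.INTER_CUBIC))"
```

```text
(no output)
```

View pics/t61.png

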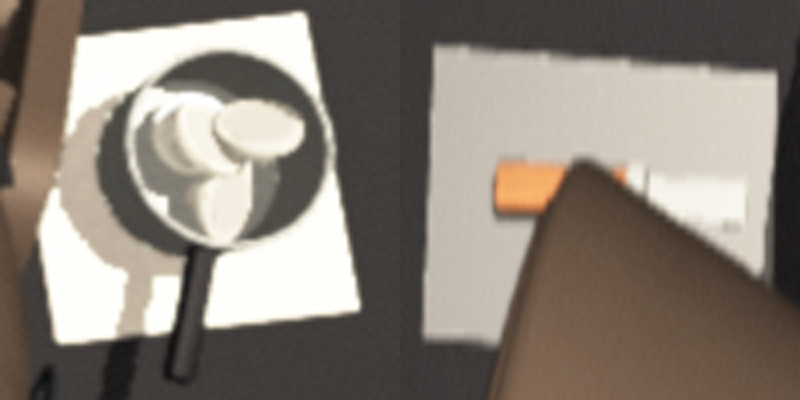

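View pics/s61.png

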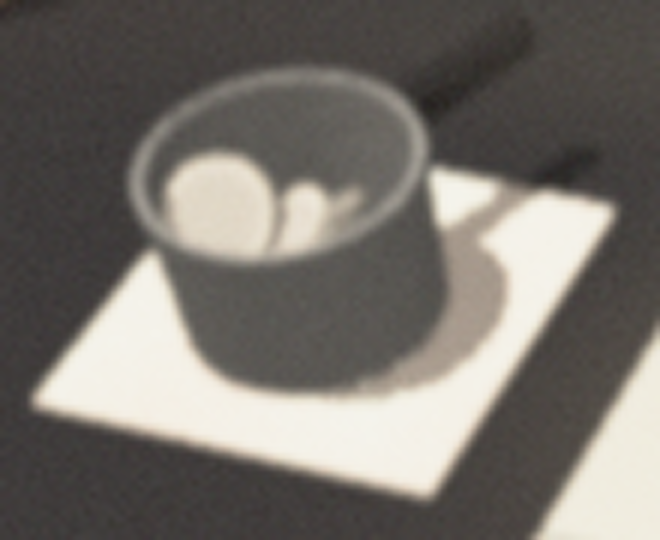

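```bash
python3 -c "
from h import *
t=snapshot('top');s=snapshot('scene')
print('rim top cam',ray(t,517.1,257.5,.079).round(4))
print('rim scene',ray(s,120+280/6,150+165/6,.079).round(4),'foot scene',ray(s,120+323/6,150+300/6,.004).round(4))
m=np.mean([ray(t,*p,.004) for p in((461.3,230.4),(540.8,221.1),(549.8,297.7),(470.4,307))],0);print('mat top',m)
print('mat scene',np.mean([ray(s,120+u/6,150+v/6,.004) for u,v in((30,405),(432,497),(617,207))],0)[:2], [ray(s,120+u/6,150+v/6,.004).round(4)[:2] for u,v in((30,405),(432,497),(617,207))])"
```

```text
rim top cam [ 0.5448 -0.3811  0.079 ]
rim scene [ 0.5496 -0.3774  0.079 ] foot scene [ 0.5439 -0.3793  0.004 ]
mat top [ 0.54312286 -0.37931111  0.004     ]
mat scene [ 0.5697013  -0.34367293] [array([ 0.6379, -0.451 ]), array([ 0.621 , -0.2812]), array([ 0.4502, -0.2988])]
```

drive_tool(
  deltas=[
    [[0,-15,-15,0],[0,-30,-15,0],[0,-35,-10,0],[0,-35,0,0],[-3,-35,0,0],[-3,-20,0,0],[0,0,0,0]],
  ],
)

```text
time: 71.05
tool_pos: [0.4827, -0.3235, 0.2254]
ee_rot: [-0.412, -2.986, 0.04]
contact_force: [0.6, -0.1, -0.1]
grip_width: 0.526
```

```bash
python3 -c "
from h import *
plan([.467,-.358,.15],2.884,step=18)
s=snapshot('wrist');cv2.imwrite('pics/w62.png',s['pixels'])
t=snapshot('top');cv2.imwrite('pics/t62.png',cv2.resize(t['pixels'][285:347,185:310],None,fx=6,fy=6,interpolation=cv2.INTER_CUBIC))"
```

```text
t 71.05 tcp [ 0.4827 -0.3235  0.2254] yaw 2.865 q [-0.67  0.47  1.61 -0.09  1.15 -1.92] F [ 0.6 -0.1 -0.1] g 45.0
5 [[-0.7,-6.8,15.4,-0.004],[-0.7,-6.8,15.4,-0.004],[-0.7,-6.8,15.4,-0.004],[-0.6,-6.8,15.4,-0.004],[-0.6,-6.8,15.4,-0.004]]
```

View pics/w62.png

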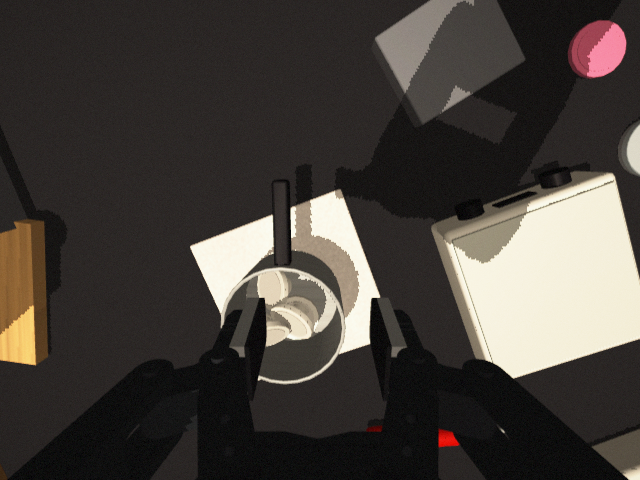

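View pics/t62.png

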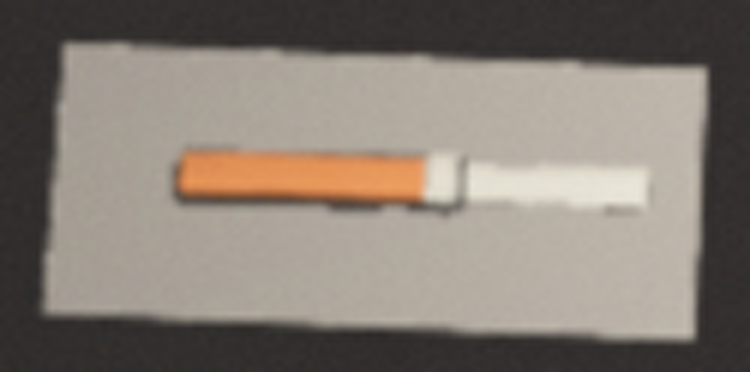

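```bash
python3 -c "
from station import finish_job
print(finish_job())"
```

```text
the job is handed in; nothing more can be done
None
```

I popped all four caps with the lever and collected them in the pot while it stood on the stirrer. I then set the pot upright on the drip mat, left the lever on its pad, and handed the job in at about 71 s.

**Last checks**
- **Ports and caps:** All four ports looked empty in the scene and top views. Four caps were visible in the pot in the wrist view.
- **Pot position:** The top camera puts the rim about 2.5 mm from the mat centre. The scene camera puts it about 6 mm off, so the two disagree by a few millimetres.
- **Lever:** It lies flat, well inside the pad edges.
- **Bystanders:** They looked unmoved by eye; I did not measure them.

**What went wrong on the way**
- **cap2:** The first pry failed because the blade tip had come out from under the flange. I laid the lever flat on the pad, gripped it again, and the second pry popped the cap.
- **cap3:** When I went to pick up this popped cap, it turned in the fingers. I carried it to the pot held across its flange.
- **Gripper tilt:** The tool drifted to about 0.13 rad off vertical over the run. It did not affect the placing.

I saw no knock to the lever or the pot.

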